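Load the vial carriers round the microscope feed track

ROBOT

A 7-joint arm with a two-finger parallel gripper is mounted at the origin on the work surface. World frame = base frame: x ahead of the robot, y to its left, z up, the work surface at z = 0. Lengths are in m, angles in rad, forces in N, time in s.
With the tool pointing down it reaches from about 0.4 to 0.875 m from the base axis. Payload 4.4 kg.
Tool frame: the origin (TCP) lies midway between the tips of the shut fingers; the grasp point (between the pads) lies 19 mm behind it; z points along the fingers, x is the direction in which the jaws open and shut, and the axes are right-handed (so a half turn about z gives the same grasp; the last joint's range is limited). The gripper opens to 85 mm and grips with 20 to 120 N. Pads are 22 mm wide; open, the fingers measure 114 mm over their backs; the gripper's body (76 mm by 85 mm) begins 54 mm behind the grasp point. The pads swing forward as they close: fully open they stand 13 mm farther back than shut.
Start: joints at [-1.274, 0.628, 0.038, 1.517, -0.027, 0.996, -0.02], TCP at [0.231, 0.608, 0.203] pointing down, gripper open.
Joint ranges: [-3.06, 3.06], [-0.37, 2.12], [-1.25, 1.32], [0.18, 2.47], [-1.1, 4.24], [0.23, 1.98], [-2.94, 2.94]. Speed limits (rad/s): [2.57, 2.57, 3.14, 3.14, 3.14, 3.14, 3.14].

INTERFACE

Orientations are given as a 3x3 rotation matrix whose columns are the frame's x, y, z axes.
In Python, from workcell import state, read_camera, job_done gives the robot as it stands.
- The arm moves only by the tool move_arm, never from a script. Its argument "rows" is a list of rows, each a list of 5 numbers: the shift along the tool's x, y, z in cm, then the turn about the tool's z in rad, then the closure, from 0 (fully open) to 1 (shut). A call has 1 to 12 rows; each row is the pose to reach, as a shift and turn from the pose measured when the call began, along the tool's axes at that moment; what a row does not reach only later rows make up. A row lasts 1/8 s, in which the tool goes at most 62.5 mm and 10.7 degrees, less where a joint would pass 70% of its speed; a pose out of reach is approached as far as the arm can. A call with a gripper value outside its range is refused whole. The fingers move at their own pace and stop on an object; "squeeze" is the grip in N (left out, the last holds). Time passes only in rows, so rows that repeat a pose let the fingers close. It gives the time, the measured TCP pose, the force and the opening at its end, in the units of the state.
- state(): the state, without advancing time (a new reading comes with each control period).
- read_camera(name): name is "scene" or "side" or "wrist"; returns a dict with "image" (384x512x3 uint8, red, green, blue), "fx", "fy", "cx", "cy" (pixels), "k1" (the pictures are not rectified: a ray, as slopes to the right and down, at radius r is drawn at 1 + k1 r^2 times it, then the intrinsics apply), "pose" (4x4, takes a point from camera to world coordinates). Camera axes: x right, y up, looking along -z (the intrinsics and any distortion apply to the point x, -y, -z); pixel columns grow to the right and rows downward; lengths in m; the calibration is good to about 2 mm. A picture is of the moment at which its call begins. There is no depth.
- job_done(): hands the job in, once; it reports no verdict.
The state is a dict: "time": time; "qpos": joint angles; "qd": joint speeds; "tau": joint torques, N m; "tool_pos": TCP position; "tool_rot": TCP orientation; "ft_force": force on the tool from outside, world axes, zero at the start; "moment": the same for the moment, N m; "gripper_width": finger opening in m.
Only numpy, scipy, OpenCV 4.12 (cv2) and the standard library are available. Lean on these libraries where they do the work, as an engineer would, in place of code of your own. Each camera call takes 0.05 s, during which the arm holds its last target.

TASK

Load every vial carrier lying about the bench into the microscope feed track: set each upright in the open mouth and push it round the bend, until all of them stand closed up in a row against the end stop. Then press the loose retaining rod down into the two sprung fork clips across the entry lane until it sits on the bottom of both forks, and last push the limit switch's roller arm over by hand until it clicks and let it spring back. Leave the other things on the bench alone.

Things in the scene. Friction and masses are not known exactly. Their poses are not given: they have to be found in the camera images.
- track: Fixed L-shaped track of aluminium rails on a white plate 6 mm thick (lane floor z = 6 mm). Origin: bench level, middle of the mouth's edge. Entry lane along its +x (y = 0); from x = 110 mm it bends left 90 degrees (centre-line radius 80 mm, centre x 110, y 80); exit lane along +y at x = 190 mm, from y = 80 to the stop face at y = 230 mm. Lane 52 mm wide between the rails.
- mouth (a point): Point on the lane floor in the open mouth, 30 mm in from its edge (track x = 30 mm), where a carrier can be set down (foot centre). Over the first 60 mm the lane has no lips; its 17 mm high side rails flare out to 92 mm apart at the edge.
- bend_start (a point): Lane centre line at the start of the bend, on the floor (track x = 110, y = 0 mm). From track x = 62 mm to the stop, lips cover the rails (underside 17 mm, top 21 mm above the bench) and leave a 34 mm slot: the vial passes through the slot, the foot slides under the lips, so carriers enter only at the mouth.
- bend_end (a point): Lane centre line at the end of the bend, on the floor (track x = 190, y = 80 mm).
- lane_stop (a point): Foot of the end stop's face (stop 36 mm high) on the exit lane's centre line, at floor height. The first carrier home has its centre 24 mm short of it, the next ones 48 mm farther back each.
- clip_left (a point): Seat of the left fork clip: where the rod's axis lies when fully down, 39 mm above the bench, track x = 85, y = 48 mm. Clip: black fork 14 mm long along the rod, fixed flared tine (top 65 mm up) on the mouth side; on the other side a steel hinged, sprung jaw (nose 49 mm up, sloping lead-in above to 68 mm) gives way to a straight push down, about 10 N per clip.
- clip_right (a point): The same for the right fork clip, track x = 85, y = -48 mm. The rod lies across the lane, above the lips, its grip block between the two clips.
- carrier_a: Loose specimen carrier: steel disc foot 48 mm across and 8 mm thick, with a capped upright vial 28 mm across standing on its middle; 60 mm tall overall, about 0.14 kg. Origin: centre of the foot's underside, z up the vial. May be absent. All carriers are alike and interchangeable.
- carrier_b: Loose specimen carrier: steel disc foot 48 mm across and 8 mm thick, with a capped upright vial 28 mm across standing on its middle; 60 mm tall overall, about 0.14 kg. Origin: centre of the foot's underside, z up the vial. May be absent. All carriers are alike and interchangeable.
- carrier_c: Loose specimen carrier: steel disc foot 48 mm across and 8 mm thick, with a capped upright vial 28 mm across standing on its middle; 60 mm tall overall, about 0.14 kg. Origin: centre of the foot's underside, z up the vial. May be absent. All carriers are alike and interchangeable.
- rod: Loose retaining rod: round steel bar 10 mm across and 150 mm long along its own x, with a grey square grip block 40 mm long and 16 x 16 mm in the middle, which it lies on. Origin: centre of the grip's underside as built; the axis is 8 mm above it. 0.09 kg.
- rod_mid (a point): Middle of the rod, on its axis.
- rod_end1 (a point): Point on the rod's axis 48 mm to its +x side of the middle (sits in one clip).
- rod_end2 (a point): Point on the rod's axis 48 mm to its -x side (sits in the other clip).
- switch: Fixed limit switch: grey housing 44 x 30 x 66 mm on a steel foot 75 x 64 x 6 mm, top 72 mm above the bench. Origin: under the foot's centre. On the housing's -y side a steel roller arm stands upright; it swings about its pivot towards the switch's own +x.
- roller (a point): Centre of the black roller (20 mm across, 12 mm wide) at the free end of the switch arm, 55 mm from the pivot; 110 mm above the bench at rest. Clear of the housing top.
- switch_pivot (a point): Pivot of the switch arm, 55 mm above the bench.
- switch_arm (a joint): Angle of the switch arm (rad): 0 upright at rest, grows as the roller is pushed to the switch's +x, clicks at 0.55, hard stop at 1.0; a spring needs about 4 N at the roller there and brings it back.
- reagent_bottle: Bystander: capped bottle 52 mm across, 110 mm tall; origin under its centre.
- dish_stack: Bystander: stack of clear dishes 88 mm across, 45 mm tall; origin under its centre.
- slide_box: Bystander: white slide box 90 x 60 x 35 mm; origin under its centre.
- beaker: Bystander: open glass beaker 68 mm across, 90 mm tall; origin under its centre.
- jar: Bystander: small jar 50 mm across, 55 mm tall, black cap; origin under its centre.
There are look-alikes about, which are no part of the job. What is shaped like the carrier_b but orange is not meant. What is shaped like the carrier_a but purple is not meant.

How it is judged:
By the outcome, as a careful person would: the job done as asked, in the order asked, and still so for the second after the job is handed in, with the robot touching nothing.
Of carrier_a, carrier_b, carrier_c only 2 to 3 are there at a start; the rules pass over those that are not, and their reading is None.
At some moment in a run one of carrier_a, carrier_b, carrier_c, rod may be knocked a few centimetres aside while the robot is not near it.
Once in a run the grip may slacken for a moment while it holds something.
It also fails if it takes over 210 s, if anything falls off the work surface, if the arm or the gripper's body presses on something with over 40 N, if the wrist force passes 120 N, or if a joint passes its speed limit or range.

## Working session

There is one attempt and no reset: what is moved stays moved. The work goes in short steps, Python scripts to look and compute and a tool call to move; the robot and the scene stay as the last step left them, time stands still between calls to the robot, and variables do not carry over. Pictures are saved under pics/ and viewed, and the job is handed in when it is done.

Besides the shell and the picture viewer there is one more tool, called after ">>>" as name([rows], argument=value, ...), one row to a line, values as JSON. move_arm: Moves the arm, as the interface text tells. Its arguments: {"type":"object","properties":{"rows":{"type":"array"},"squeeze":{"type":"number"}},"required":["rows"]}

```bash
mkdir -p pics; ls; python3 - <<'E'
from workcell import state, read_camera
import cv2
s=state();print(s['time'],s['tool_pos'],s['tool_rot'],s['gripper_width'])
for n in ['scene','side','wrist']:
    c=read_camera(n);cv2.imwrite(f'pics/{n}0.png',c['image'][:,:,::-1]);print(n,c['fx'],c['cx'],c['cy'],c['k1']);print(c['pose'])
E
```

```text
pics
0.0 [0.2303861  0.60704164 0.20187734] [[ 3.54881992e-01  9.34910849e-01 -6.89675368e-04]
 [ 9.34909079e-01 -3.54882662e-01 -1.81930876e-03]
 [-1.94564533e-03  8.56155393e-07 -9.99998107e-01]] 0.08534704519354668
scene 495.5922366870137 260.2758145527096 194.6550318621399 0.03020503803016143
[[ 0.81512757 -0.43679428  0.3804968   1.05969045]
 [ 0.57906826  0.59658198 -0.55567067 -0.7725208 ]
 [ 0.01571623  0.6732761   0.73922412  1.11209718]
 [ 0.          0.          0.          1.        ]]
side 408.37391155933386 265.6127931952122 181.71703210669625 0.022146894871855272
[[ 0.99192584  0.08596479 -0.09323721  0.42606349]
 [-0.12675288  0.64824575 -0.750807   -0.93200173]
 [-0.00410235  0.75656296  0.65390799  0.90071898]
 [ 0.          0.          0.          1.        ]]
wrist 300.4348532213966 258.3625520629652 190.03846741616238 -0.05518341770163344
[[ 0.35448516 -0.90072421 -0.25107005  0.16511039]
 [ 0.93506011  0.34098119  0.09692484  0.63111228]
 [-0.00169239 -0.26912401  0.96310405  0.37200101]
 [ 0.          0.          0.          1.        ]]
```

View pics/scene0.png

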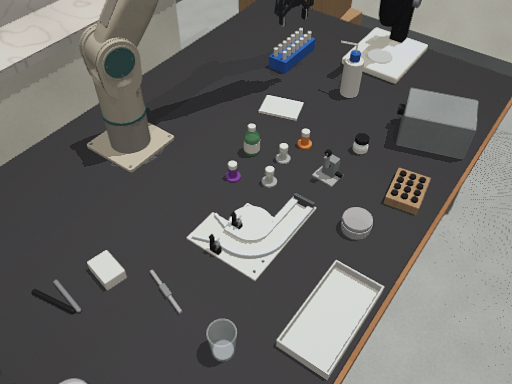

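View pics/side0.png

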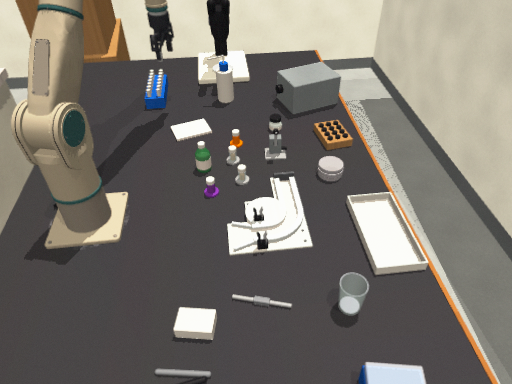

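View pics/wrist0.png

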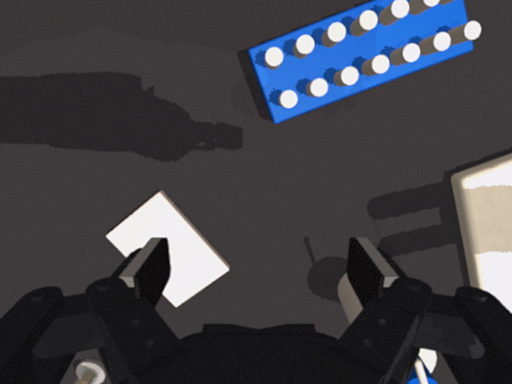

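Candidates: two pale carriers at scene (284,154) and (269,177). The look-alikes are orange at (305,139) and purple at (233,172). The jar is at (361,144), and the rod at (166,290) has its grip block in the middle (the bars at (53,300) and (67,295) have none). I'll check these in close crops.

```bash
cat > h.py <<'E'
import numpy as np, cv2
from workcell import state, read_camera
def ray(c,u,v):
    K=np.array([[c['fx'],0,c['cx']],[0,c['fy'],c['cy']],[0,0,1]]);
    p=cv2.undistortPoints(np.array([[[u,v]]],float),K,np.array([c['k1'],0,0,0,0.]))[0,0]
    d=c['pose'][:3,:3]@np.array([p[0],-p[1],-1]);return c['pose'][:3,3],d
def onz(c,u,v,z):
    o,d=ray(c,u,v);return o+d*(z-o[2])/d[2]
def proj(c,P):
    q=c['pose'][:3,:3].T@(np.array(P)-c['pose'][:3,3]);x,y=q[0]/-q[2],-q[1]/-q[2];s=1+c['k1']*(x*x+y*y)
    return np.array([c['fx']*x*s+c['cx'],c['fy']*y*s+c['cy']])
def tri(cs):
    A=np.zeros((3,3));b=np.zeros(3)
    for c,u,v in cs:
        o,d=ray(c,u,v);d=d/np.linalg.norm(d);M=np.eye(3)-np.outer(d,d);A+=M;b+=M@o
    p=np.linalg.solve(A,b);return p
def save(c,name,box=None,k=1):
    im=c['image'][:,:,::-1]
    if box: im=im[box[1]:box[3],box[0]:box[2]]
    cv2.imwrite('pics/'+name,cv2.resize(im,None,fx=k,fy=k,interpolation=cv2.INTER_CUBIC))
def totool(dx,dy,dz):
    R=state()['tool_rot'];return R.T@np.array([dx,dy,dz])*100
E
python3 - <<'E'
from h import *
c=read_camera('scene');save(c,'s1.png',(180,110,380,260),4)
save(c,'s1b.png',(20,240,260,384),3)
c=read_camera('side');save(c,'d1.png',(190,105,350,255),4)
E
```

```text
(no output)
```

View pics/s1.png

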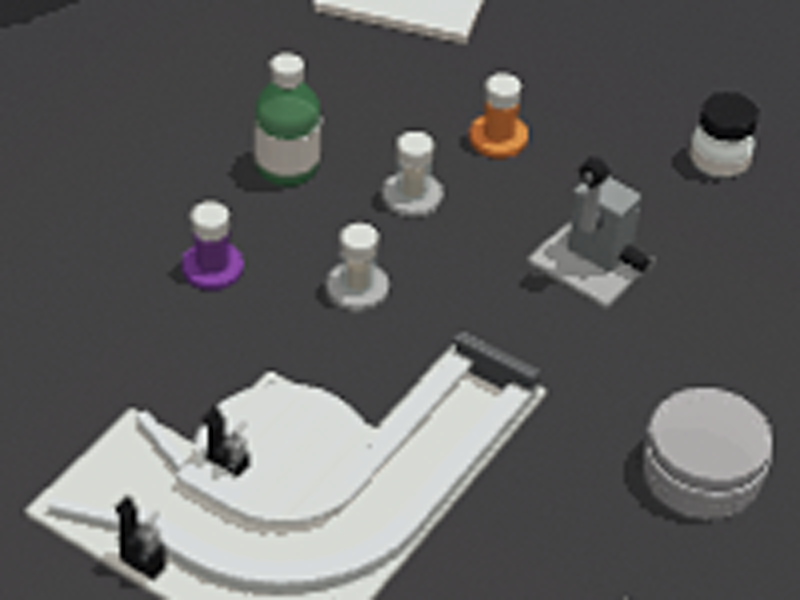

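View pics/d1.png

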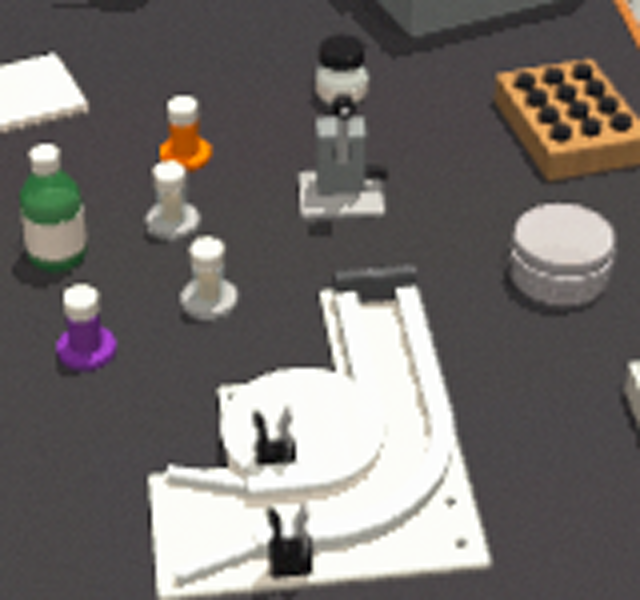

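View pics/s1b.png

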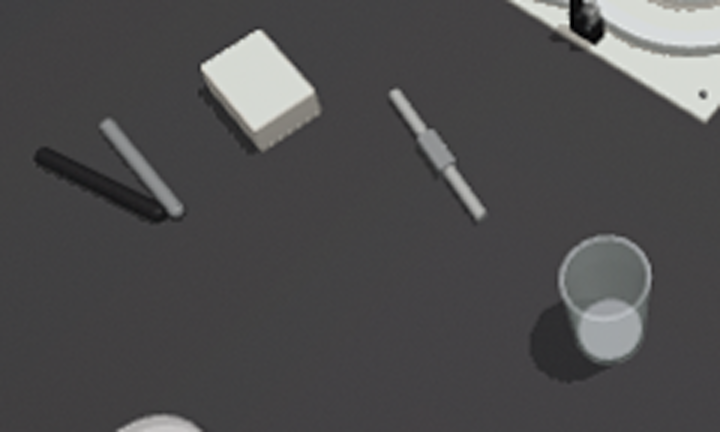

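```bash
python3 - <<'E'
from h import *
S=read_camera('scene');D=read_camera('side')
f=lambda u,v,k,x,y:((u+.5)/k-.5+x,(v+.5)/k-.5+y)
s=lambda u,v:f(u,v,4,180,110)
d=lambda u,v:f(u,v,4,190,105)
b=lambda u,v:f(u,v,3,20,240)
def both(n,ps,pd,z):
    print(n,'S',onz(S,*ps,z).round(4)[:2],'D',onz(D,*pd,z).round(4)[:2],'tri',tri([(S,*ps),(D,*pd)]).round(4))
both('A cap',s(415,143),d(170,171),.06)
both('A foot',s(413,193),d(172,219),.008)
both('B cap',s(360,235),d(208,246),.06)
both('B foot',s(358,285),d(209,298),.008)
both('rod end hi',b(396,94),(236,298),.008)
both('rod end lo',b(480,215),(289,305),.008)
both('rod grip',b(437,150),(262,301),.016)
both('stop L',s(458,336),d(337,273),.036)
both('stop R',s(543,378),d(416,267),.036)
both('flare L end',s(140,413),d(170,470),.017)
both('flare R end',s(50,510),d(180,582),.017)
both('plate left mouth corner',s(133,408),d(149,476),.006)
both('plate mouth corner R',s(28,511),d(161,598),.006)
both('clipL',s(212,410),d(258,415),.065)
both('clipR',s(126,502),d(273,515),.065)
both('roller',s(593,170),d(344,104),.110)
E
```

```text
A cap S [0.4551 0.2332] D [0.4534 0.2304] tri [0.4533 0.2361 0.0563]
A foot S [0.4572 0.2318] D [0.4521 0.2295] tri [ 4.524e-01  2.397e-01 -3.000e-04]
B cap S [0.4788 0.1225] D [0.4775 0.1216] tri [0.4777 0.1242 0.058 ]
B foot S [0.4801 0.1206] D [0.4758 0.1168] tri [ 4.761e-01  1.267e-01 -1.000e-04]
rod end hi S [ 0.4182 -0.3323] D [ 0.423  -0.3403] tri [ 0.4216 -0.3368  0.0093]
rod end lo S [ 0.5564 -0.3779] D [ 0.5516 -0.3771] tri [ 0.5528 -0.3745  0.0016]
rod grip S [ 0.4899 -0.3562] D [ 0.4862 -0.3625] tri [ 0.4862 -0.3544  0.0067]
stop L S [0.5839 0.0987] D [0.5823 0.1018] tri [0.5827 0.1007 0.0353]
stop R S [0.6559 0.1003] D [0.6486 0.1009] tri [0.6514 0.1098 0.0267]
flare L end S [ 0.4309 -0.0852] D [ 0.4302 -0.0863] tri [ 0.4301 -0.0844  0.0154]
flare R end S [ 0.436 -0.19 ] D [ 0.4302 -0.1936] tri [ 0.4302 -0.1847  0.0066]
plate left mouth corner S [ 0.4174 -0.0776] D [ 0.4143 -0.0799] tri [ 4.141e-01 -7.400e-02  1.000e-04]
plate mouth corner R S [ 0.4179 -0.1938] D [ 0.4162 -0.1969] tri [ 0.4158 -0.1922  0.0014]
clipL S [ 0.4969 -0.0839] D [ 0.497  -0.0857] tri [ 0.4969 -0.0841  0.0642]
clipR S [ 0.4996 -0.1809] D [ 0.497  -0.1835] tri [ 0.4972 -0.1786  0.06  ]
roller S [0.6071 0.239 ] D [0.6074 0.2395] tri [0.6073 0.2385 0.1106]
```

```bash
cat >> h.py <<'E'
def plan(x,y,z,yaw=None):
    "tool-axis shift cm + turn to reach TCP world pos, yaw of tool x"
    s=state();R=s['tool_rot'];p=s['tool_pos']
    sh=R.T@(np.array([x,y,z])-p)*100
    cur=np.arctan2(R[1,0],R[0,0])
    t=0 if yaw is None else -((yaw-cur+np.pi)%(2*np.pi)-np.pi)
    print('shift',sh.round(2),'turn',round(t,3),'| pos',p.round(4),'yaw',round(cur,4),'F',s['ft_force'].round(1),'w',round(s['gripper_width'],4),'t',round(s['time'],1))
E
python3 -c "
from h import *
plan(.465,.23,.21,0)"
```

```text
shift [-26.98  35.31  -0.73] turn 1.208 | pos [0.2306 0.6075 0.2026] yaw 1.2079 F [-0.1  0.3 -0.5] w 0.0857 t 0.3
```

>>> move_arm([
  [-5, 6, -1, 0.17, 0],
  [-9, 12, -1, 0.34, 0],
  [-13, 17, -1, 0.51, 0],
  [-17, 22, -1, 0.68, 0],
  [-21, 27, -1, 0.85, 0],
  [-24, 31, -1, 1.02, 0],
  [-27, 35.3, -1, 1.2, 0],
  [-27, 35.3, -1, 1.208, 0],
  [-27, 35.3, -1, 1.208, 0],
])

```text
time: 1.48
tool_pos: [0.4648, 0.2299, 0.2127]
tool_rot: [[1.0, -0.0, -0.0], [-0.0, -1.0, 0.0], [-0.0, -0.0, -1.0]]
ft_force: [-0.8, 0.0, -0.3]
gripper_width: 0.0853
```

```bash
python3 -c "
from h import *
plan(.465,.23,.21,0)
c=read_camera('wrist');save(c,'w1.png',None,1.5);print(c['pose'])"
```

```text
shift [ 0.02 -0.01  0.27] turn -0.0 | pos [0.4648 0.2299 0.2127] yaw -0.0003 F [-0.8  0.  -0.3] w 0.0853 t 1.5
[[ 9.99999413e-01 -3.76457911e-04  1.01643192e-03  4.63395219e-01]
 [ 8.85884367e-05  9.62997310e-01  2.69510989e-01  2.97649935e-01]
 [-1.08028075e-03 -2.69510741e-01  9.62996778e-01  3.82742320e-01]
 [ 0.00000000e+00  0.00000000e+00  0.00000000e+00  1.00000000e+00]]
```

View pics/w1.png

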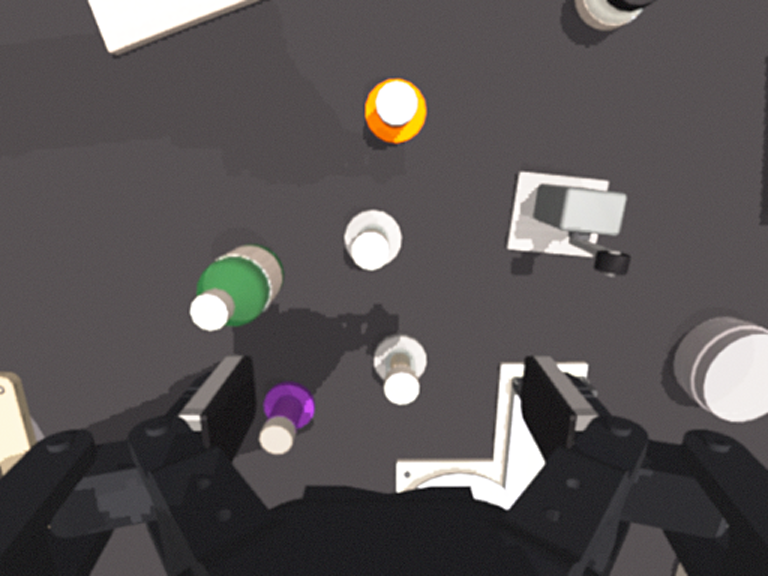

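The wrist picture shows both pale carriers, at (372,245) and (400,370). The orange look-alike is at (396,110), the purple one at (285,415), the bottle at (240,290) and the switch at (580,215). Next I'll look over the track from above.

```bash
python3 - <<'E'
from h import *
c=read_camera('wrist')
q=lambda u,v:((u+.5)/1.5-.5,(v+.5)/1.5-.5)
for n,p,z in [('Acap',(370,252),.06),('Afoot',(373,239),.008),('Bcap',(401,388),.06),('Bfoot',(400,360),.008),('orange',(396,111),.008),('purple',(289,408),.008),('bottle cap',(209,311),.11),('roller',(611,262),.110),('swfoot1',(519,173),.006),('swfoot2',(608,182),.006),('swfoot3',(509,248),.006),('jar',(608,8),.03)]:
    print(n,onz(c,*q(*p),z).round(4)[:2])
plan(.53,-.22,.25,0)
E
```

```text
Acap [0.4493 0.2338]
Afoot [0.4498 0.2344]
Bcap [0.4731 0.1237]
Bfoot [0.4735 0.1238]
orange [0.4684 0.3362]
purple [0.3696 0.0739]
bottle cap [0.3472 0.2051]
roller [0.6024 0.2382]
swfoot1 [0.5693 0.2891]
swfoot2 [0.6444 0.2828]
swfoot3 [0.5654 0.2268]
jar [0.6193 0.4066]
shift [ 6.47 45.18 -3.77] turn 0.003 | pos [0.4638 0.2316 0.2126] yaw 0.0032 F [-0.5 -0.3 -0.5] w 0.0855 t 1.6
```

>>> move_arm([
  [1, 6, -3.8, 0, 0],
  [2, 12, -3.8, 0, 0],
  [3, 18, -3.8, 0, 0],
  [4, 24, -3.8, 0, 0],
  [5, 30, -3.8, 0, 0],
  [6, 36, -3.8, 0, 0],
  [6.5, 41, -3.8, 0, 0],
  [6.5, 45, -3.8, 0, 0],
  [6.5, 45, -3.8, 0, 0],
  [6.5, 45, -3.8, 0, 0],
])

```text
time: 2.82
tool_pos: [0.5309, -0.2157, 0.2499]
tool_rot: [[1.0, 0.006, -0.001], [0.006, -1.0, 0.002], [-0.001, -0.002, -1.0]]
ft_force: [0.3, 0.8, 0.6]
gripper_width: 0.0853
```

```bash
python3 -c "
from h import *
plan(.53,-.22,.25,0)
c=read_camera('wrist');save(c,'w2.png',None,1.5)"
```

```text
shift [-0.09  0.43 -0.02] turn 0.006 | pos [ 0.5309 -0.2157  0.2499] yaw 0.0063 F [0.3 0.8 0.6] w 0.0853 t 2.8
```

View pics/w2.png

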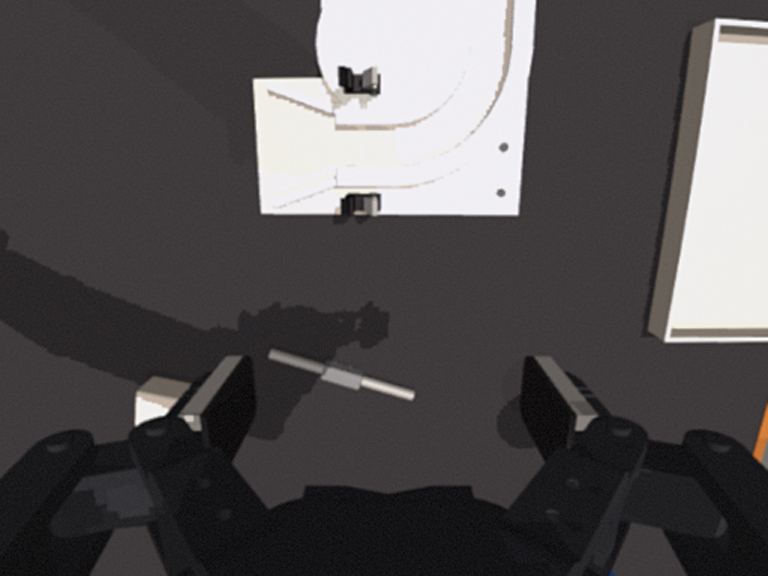

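The track is seen whole here, with clips at (360,80) and (360,205) and the mouth at (258,145). The rod runs from (270,353) to (413,396). I'll get closer for a better measure.

>>> move_arm([
  [0, -6, 0, 0, 0],
  [0, -11, 0, 0, 0],
  [0, -15.5, 0, 0, 0],
  [0, -15.5, 0, 0, 0],
  [0, -15.5, 0, 0, 0],
])

```text
time: 3.5
tool_pos: [0.5299, -0.0593, 0.2505]
tool_rot: [[1.0, 0.01, -0.001], [0.01, -1.0, 0.002], [-0.001, -0.002, -1.0]]
ft_force: [-0.7, -0.2, -0.1]
gripper_width: 0.0854
```

```bash
python3 -c "
from h import *
plan(.53,-.06,.25,0)
c=read_camera('wrist');save(c,'w3.png',(140,40,400,300),3)
import pickle;pickle.dump(c,open('w3.pkl','wb'))"
```

```text
shift [0.01 0.07 0.05] turn 0.01 | pos [ 0.5299 -0.0593  0.2505] yaw 0.0097 F [-0.7 -0.2 -0.1] w 0.0854 t 3.5
```

View pics/w3.png

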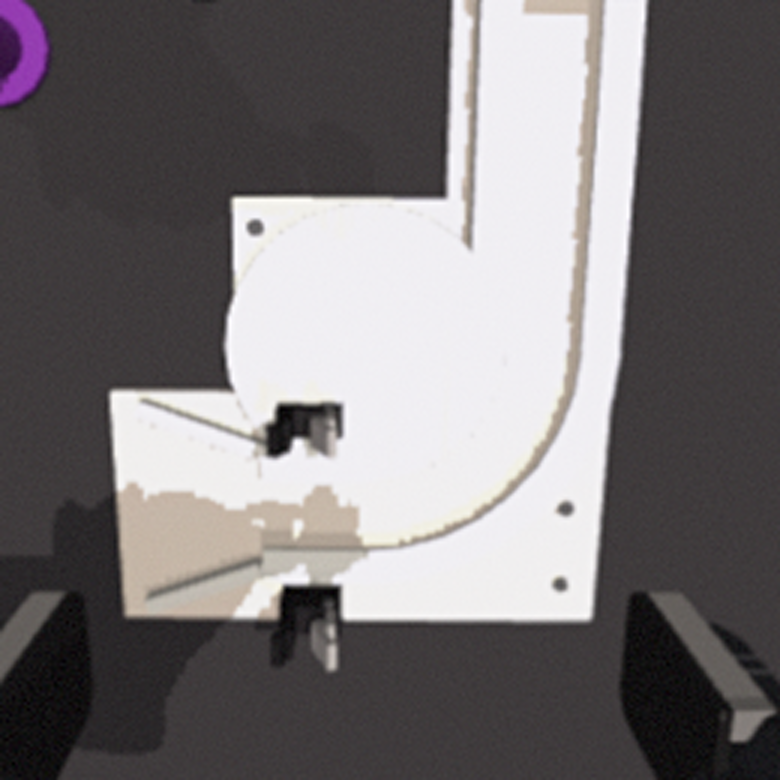

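```bash
python3 - <<'E'
from h import *
import pickle;c=pickle.load(open('w3.pkl','rb'))
q=lambda u,v:((u+.5)/3-.5+140,(v+.5)/3-.5+40)
for n,p,z in [('mouth L corner',(110,391),.006),('mouth R corner',(124,617),.006),('far R corner',(593,621),.006),('flareL end',(140,400),.017),('flareR end',(148,597),.017),
 ('slot left edge v200',(463,200),.021),('left v100',(466,100),.021),('slot right v100',(601,100),.021),('right v200',(593,200),.021),('right v300',(584,300),.021),
 ('entry lower lip edge inner',(310,548),.021),('entry lip lower corner',(262,548),.021),('clipL fixed tine top',(275,436),.065),('clipR',(284,650),.065),('clipL jaw tip',(328,440),.068),('clipR jaw',(330,655),.068),('screw1',(255,227),.006),('screw2',(566,508),.006),('screw3',(560,583),.006)]:
    print(n,onz(c,*q(*p),z).round(4)[:2])
E
```

```text
mouth L corner [ 0.4121 -0.0789]
mouth R corner [ 0.4116 -0.1954]
far R corner [ 0.6492 -0.1951]
flareL end [ 0.4288 -0.0806]
flareR end [ 0.4272 -0.1791]
slot left edge v200 [0.573  0.0095]
left v100 [0.5727 0.0502]
slot right v100 [0.6295 0.0512]
right v200 [0.629  0.0103]
right v300 [ 0.6282 -0.0325]
entry lower lip edge inner [ 0.5069 -0.1508]
entry lip lower corner [ 0.484  -0.1511]
clipL fixed tine top [ 0.4951 -0.0846]
clipR [ 0.4976 -0.1813]
clipL jaw tip [ 0.5168 -0.0853]
clipR jaw [ 0.5178 -0.1819]
screw1 [ 0.4819 -0.0032]
screw2 [ 0.6308 -0.1347]
screw3 [ 0.6308 -0.1743]
```

Track origin comes out at about (0.422, -0.1335) with yaw 0: the slot edges, clips and lip start agree with the drawing. The wrist camera reads carrier x about 4 mm lower than the fixed cameras, so I'll calibrate it on the first grasp. I'll go to the nearer carrier first.

```bash
python3 -c "
from h import *
plan(.4735,.124,.11,0)"
```

```text
shift [ -5.48 -18.46  14.09] turn 0.008 | pos [ 0.5298 -0.0604  0.2505] yaw 0.0076 F [ 0.  -0.6 -0.6] w 0.0855 t 3.5
```

>>> move_arm([
  [-2, -6, 0, 0, 0],
  [-4, -12, 2, 0, 0],
  [-5.5, -17, 5, 0.008, 0],
  [-5.5, -18.5, 10, 0.008, 0],
  [-5.5, -18.5, 14, 0.008, 0],
  [-5.5, -18.5, 14, 0.008, 0],
  [-5.5, -18.5, 14, 0.008, 0],
])

```text
time: 4.42
tool_pos: [0.4746, 0.1234, 0.1121]
tool_rot: [[1.0, -0.002, 0.001], [-0.002, -1.0, 0.002], [0.001, -0.002, -1.0]]
ft_force: [0.6, -0.1, 0.3]
gripper_width: 0.0855
```

```bash
python3 -c "
from h import *
plan(.4735,.124,.022,0)
c=read_camera('wrist');save(c,'w4.png',None,1.5)
for n in ['scene','side']:
  c=read_camera(n);cv2.imwrite('pics/%s4.png'%n,c['image'][:,:,::-1])"
```

```text
shift [-0.11 -0.04  9.01] turn -0.002 | pos [0.4746 0.1234 0.1121] yaw -0.0025 F [ 0.6 -0.1  0.3] w 0.0855 t 4.4
```

View pics/w4.png

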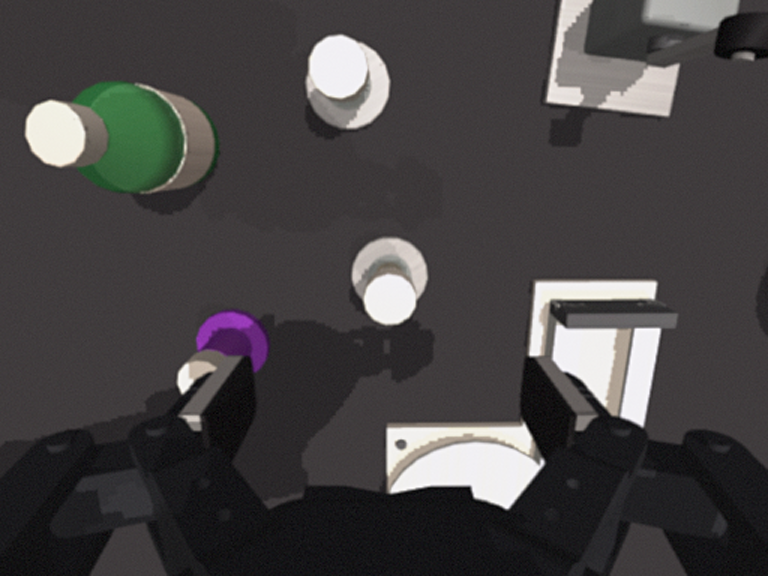

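View pics/scene4.png

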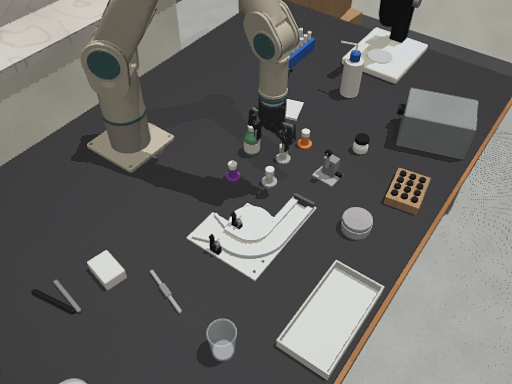

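```bash
python3 - <<'E'
from h import *
c=read_camera('wrist');S=read_camera('scene')
q=lambda u,v:((u+.5)/1.5-.5,(v+.5)/1.5-.5)
for n,p,z in [('Acap',(338,68),.06),('Afoot',(347,84),.008),('Bcap',(390,299),.06),('Bfoot',(390,273),.008),('purple',(232,344),.008)]:
    print(n,onz(c,*q(*p),z).round(4)[:2])
print(c['pose'].round(4))
t=state()['tool_pos'];print(proj(c,t)*1.5,proj(S,t),proj(S,[.4735,.124,.06]))
save(S,'s5.png',(200,90,360,200),5)
E
```

```text
Acap [0.4505 0.2331]
Afoot [0.4502 0.2343]
Bcap [0.4743 0.1225]
Bfoot [0.4747 0.1234]
purple [0.3702 0.0753]
[[ 1.      0.0014 -0.0011  0.4729]
 [-0.001   0.9637  0.2668  0.1915]
 [ 0.0015 -0.2668  0.9637  0.2828]
 [ 0.      0.      0.      1.    ]]
[390.28524322 332.26136908] [269.25001642 154.74831322] [268.47343669 167.36210829]
```

View pics/s5.png

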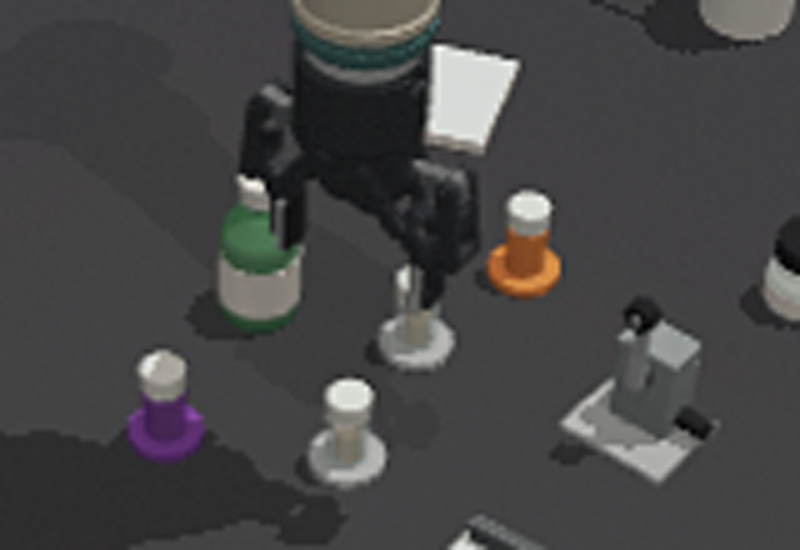

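All consistent; carrier B is at (0.4745, 0.123). Descending.

>>> move_arm([
  [0, 0, 3, 0, 0],
  [0, 0, 6, 0, 0],
  [0, 0, 8, 0, 0],
  [0, 0, 9, 0, 0],
  [0, 0, 9, 0, 0],
  [0, 0, 9, 0, 0.8],
  [0, 0, 9, 0, 0.8],
  [0, 0, 9, 0, 0.8],
  [0, 0, 9, 0, 0.8],
  [0, 0, 9, 0, 0.8],
], squeeze=40)

```text
time: 5.92
tool_pos: [0.475, 0.1248, 0.0227]
tool_rot: [[1.0, -0.001, 0.003], [-0.001, -1.0, 0.003], [0.003, -0.003, -1.0]]
ft_force: [0.3, -0.6, 6.2]
gripper_width: 0.0259
```

```bash
python3 -c "
from h import *
plan(.452,-.1335,.10,0)
c=read_camera('wrist');save(c,'w5.png',None,1.5)"
```

```text
shift [-2.26 25.81 -7.82] turn -0.001 | pos [0.475  0.1248 0.0227] yaw -0.0009 F [ 0.3 -0.6  6.2] w 0.0259 t 5.9
```

View pics/w5.png

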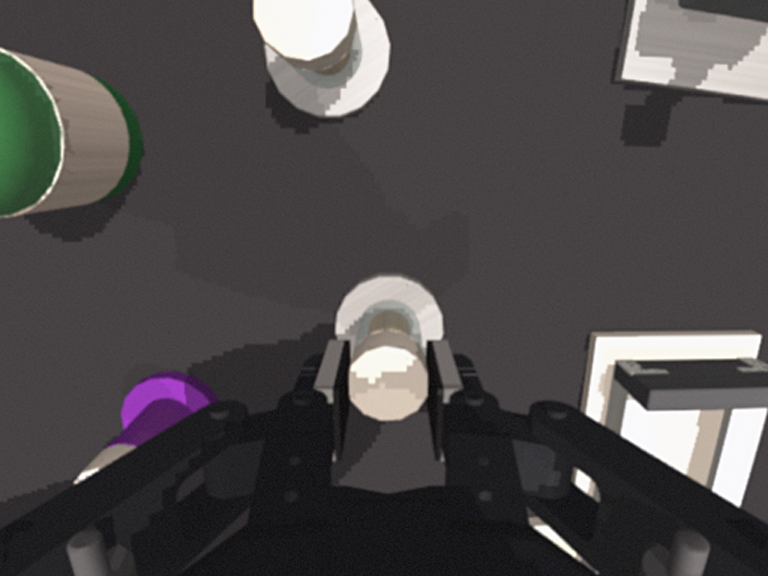

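Carrier B is held (width 26 mm), with its cap at (389,383) between the pads. Now lifting and carrying it to the mouth.

>>> move_arm([
  [0, 0, -4, 0, 0.8],
  [0, 0, -8, 0, 0.8],
  [-0.7, 5, -8, 0, 0.8],
  [-1.3, 10, -8, 0, 0.8],
  [-2, 15, -8, 0, 0.8],
  [-2.3, 20, -8, 0, 0.8],
  [-2.3, 24, -8, 0, 0.8],
  [-2.3, 25.8, -8, 0, 0.8],
  [-2.3, 25.8, -8, 0, 0.8],
  [-2.3, 25.8, -8, 0, 0.8],
])

```text
time: 7.22
tool_pos: [0.4512, -0.1321, 0.1015]
tool_rot: [[1.0, 0.0, 0.002], [0.0, -1.0, 0.004], [0.002, -0.004, -1.0]]
ft_force: [-1.5, 1.2, -1.1]
gripper_width: 0.0257
```

```bash
python3 -c "
from h import *
plan(.452,-.1335,.032,0)
c=read_camera('wrist');save(c,'w6.png',None,1.5)
c=read_camera('side');save(c,'d6.png',(200,160,340,270),5)"
```

```text
shift [0.07 0.17 6.95] turn 0.0 | pos [ 0.4512 -0.1321  0.1015] yaw 0.0003 F [-1.5  1.2 -1.1] w 0.0257 t 7.2
```

View pics/w6.png

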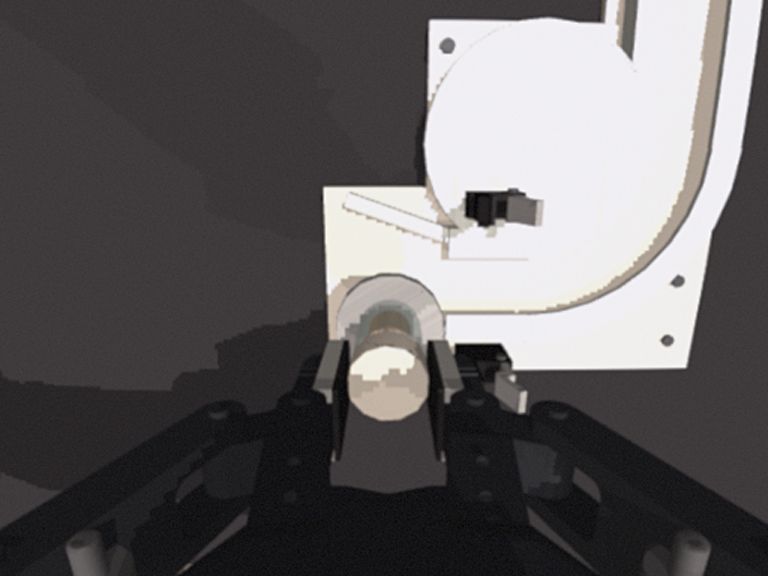

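View pics/d6.png

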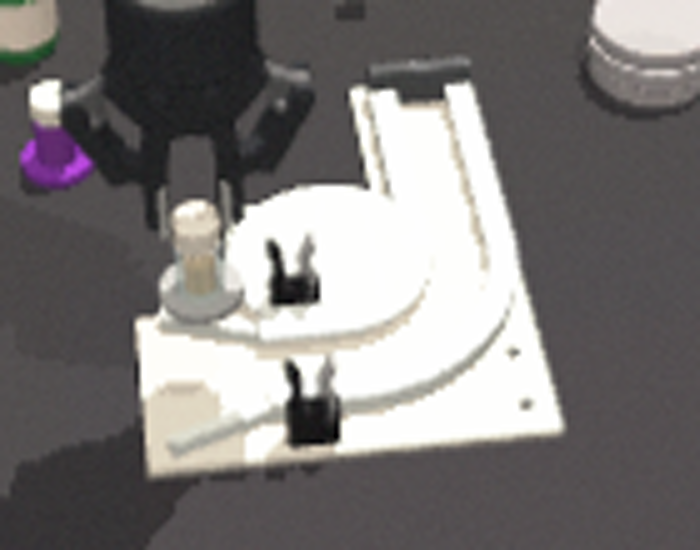

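```bash
python3 - <<'E'
from h import *
c=read_camera('wrist')
q=lambda u,v:((u+.5)/1.5-.5,(v+.5)/1.5-.5)
t=state()['tool_pos'];b=t[2]-.0227
print(t.round(4),onz(c,*q(389,383),b+.06).round(4),onz(c,*q(390,327),b+.008).round(4))
# remeasure track from here
for n,p,z in [('mouthLcorner',(323,187),.006),('upper slot edge',(490,260),.021),('lip start',(445,260),.021),('lower slot edge',(490,311),.021),('clipL tine',(475,207),.065),('clipR',(470,357),.065),('jawL',(541,213),.068),('jawR',(520,395),.068)]:
    print(n,onz(c,*q(*p),z).round(4)[:2])
E
```

```text
[ 0.4515 -0.132   0.1017] [ 0.4502 -0.1344  0.139 ] [ 0.4508 -0.1346  0.087 ]
mouthLcorner [ 0.4123 -0.079 ]
upper slot edge [ 0.5082 -0.1188]
lip start [ 0.4824 -0.1189]
lower slot edge [ 0.5101 -0.1495]
clipL tine [ 0.4895 -0.0846]
clipR [ 0.491  -0.1589]
jawL [ 0.5192 -0.0868]
jawR [ 0.517  -0.1786]
```

>>> move_arm([
  [0, 0, 4, 0, 0.8],
  [0, 0, 6, 0, 0.8],
  [0, 0, 7, 0, 0.8],
  [0, 0, 7.3, 0, 0.8],
  [0, 0, 7.3, 0, 0.8],
  [0, 0, 7.3, 0, 0.8],
])

```text
time: 8.12
tool_pos: [0.4522, -0.1318, 0.0293]
tool_rot: [[1.0, 0.001, 0.003], [0.001, -1.0, 0.003], [0.003, -0.003, -1.0]]
ft_force: [0.0, -0.5, -1.0]
gripper_width: 0.0257
```

```bash
python3 -c "
from h import *
plan(.53,-.132,.029,0)
c=read_camera('wrist');save(c,'w7.png',None,1.5)
c=read_camera('side');save(c,'d7.png',(200,160,340,270),5)"
```

```text
shift [7.78 0.03 0.05] turn 0.001 | pos [ 0.4522 -0.1318  0.0293] yaw 0.0014 F [ 0.  -0.5 -1. ] w 0.0257 t 8.1
```

View pics/w7.png

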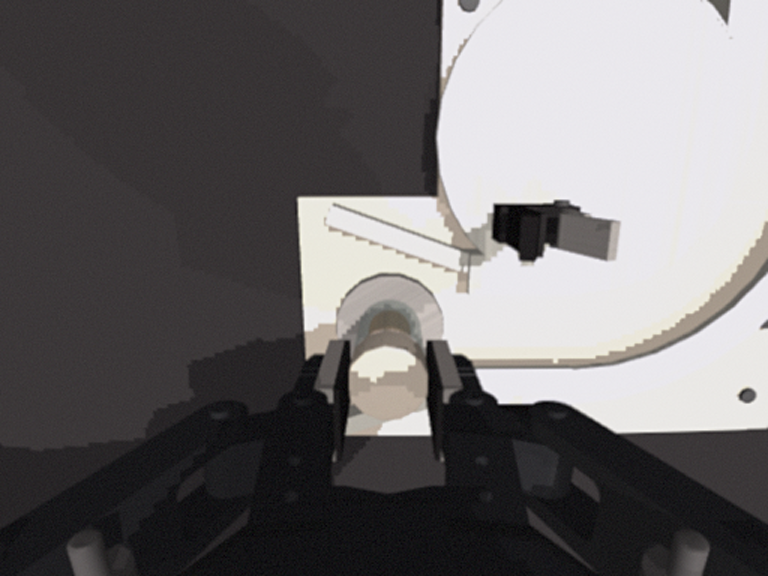

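View pics/d7.png

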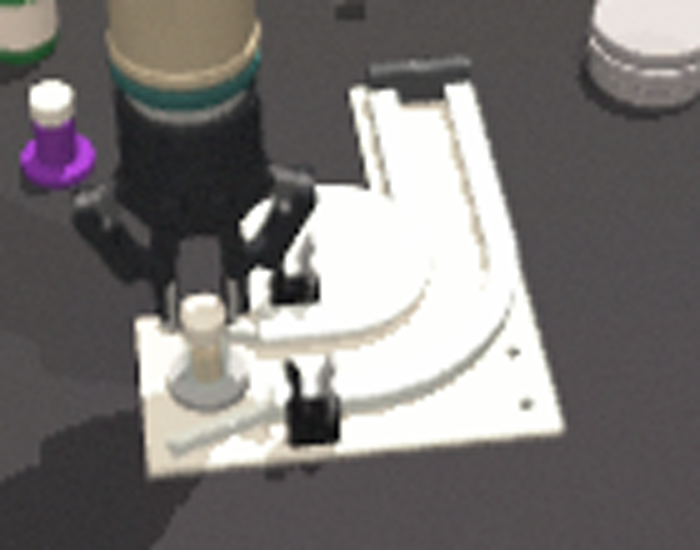

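The carrier stands in the mouth at (390,330), between the flares. I'll drag it under the lips to the bend start.

>>> move_arm([
  [1, 0, 0.03, 0, 0.8],
  [2, 0, 0.03, 0, 0.8],
  [3, 0, 0.03, 0, 0.8],
  [4, 0, 0.03, 0, 0.8],
  [5, 0, 0.03, 0, 0.8],
  [6, 0, 0.03, 0, 0.8],
  [7, 0, 0.03, 0, 0.8],
  [8, 0, 0.03, 0, 0.8],
  [8, 0, 0.03, 0, 0.8],
])

```text
time: 9.35
tool_pos: [0.5332, -0.1316, 0.029]
tool_rot: [[1.0, 0.002, 0.004], [0.002, -1.0, 0.003], [0.004, -0.003, -1.0]]
ft_force: [0.9, -1.0, -1.9]
gripper_width: 0.0256
```

```bash
python3 -c "
from h import *
plan(.532,-.132,.029,0)
c=read_camera('wrist');save(c,'w8.png',None,1.5)
c=read_camera('side');save(c,'d8.png',(200,160,340,270),5)
s=state();p=s['tool_pos'];R=s['tool_rot']
for k in range(1,10):
  a=np.radians(10*k); print(k,(R.T@(np.array([.532+.08*np.sin(a),-.132+.08*(1-np.cos(a)),.029])-p)*100).round(2))
"
```

```text
shift [-0.12  0.04  0.  ] turn 0.002 | pos [ 0.5332 -0.1316  0.029 ] yaw 0.0021 F [ 0.9 -1.  -1.9] w 0.0256 t 9.3
1 [ 1.42 -0.08 -0.  ]
2 [ 2.77 -0.44  0.  ]
3 [ 4.03 -1.03  0.01]
4 [ 5.18 -1.83  0.01]
5 [ 6.16 -2.81  0.02]
6 [ 6.97 -3.95  0.03]
7 [ 7.56 -5.22  0.03]
8 [ 7.92 -6.56  0.04]
9 [ 8.04 -7.95  0.04]
```

View pics/w8.png

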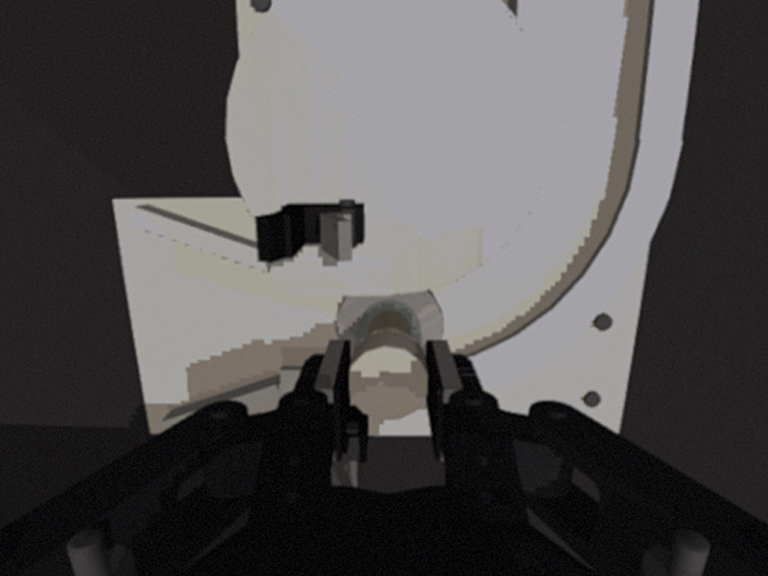

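View pics/d8.png

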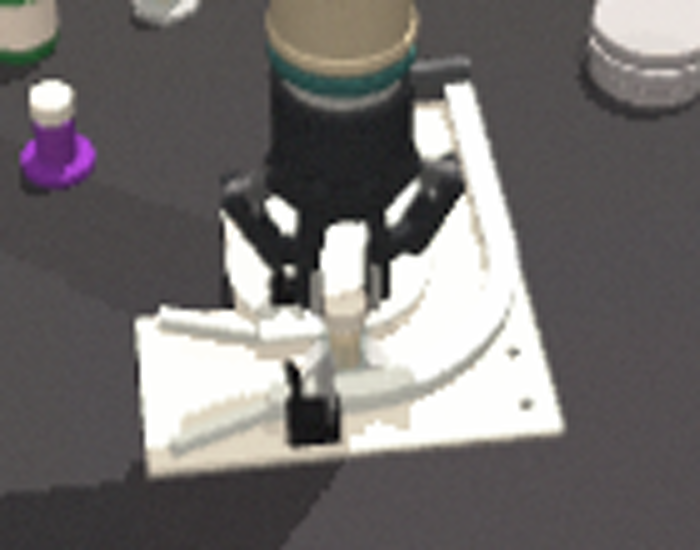

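>>> move_arm([
  [0.7, 0, 0, 0, 0.8],
  [1.4, -0.1, 0, 0, 0.8],
  [2.1, -0.25, 0, 0, 0.8],
  [2.8, -0.45, 0, 0, 0.8],
  [3.4, -0.72, 0, 0, 0.8],
  [4.05, -1.05, 0, 0, 0.8],
  [4.65, -1.42, 0, 0, 0.8],
  [5.2, -1.85, 0, 0, 0.8],
  [5.2, -1.85, 0, 0, 0.8],
])

```text
time: 10.58
tool_pos: [0.5841, -0.1123, 0.0291]
tool_rot: [[1.0, 0.003, 0.003], [0.002, -1.0, 0.004], [0.003, -0.004, -1.0]]
ft_force: [1.1, -0.4, -2.0]
gripper_width: 0.0255
```

```bash
python3 -c "
from h import *
plan(.532,-.132,.029,0)
c=read_camera('wrist');save(c,'w9.png',None,1.5)
s=state();p=s['tool_pos'];R=s['tool_rot']
for k in range(8,19):
  a=np.radians(5*k); print(5*k,(R.T@(np.array([.532+.08*np.sin(a),-.132+.08*(1-np.cos(a)),.029])-p)*100).round(2))
"
```

```text
shift [-5.22  1.96 -0.01] turn 0.002 | pos [ 0.5841 -0.1123  0.0291] yaw 0.0025 F [ 1.1 -0.4 -2. ] w 0.0255 t 10.6
40 [-0.03  0.05  0.01]
45 [ 0.49 -0.42  0.01]
50 [ 0.96 -0.93  0.02]
55 [ 1.39 -1.49  0.02]
60 [ 1.76 -2.07  0.02]
65 [ 2.09 -2.69  0.03]
70 [ 2.36 -3.34  0.03]
75 [ 2.57 -4.    0.03]
80 [ 2.72 -4.68  0.03]
85 [ 2.81 -5.37  0.04]
90 [ 2.84 -6.07  0.04]
```

View pics/w9.png

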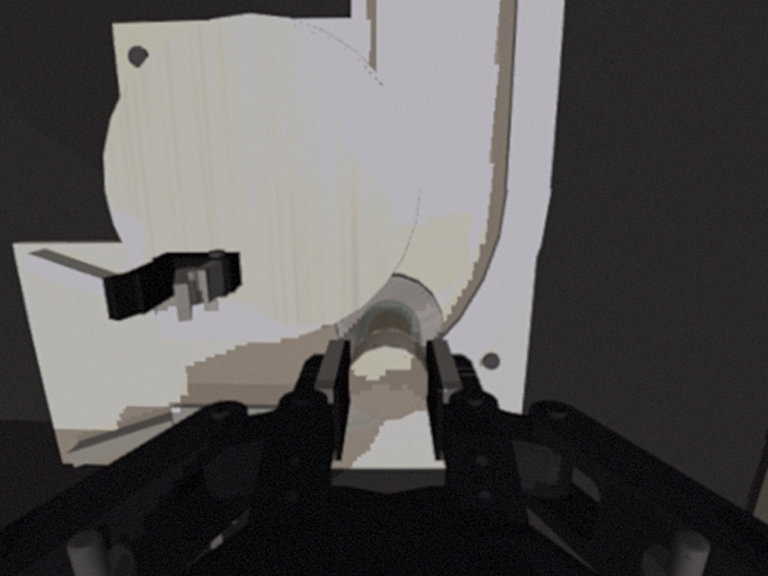

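>>> move_arm([
  [0.5, -0.4, 0, 0, 0.8],
  [0.95, -0.95, 0, 0, 0.8],
  [1.4, -1.5, 0, 0, 0.8],
  [1.75, -2.05, 0, 0, 0.8],
  [2.1, -2.7, 0, 0, 0.8],
  [2.35, -3.3, 0, 0, 0.8],
])

```text
time: 11.38
tool_pos: [0.6073, -0.0791, 0.0292]
tool_rot: [[1.0, 0.002, 0.002], [0.002, -1.0, 0.004], [0.002, -0.004, -1.0]]
ft_force: [0.5, 0.0, -1.0]
gripper_width: 0.0259
```

```bash
python3 -c "
from h import *
plan(.612,.06,.029,0)
c=read_camera('scene');save(c,'s10.png',(180,100,340,260),4)
c=read_camera('side');save(c,'d10.png',(200,130,350,270),4)
s=state();p=s['tool_pos'];R=s['tool_rot']
for k in range(14,19):
  a=np.radians(5*k); print(5*k,(R.T@(np.array([.532+.08*np.sin(a),-.132+.08*(1-np.cos(a)),.029])-p)*100).round(2))
"
```

```text
shift [  0.5  -13.91   0.08] turn 0.002 | pos [ 0.6073 -0.0791  0.0292] yaw 0.0022 F [ 0.5  0.  -1. ] w 0.0259 t 11.4
70 [-0.03  0.11  0.02]
75 [ 0.19 -0.56  0.02]
80 [ 0.34 -1.24  0.02]
85 [ 0.43 -1.93  0.03]
90 [ 0.47 -2.63  0.03]
```

View pics/s10.png

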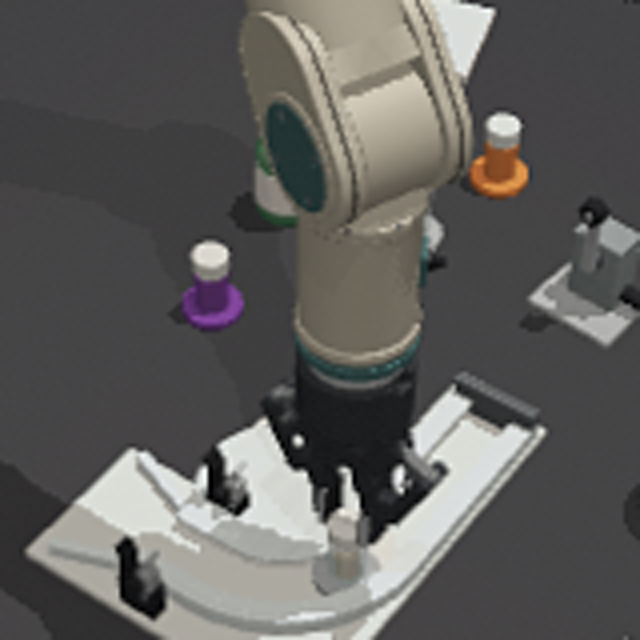

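View pics/d10.png

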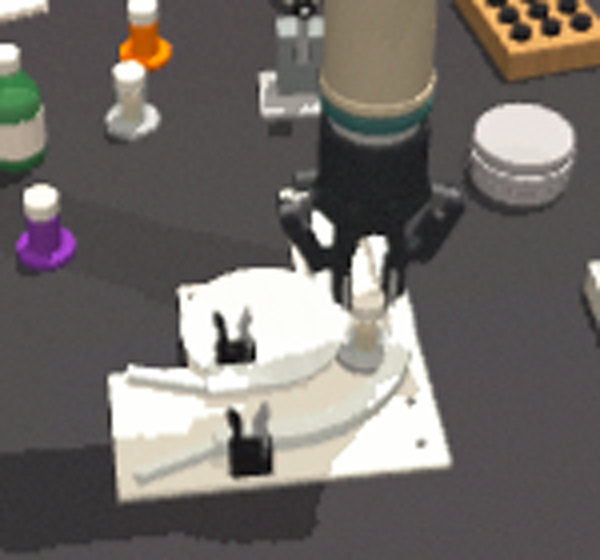

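>>> move_arm([
  [0.2, -0.6, 0, 0, 0.8],
  [0.35, -1.3, 0, 0, 0.8],
  [0.43, -2, 0, 0, 0.8],
  [0.47, -2.8, 0, 0, 0.8],
  [0.47, -4, 0, 0, 0.8],
  [0.47, -5.5, 0, 0, 0.8],
  [0.47, -7, 0, 0, 0.8],
  [0.47, -8.5, 0, 0, 0.8],
  [0.47, -10, 0, 0, 0.8],
  [0.47, -11.5, 0, 0, 0.8],
  [0.47, -12.5, 0, 0, 0.8],
  [0.47, -12.5, 0, 0, 0.8],
])

```text
time: 12.98
tool_pos: [0.6117, 0.048, 0.0297]
tool_rot: [[1.0, 0.005, 0.002], [0.005, -1.0, 0.005], [0.002, -0.005, -1.0]]
ft_force: [0.1, 0.0, -1.1]
gripper_width: 0.0256
```

```bash
python3 -c "
from h import *
plan(.612,.074,.029,0)
c=read_camera('wrist');save(c,'w11.png',None,1.5)
"
```

```text
shift [ 0.05 -2.6   0.08] turn 0.005 | pos [0.6117 0.048  0.0297] yaw 0.0051 F [ 0.1  0.  -1.1] w 0.0256 t 13.0
```

View pics/w11.png

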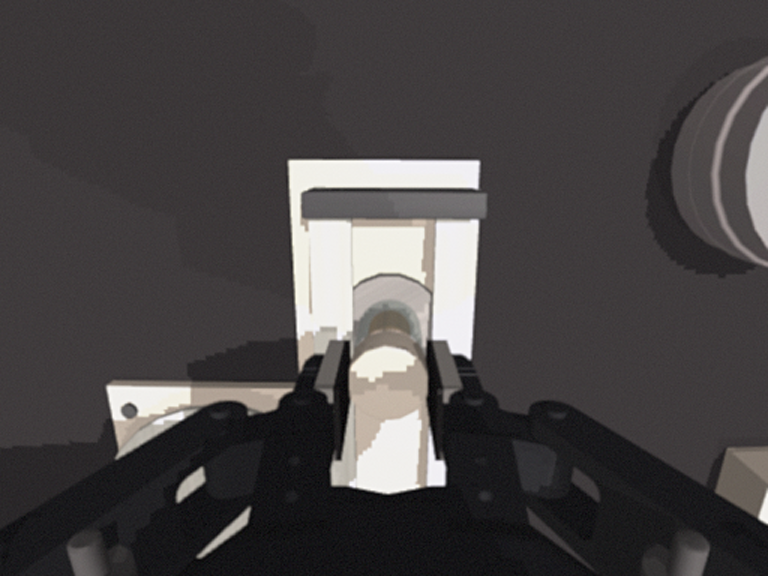

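Carrier B is in the exit lane at (390,320), and the stop is at (395,205). I'll push it on gently until it touches.

>>> move_arm([
  [0, -1, 0.05, 0, 0.8],
  [0, -1.8, 0.05, 0, 0.8],
  [0, -2.3, 0.05, 0, 0.8],
  [0, -2.6, 0.05, 0, 0.8],
  [0, -2.8, 0.05, 0, 0.8],
  [0, -2.8, 0.05, 0, 0.8],
])

```text
time: 13.78
tool_pos: [0.6116, 0.0746, 0.0294]
tool_rot: [[1.0, 0.004, 0.002], [0.004, -1.0, 0.004], [0.002, -0.004, -1.0]]
ft_force: [0.2, -0.7, -1.3]
gripper_width: 0.0254
```

```bash
python3 -c "
from h import *
plan(.612,.074,.029,0)
c=read_camera('wrist');save(c,'w12.png',(140,80,380,300),3)
"
```

```text
shift [0.04 0.06 0.04] turn 0.004 | pos [0.6116 0.0746 0.0294] yaw 0.0039 F [ 0.2 -0.7 -1.3] w 0.0254 t 13.8
```

View pics/w12.png

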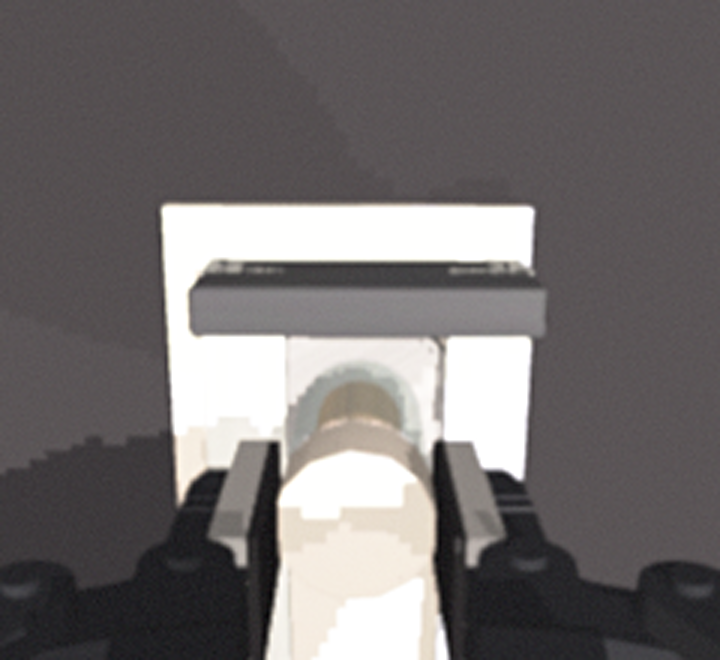

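>>> move_arm([
  [0, -0.2, 0.03, 0, 0.8],
  [0, -0.3, 0.03, 0, 0.8],
  [0, -0.4, 0.03, 0, 0.8],
])

```text
time: 14.2
tool_pos: [0.6118, 0.0771, 0.0295]
tool_rot: [[1.0, 0.003, 0.003], [0.003, -1.0, 0.002], [0.003, -0.002, -1.0]]
ft_force: [-1.3, -4.9, 4.0]
gripper_width: 0.0259
```

>>> move_arm([
  [0, 0, 0, 0, 0.5],
  [0, 0, 0, 0, 0],
  [0, 0, 0, 0, 0],
  [0, 0, 0, 0, 0],
  [0, 0, -4, 0, 0],
  [0, 0, -8, 0, 0],
  [0, 0, -12, 0, 0],
  [0, 0, -12, 0, 0],
])

```text
time: 15.2
tool_pos: [0.614, 0.0769, 0.1529]
tool_rot: [[1.0, 0.003, 0.01], [0.003, -1.0, 0.003], [0.01, -0.003, -1.0]]
ft_force: [1.0, -0.7, -0.0]
gripper_width: 0.0855
```

```bash
python3 -c "
from h import *
plan(.45,.234,.15,0)
c=read_camera('wrist');save(c,'w13.png',None,1.5)
"
```

```text
shift [-16.36 -15.76   0.19] turn 0.003 | pos [0.614  0.0769 0.1529] yaw 0.0028 F [ 1.  -0.7 -0. ] w 0.0855 t 15.2
```

View pics/w13.png

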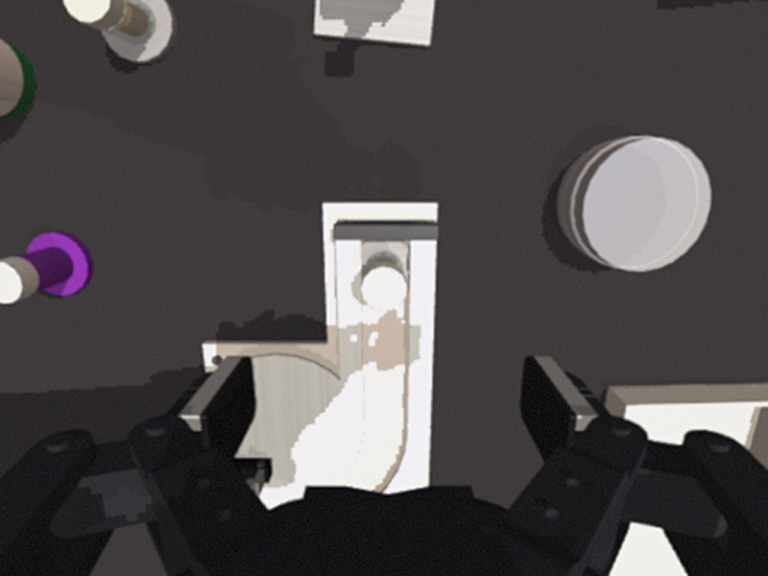

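Carrier B stands upright at the stop (384,285). Carrier A, at upper left (140,25), is next.

>>> move_arm([
  [-5, -4, 0, 0, 0],
  [-9, -8, 0, 0, 0],
  [-13, -12, 0, 0, 0],
  [-16.4, -15.8, 0, 0, 0],
  [-16.4, -15.8, 0, 0, 0],
  [-16.4, -15.8, 0, 0, 0],
  [-16.4, -15.8, 0, 0, 0],
])

```text
time: 16.12
tool_pos: [0.4488, 0.233, 0.1502]
tool_rot: [[1.0, 0.0, 0.006], [0.0, -1.0, 0.002], [0.006, -0.002, -1.0]]
ft_force: [0.3, -0.4, -0.2]
gripper_width: 0.0855
```

```bash
python3 -c "
from h import *
plan(.45,.234,.022,0)
c=read_camera('wrist');save(c,'w14.png',None,1.5)
"
```

```text
shift [ 0.04 -0.07 12.82] turn 0.0 | pos [0.4488 0.233  0.1502] yaw 0.0004 F [ 0.3 -0.4 -0.2] w 0.0855 t 16.1
```

View pics/w14.png

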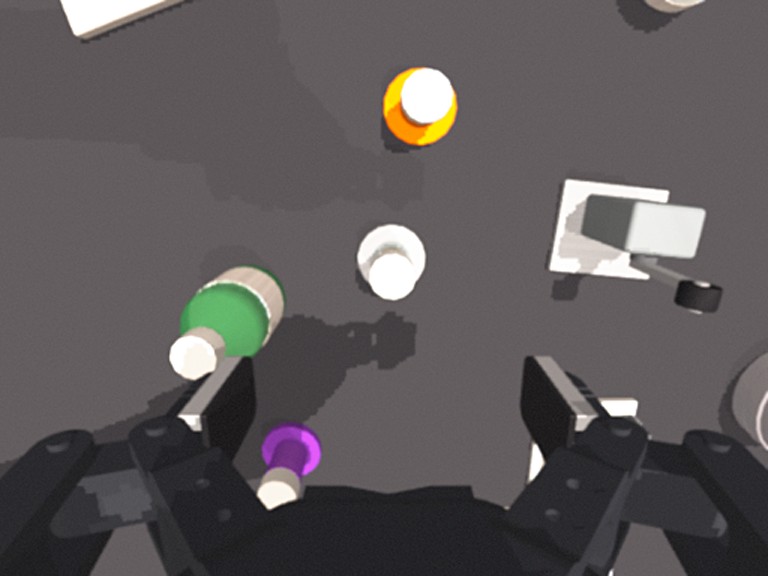

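Carrier A is unchanged at (391,262). The bottle at (235,310) is close to the left finger, so I'll turn the jaws before descending.

>>> move_arm([
  [0.05, -0.05, 0, 0.17, 0],
  [0.05, -0.05, 1, 0.34, 0],
  [0.05, -0.05, 2, 0.51, 0],
  [0.05, -0.05, 3, 0.68, 0],
  [0.05, -0.05, 3.5, 0.85, 0],
  [0.05, -0.05, 3.5, 1.02, 0],
  [0.05, -0.05, 3.5, 1.2, 0],
  [0.05, -0.05, 3.5, 1.2, 0],
  [0.05, -0.05, 3.5, 1.2, 0],
])

```text
time: 17.3
tool_pos: [0.4499, 0.2331, 0.1152]
tool_rot: [[0.364, -0.931, 0.006], [-0.931, -0.364, 0.002], [0.0, -0.006, -1.0]]
ft_force: [-0.2, 0.7, -0.1]
gripper_width: 0.0851
```

```bash
python3 -c "
from h import *
plan(.45,.234,.022,-1.2)
c=read_camera('wrist');save(c,'w15.png',None,1.5)
"
```

```text
shift [-0.08  0.02  9.32] turn 0.002 | pos [0.4499 0.2331 0.1152] yaw -1.1977 F [-0.2  0.7 -0.1] w 0.0851 t 17.3
```

View pics/w15.png

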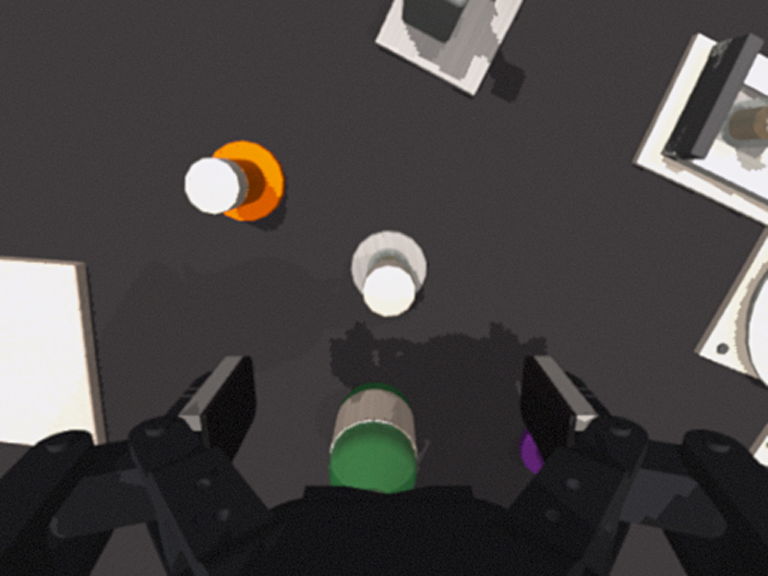

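>>> move_arm([
  [0, -0.15, 3, 0, 0],
  [0, -0.15, 6, 0, 0],
  [0, -0.15, 8, 0, 0],
  [0, -0.15, 9.3, 0, 0],
  [0, -0.15, 9.3, 0, 0],
  [0, -0.15, 9.3, 0, 0.8],
  [0, -0.15, 9.3, 0, 0.8],
  [0, -0.15, 9.3, 0, 0.8],
  [0, -0.15, 9.3, 0, 0.8],
  [0, -0.15, 9.3, 0, 0.8],
], squeeze=40)

```text
time: 18.6
tool_pos: [0.4522, 0.2342, 0.0228]
tool_rot: [[0.364, -0.931, 0.007], [-0.931, -0.364, 0.003], [-0.0, -0.007, -1.0]]
ft_force: [-0.9, -0.4, 5.2]
gripper_width: 0.0256
```

>>> move_arm([
  [0, 0, -4, 0, 0.8],
  [0, 0, -8, 0, 0.8],
  [0, 0, -8, -0.18, 0.8],
  [0, 0, -8, -0.36, 0.8],
  [0, 0, -8, -0.54, 0.8],
  [0, 0, -8, -0.72, 0.8],
  [0, 0, -8, -0.9, 0.8],
  [0, 0, -8, -1.08, 0.8],
  [0, 0, -8, -1.2, 0.8],
  [0, 0, -8, -1.2, 0.8],
])

```text
time: 19.85
tool_pos: [0.4513, 0.2338, 0.1027]
tool_rot: [[1.0, 0.0, 0.006], [0.0, -1.0, 0.003], [0.006, -0.003, -1.0]]
ft_force: [0.4, 0.9, -1.2]
gripper_width: 0.0259
```

```bash
python3 -c "
from h import *
plan(.452,-.132,.102,0)
c=read_camera('wrist');save(c,'w16.png',None,1.5)
"
```

```text
shift [ 0.06 36.58 -0.05] turn 0.0 | pos [0.4513 0.2338 0.1027] yaw 0.0005 F [ 0.4  0.9 -1.2] w 0.0259 t 19.9
```

View pics/w16.png

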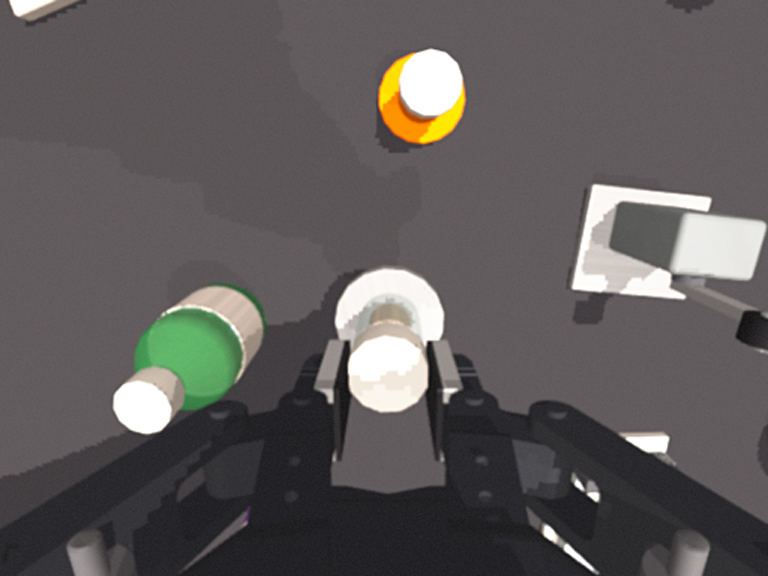

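>>> move_arm([
  [0, 5, 0, 0, 0.8],
  [0, 10, 0, 0, 0.8],
  [0, 15, 0, 0, 0.8],
  [0, 20, 0, 0, 0.8],
  [0, 25, 0, 0, 0.8],
  [0, 30, 0, 0, 0.8],
  [0, 34, 0, 0, 0.8],
  [0, 36.9, 0, 0, 0.8],
  [0, 36.9, 0, 0, 0.8],
  [0, 36.9, 0, 0, 0.8],
])

```text
time: 21.15
tool_pos: [0.4509, -0.1344, 0.1014]
tool_rot: [[1.0, -0.001, 0.005], [-0.001, -1.0, 0.004], [0.005, -0.004, -1.0]]
ft_force: [0.7, -0.9, -1.1]
gripper_width: 0.0255
```

```bash
python3 - <<'E'
from h import *
plan(.452,-.1355,.029,0)
c=read_camera('wrist');save(c,'w17.png',None,1.5)
E
```

```text
shift [0.08 0.13 7.24] turn -0.001 | pos [ 0.4509 -0.1344  0.1014] yaw -0.0013 F [ 0.7 -0.9 -1.1] w 0.0255 t 21.1
```

View pics/w17.png

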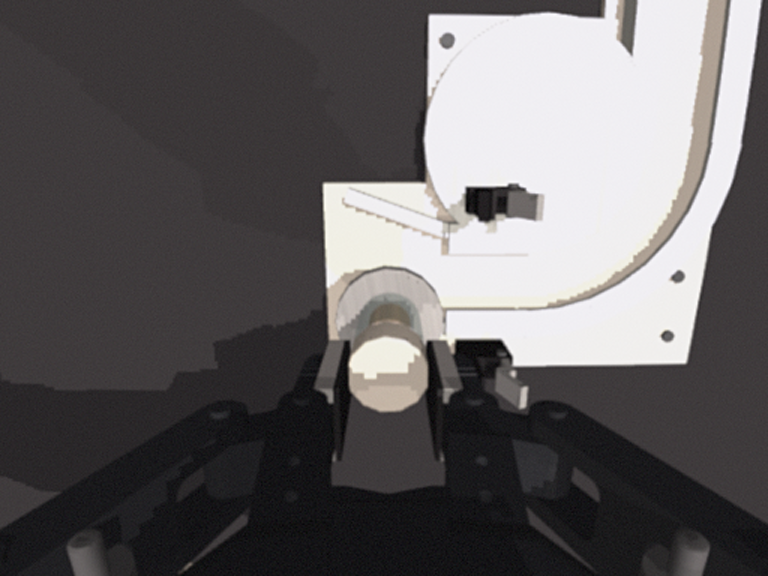

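Carrier A is held over the mouth at (389,373), the track at (530,180) unchanged. Lowering it and dragging to the bend.

>>> move_arm([
  [0.1, 0.13, 4, 0, 0.8],
  [0.1, 0.13, 6, 0, 0.8],
  [0.1, 0.13, 7, 0, 0.8],
  [0.1, 0.13, 7.25, 0, 0.8],
  [0.1, 0.13, 7.25, 0, 0.8],
  [0.1, 0.13, 7.25, 0, 0.8],
])

```text
time: 21.95
tool_pos: [0.453, -0.1351, 0.0295]
tool_rot: [[1.0, 0.0, 0.007], [0.0, -1.0, 0.003], [0.007, -0.003, -1.0]]
ft_force: [-0.5, 0.6, -1.3]
gripper_width: 0.0254
```

```bash
python3 - <<'E'
from h import *
plan(.532,-.1355,.029,0)
c=read_camera('wrist');save(c,'w18.png',None,1.5)
E
```

```text
shift [7.9  0.04 0.1 ] turn 0.0 | pos [ 0.453  -0.1351  0.0295] yaw 0.0001 F [-0.5  0.6 -1.3] w 0.0254 t 21.9
```

View pics/w18.png

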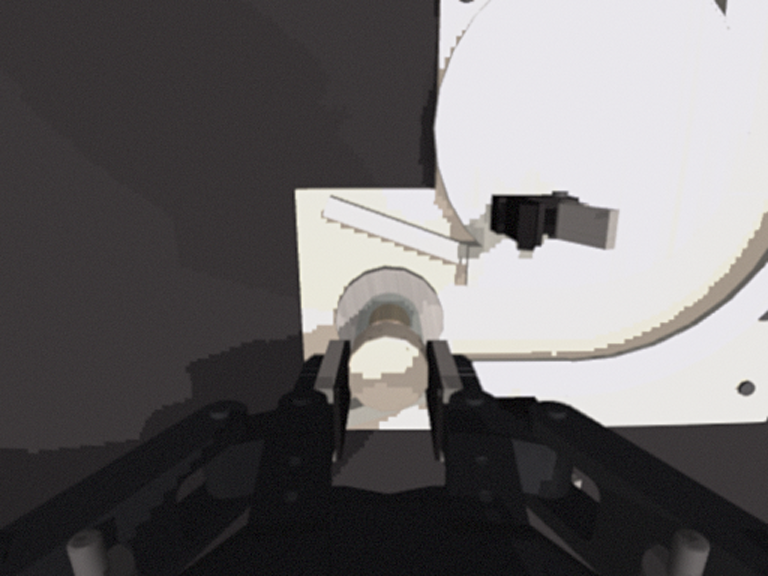

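>>> move_arm([
  [1, 0, 0.05, 0, 0.8],
  [2, 0, 0.05, 0, 0.8],
  [3, 0, 0.05, 0, 0.8],
  [4, 0, 0.05, 0, 0.8],
  [5, 0, 0.08, 0, 0.8],
  [6, 0, 0.08, 0, 0.8],
  [7, 0, 0.1, 0, 0.8],
  [7.9, 0, 0.1, 0, 0.8],
  [7.9, 0, 0.1, 0, 0.8],
])

```text
time: 23.12
tool_pos: [0.534, -0.1353, 0.0292]
tool_rot: [[1.0, 0.001, 0.01], [0.001, -1.0, 0.002], [0.01, -0.002, -1.0]]
ft_force: [1.5, -0.4, 0.8]
gripper_width: 0.0258
```

```bash
cat >> h.py <<'E'
def arc(cy,a0,a1,st=5,z=.029):
  s=state();p=s['tool_pos'];R=s['tool_rot']
  for d in range(a0,a1+1,st):
    a=np.radians(d); print(d,(R.T@(np.array([.532+.08*np.sin(a),cy+.08*(1-np.cos(a)),z])-p)*100).round(2))
E
python3 -c "
from h import *
plan(.532,-.1355,.029,0);arc(-.1355,5,60)"
```

```text
shift [-0.2   0.02  0.02] turn 0.001 | pos [ 0.534  -0.1353  0.0292] yaw 0.0006 F [ 1.5 -0.4  0.8] w 0.0258 t 23.1
5 [ 0.5  -0.01  0.02]
10 [ 1.19 -0.1   0.03]
15 [ 1.87 -0.25  0.04]
20 [ 2.54 -0.46  0.04]
25 [ 3.18 -0.72  0.05]
30 [ 3.8  -1.05  0.06]
35 [ 4.39 -1.42  0.06]
40 [ 4.94 -1.85  0.07]
45 [ 5.46 -2.32  0.08]
50 [ 5.93 -2.83  0.08]
55 [ 6.36 -3.38  0.09]
60 [ 6.73 -3.97  0.09]
```

>>> move_arm([
  [0.5, 0, 0.02, 0, 0.8],
  [1.2, -0.1, 0.03, 0, 0.8],
  [1.85, -0.25, 0.04, 0, 0.8],
  [2.55, -0.45, 0.04, 0, 0.8],
  [3.2, -0.72, 0.05, 0, 0.8],
  [3.8, -1.05, 0.06, 0, 0.8],
  [4.4, -1.42, 0.06, 0, 0.8],
  [4.95, -1.85, 0.07, 0, 0.8],
  [5.45, -2.32, 0.08, 0, 0.8],
  [5.95, -2.83, 0.08, 0, 0.8],
  [6.35, -3.38, 0.08, 0, 0.8],
  [6.35, -3.38, 0.08, 0, 0.8],
])

```text
time: 24.62
tool_pos: [0.599, -0.1009, 0.0294]
tool_rot: [[1.0, 0.001, 0.012], [0.001, -1.0, 0.002], [0.012, -0.002, -1.0]]
ft_force: [0.0, -1.7, 2.5]
gripper_width: 0.0259
```

```bash
python3 -c "
from h import *
plan(.612,.02,.029,0);arc(-.1355,60,90)
c=read_camera('wrist');save(c,'w19.png',None,1.5)"
```

```text
shift [  1.32 -12.09   0.08] turn 0.001 | pos [ 0.599  -0.1009  0.0294] yaw 0.0014 F [ 0.  -1.7  2.5] w 0.0259 t 24.6
60 [ 0.23 -0.54  0.04]
65 [ 0.56 -1.16  0.05]
70 [ 0.82 -1.8   0.05]
75 [ 1.04 -2.47  0.06]
80 [ 1.19 -3.15  0.06]
85 [ 1.28 -3.84  0.06]
90 [ 1.31 -4.54  0.06]
```

View pics/w19.png

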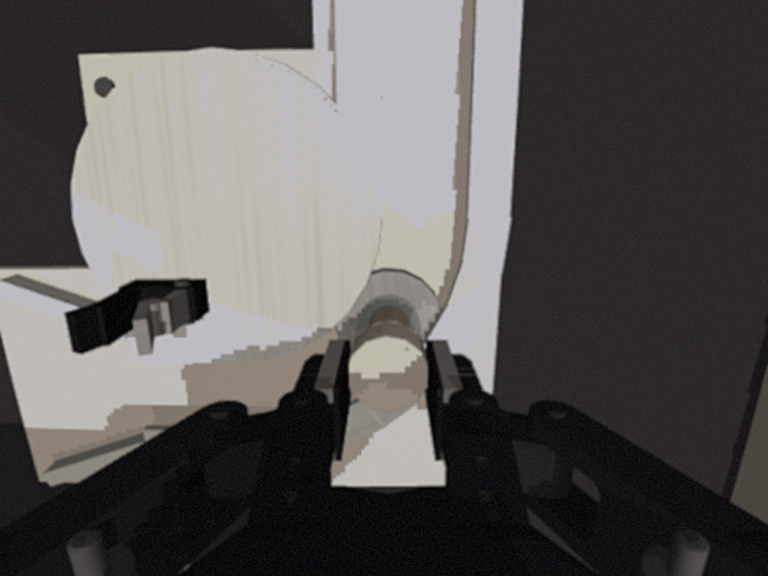

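>>> move_arm([
  [0.25, -0.55, 0.04, 0, 0.8],
  [0.55, -1.15, 0.05, 0, 0.8],
  [0.82, -1.8, 0.05, 0, 0.8],
  [1.04, -2.5, 0.06, 0, 0.8],
  [1.2, -3.15, 0.06, 0, 0.8],
  [1.28, -3.85, 0.06, 0, 0.8],
  [1.3, -4.6, 0.06, 0, 0.8],
  [1.3, -6, 0.06, 0, 0.8],
  [1.3, -7.5, 0.06, 0, 0.8],
  [1.3, -9, 0.06, 0, 0.8],
  [1.3, -10.5, 0.06, 0, 0.8],
  [1.3, -11.2, 0.06, 0, 0.8],
])

```text
time: 26.18
tool_pos: [0.6118, 0.0135, 0.0291]
tool_rot: [[1.0, 0.004, 0.012], [0.004, -1.0, 0.003], [0.012, -0.003, -1.0]]
ft_force: [-0.3, 0.0, 0.7]
gripper_width: 0.017
```

```bash
python3 -c "
from h import *
plan(.612,.0256,.029,0)
c=read_camera('wrist');save(c,'w20.png',None,1.5)"
```

```text
shift [ 0.03 -1.21  0.01] turn 0.004 | pos [0.6118 0.0135 0.0291] yaw 0.0037 F [-0.3  0.   0.7] w 0.017 t 26.2
```

View pics/w20.png

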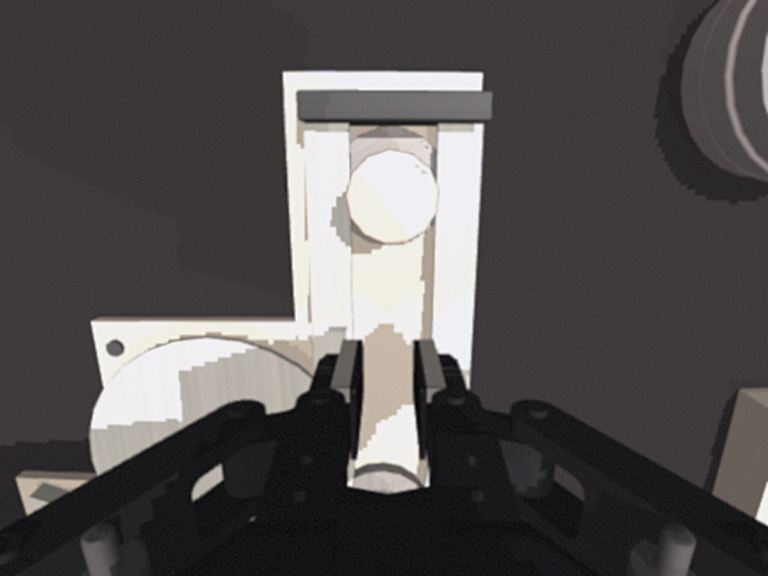

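The grip slackened and carrier A slid out backwards; its foot edge shows at (390,475). I'll lift, look and grip it again.

>>> move_arm([
  [0, 0, -4, 0, 0.8],
  [0, 0, -8, 0, 0.8],
  [0, 3, -12, 0, 0.4],
  [0, 8, -12, 0, 0],
  [0, 12, -12, 0, 0],
  [0, 12, -12, 0, 0],
  [0, 12, -12, 0, 0],
])

```text
time: 27.1
tool_pos: [0.6107, -0.1061, 0.1485]
tool_rot: [[1.0, 0.004, 0.012], [0.004, -1.0, 0.004], [0.012, -0.004, -1.0]]
ft_force: [-0.4, 0.3, -0.7]
gripper_width: 0.0852
```

```bash
python3 -c "
from h import *
plan(.612,-.06,.029,0)
c=read_camera('wrist');save(c,'w21.png',None,1.5)
c=read_camera('side');save(c,'d21.png',(200,130,350,270),4)"
```

```text
shift [ 1.000e-02 -4.550e+00  1.197e+01] turn 0.004 | pos [ 0.6107 -0.1061  0.1485] yaw 0.0036 F [-0.4  0.3 -0.7] w 0.0852 t 27.1
```

View pics/w21.png

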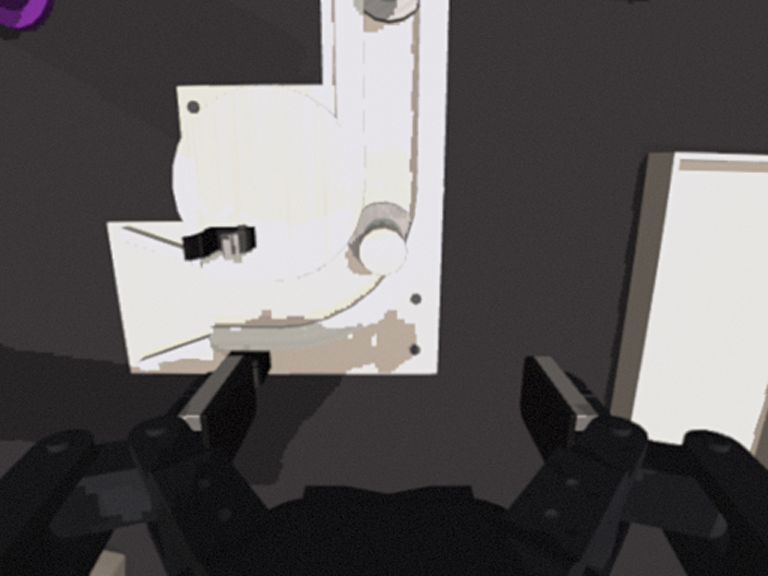

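View pics/d21.png

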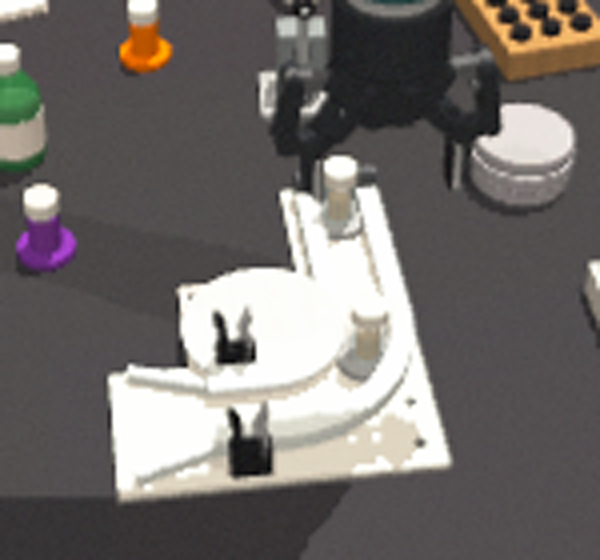

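```bash
python3 - <<'E'
from h import *
c=read_camera('wrist')
q=lambda u,v:((u+.5)/1.5-.5,(v+.5)/1.5-.5)
P=onz(c,*q(382,250),.066);print(P.round(4), onz(c,*q(388,2),.014).round(4))
plan(P[0],P[1],.1,0);plan(P[0],P[1],.029,0)
E
```

```text
[ 0.6067 -0.0864  0.066 ] [0.6098 0.0576 0.014 ]
shift [-0.46 -1.82  4.85] turn 0.006 | pos [ 0.6109 -0.1048  0.1484] yaw 0.006 F [ 0.3  0.6 -0.3] w 0.0856 t 27.2
shift [-0.55 -1.78 11.95] turn 0.006 | pos [ 0.6109 -0.1048  0.1484] yaw 0.006 F [ 0.3  0.6 -0.3] w 0.0856 t 27.2
```

>>> move_arm([
  [-0.5, -1.9, 2, 0.006, 0.4],
  [-0.5, -1.9, 4, 0.006, 0.4],
  [-0.5, -1.9, 6, 0.006, 0.4],
  [-0.5, -1.9, 9, 0.006, 0.4],
  [-0.5, -1.9, 11, 0.006, 0.4],
  [-0.5, -1.9, 11.9, 0.006, 0.4],
  [-0.5, -1.9, 11.9, 0.006, 0.4],
  [-0.5, -1.9, 11.9, 0.006, 0.8],
  [-0.5, -1.9, 11.9, 0.006, 0.8],
  [-0.5, -1.9, 11.9, 0.006, 0.8],
], squeeze=60)

```text
time: 28.5
tool_pos: [0.6084, -0.0855, 0.0307]
tool_rot: [[1.0, 0.0, 0.014], [0.0, -1.0, 0.004], [0.014, -0.004, -1.0]]
ft_force: [0.7, -0.2, 6.6]
gripper_width: 0.0247
```

```bash
python3 -c "
from h import *
plan(.612,.02,.029,0);arc(-.1355,65,90)
c=read_camera('wrist');save(c,'w22.png',None,1.5)"
```

```text
shift [  0.36 -10.55   0.22] turn 0.0 | pos [ 0.6084 -0.0855  0.0307] yaw 0.0001 F [ 0.7 -0.2  6.6] w 0.0247 t 28.5
65 [-0.39  0.38  0.16]
70 [-0.12 -0.26  0.17]
75 [ 0.09 -0.93  0.18]
80 [ 0.24 -1.61  0.18]
85 [ 0.33 -2.3   0.18]
90 [ 0.36 -3.    0.19]
```

View pics/w22.png

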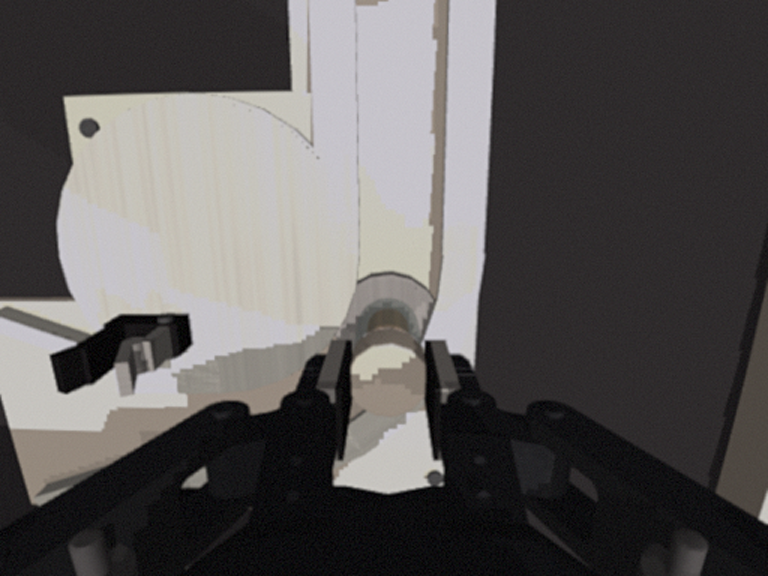

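>>> move_arm([
  [0.05, -0.7, 0, 0, 0.8],
  [0.2, -1.4, 0, 0, 0.8],
  [0.3, -2.2, 0, 0, 0.8],
  [0.36, -3, 0, 0, 0.8],
  [0.36, -4, 0, 0, 0.8],
  [0.36, -5, 0, 0, 0.8],
  [0.36, -6, 0, 0, 0.8],
  [0.36, -7, 0, 0, 0.8],
  [0.36, -8, 0, 0, 0.8],
  [0.36, -9, 0, 0, 0.8],
  [0.36, -10, 0, 0, 0.8],
  [0.36, -10, 0, 0, 0.8],
])

```text
time: 30.05
tool_pos: [0.6109, 0.0102, 0.0302]
tool_rot: [[1.0, -0.006, 0.012], [-0.006, -1.0, 0.001], [0.012, -0.001, -1.0]]
ft_force: [-0.4, 1.7, -0.9]
gripper_width: 0.0172
```

```bash
python3 -c "
from h import *
plan(.612,.0276,.0305,0)
c=read_camera('wrist');save(c,'w23.png',None,1.5)"
```

```text
shift [ 0.1  -1.74 -0.03] turn -0.006 | pos [0.6109 0.0102 0.0302] yaw -0.0063 F [-0.4  1.7 -0.9] w 0.0172 t 30.1
```

View pics/w23.png

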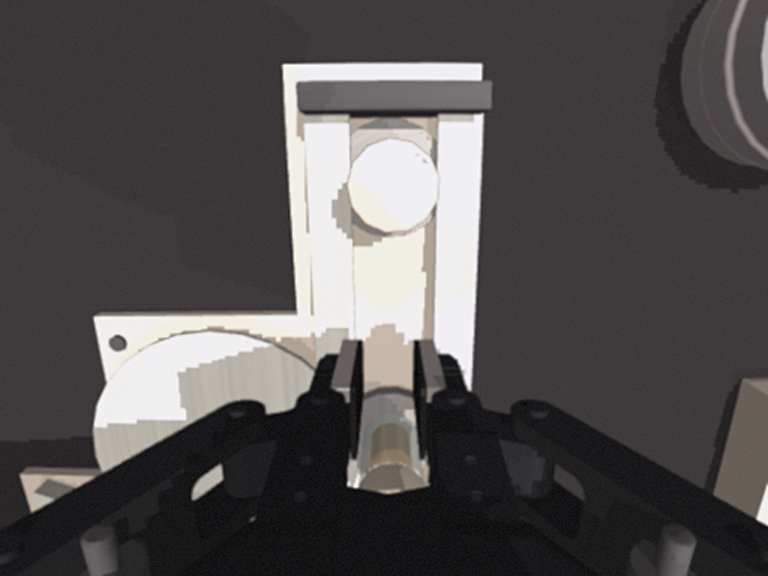

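It slipped out again: carrier A's foot is at (388,410), now in the straight exit lane. I'll push it from behind with the fingers shut.

>>> move_arm([
  [0, 0, -4, 0, 0.8],
  [0, 0, -8, 0, 1],
  [0, 5, -9, 0, 1],
  [0, 10, -9, 0, 1],
  [0, 13, -9, 0, 1],
  [0, 13, -9, 0, 1],
  [0, 13, -9, 0, 1],
])

```text
time: 30.98
tool_pos: [0.6102, -0.1117, 0.1192]
tool_rot: [[1.0, 0.003, 0.012], [0.002, -1.0, 0.008], [0.012, -0.008, -1.0]]
ft_force: [0.1, 0.3, 0.0]
gripper_width: 0.0
```

```bash
python3 - <<'E'
from h import *
plan(.612,-.09,.0305,0)
c=read_camera('wrist');save(c,'w24.png',None,1.5)
E
```

```text
shift [ 0.08 -2.1   8.89] turn 0.002 | pos [ 0.6102 -0.1117  0.1192] yaw 0.0025 F [0.1 0.3 0. ] w 0.0 t 31.0
```

View pics/w24.png

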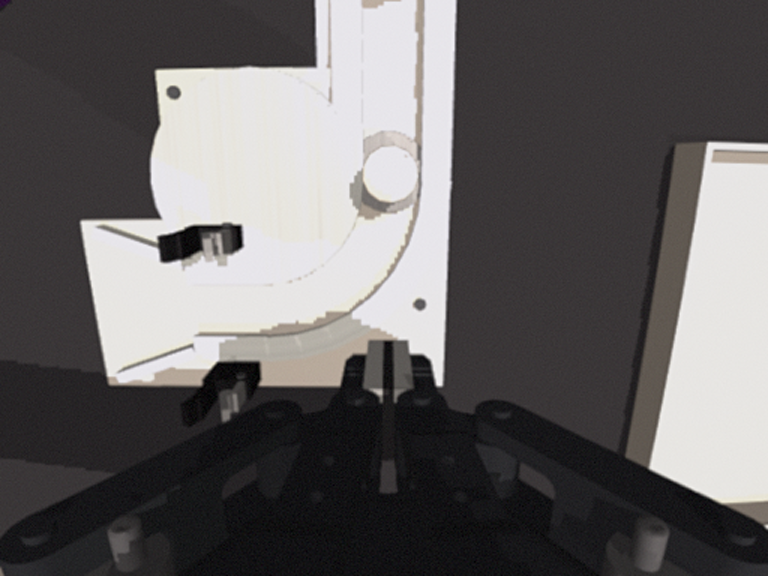

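```bash
python3 - <<'E'
from h import *
c=read_camera('wrist')
q=lambda u,v:((u+.5)/1.5-.5,(v+.5)/1.5-.5)
P=onz(c,*q(390,175),.066);print(P.round(4),onz(c,*q(388,165),.014).round(4))
plan(P[0],P[1]-.035,.03,0)
E
```

```text
[ 0.61   -0.0506  0.066 ] [ 0.6097 -0.0461  0.014 ]
shift [-0.12 -2.57  8.95] turn 0.003 | pos [ 0.6102 -0.112   0.1193] yaw 0.0029 F [0.5 0.  0.7] w -0.0 t 31.1
```

>>> move_arm([
  [0.05, -2, 3, 0, 1],
  [0.05, -2.3, 6, 0, 1],
  [0.05, -2.4, 8, 0, 1],
  [0.05, -2.4, 8.9, 0, 1],
  [0.05, -2.4, 8.9, 0, 1],
  [0.05, -2.8, 8.9, 0, 1],
  [0.05, -3.4, 8.9, 0, 1],
  [0.05, -4, 8.9, 0, 1],
  [0.05, -4.6, 8.9, 0, 1],
  [0.05, -5.2, 8.9, 0, 1],
  [0.05, -5.8, 8.9, 0, 1],
  [0.05, -6.4, 8.9, 0, 1],
])

```text
time: 32.58
tool_pos: [0.6119, -0.0668, 0.0323]
tool_rot: [[1.0, -0.007, 0.017], [-0.007, -1.0, -0.016], [0.017, 0.016, -1.0]]
ft_force: [-2.8, -36.7, 0.7]
gripper_width: 0.0
```

```bash
python3 - <<'E'
from h import *
plan(.612,.002,.0305,0)
c=read_camera('wrist');save(c,'w25.png',None,1.5)
E
```

```text
shift [-0.04 -6.88  0.07] turn -0.007 | pos [ 0.6119 -0.0668  0.0323] yaw -0.0067 F [ -2.8 -36.7   0.7] w 0.0 t 32.6
```

View pics/w25.png

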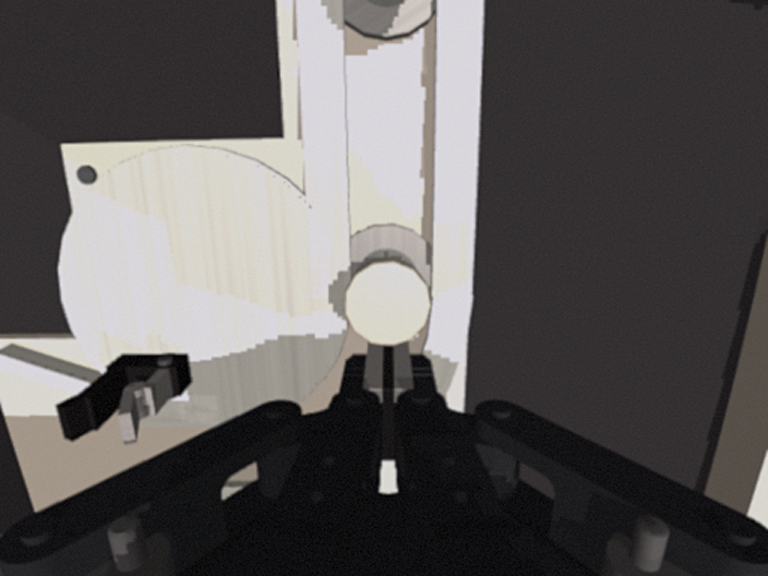

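A 37 N push did not move it. The fingers bear on the wide cap, so the foot tips and jams under the lips. I'll back off and push on the foot rim instead, with the fingertips down in the slot. First I need the gripper link heights to check clearance to the clip.

>>> move_arm([
  [0, 1, 0, 0, 1],
  [0, 2, 0, 0, 1],
  [0, 2, 0, 0, 1],
])

```text
time: 33.0
tool_pos: [0.6119, -0.0861, 0.0326]
tool_rot: [[1.0, -0.007, 0.017], [-0.007, -1.0, -0.015], [0.017, 0.015, -1.0]]
ft_force: [-0.5, 0.6, -0.6]
gripper_width: -0.0002
```

```bash
python3 - <<'E'
from h import *
plan(.610,-.087,.0305,0)
c=read_camera('wrist');save(c,'w26.png',None,1.5)
q=lambda u,v:((u+.5)/1.5-.5,(v+.5)/1.5-.5)
t=state()['tool_pos']
for p in [(20,540),(10,525),(130,470),(280,410),(345,380),(370,350),(370,385),(388,490)]:
    o,d=ray(c,*q(*p))
    for dy in (0,.012):
        s=(t[1]+dy-o[1])/d[1];print(p,dy,((o+d*s)-t).round(4))
P=onz(c,*q(390,175),.066)
E
```

```text
shift [-0.19  0.09  0.21] turn -0.007 | pos [ 0.6119 -0.0861  0.0326] yaw -0.0067 F [-0.5  0.6 -0.6] w -0.0002 t 33.0
(20, 540) 0 [-0.0738  0.      0.1041]
(20, 540) 0.012 [-0.0617  0.012   0.1153]
(10, 525) 0 [-0.0787  0.      0.1005]
(10, 525) 0.012 [-0.0657  0.012   0.1124]
(130, 470) 0 [-0.0627  0.      0.0831]
(130, 470) 0.012 [-0.0525  0.012   0.098 ]
(280, 410) 0 [-0.033   0.      0.0576]
(280, 410) 0.012 [-0.028   0.012   0.0769]
(345, 380) 0 [-0.0159  0.      0.0404]
(345, 380) 0.012 [-0.0138  0.012   0.0627]
(370, 350) 0 [-0.0084  0.      0.0179]
(370, 350) 0.012 [-0.0077  0.012   0.044 ]
(370, 385) 0 [-0.0079  0.      0.0438]
(370, 385) 0.012 [-0.0072  0.012   0.0655]
(388, 490) 0 [-0.0031  0.      0.0898]
(388, 490) 0.012 [-0.0032  0.012   0.1035]
```

View pics/w26.png

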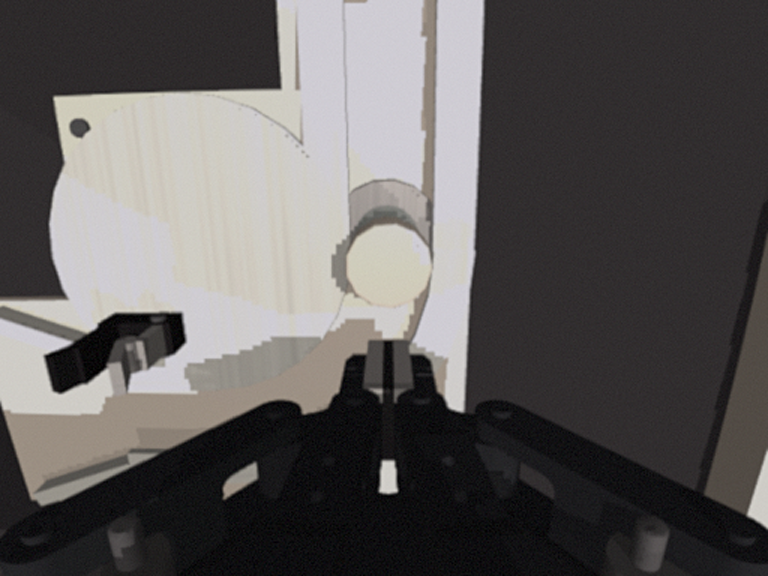

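```bash
python3 - <<'E'
from h import *
c=read_camera('wrist')
q=lambda u,v:((u+.5)/1.5-.5,(v+.5)/1.5-.5)
print('cap',onz(c,*q(389,265),.066).round(4),'foot front',onz(c,*q(388,180),.014).round(4), 'slot L,R at row230',onz(c,*q(346,120),.021).round(4),onz(c,*q(434,120),.021).round(4))
plan(.611,-.09,.012,0)
E
```

```text
cap [ 0.6103 -0.0484  0.066 ] foot front [ 0.611  -0.0256  0.014 ] slot L,R at row230 [ 0.595  -0.0027  0.021 ] [ 0.6285 -0.0028  0.021 ]
shift [-0.12  0.5   2.05] turn -0.005 | pos [ 0.6119 -0.0847  0.0325] yaw -0.005 F [ 0.7 -0.8  0.1] w 0.0003 t 33.1
```

>>> move_arm([
  [-0.6, 0.6, 0, 0, 1],
  [-0.6, 0.6, 0, 0, 1],
  [-0.6, 0.6, 1, 0, 1],
  [-0.6, 0.6, 1.7, 0, 1],
  [-0.6, 0.6, 2.2, 0, 1],
  [-0.6, 0.6, 2.2, 0, 1],
])

```text
time: 33.85
tool_pos: [0.6058, -0.0909, 0.0098]
tool_rot: [[1.0, -0.005, 0.015], [-0.005, -1.0, -0.014], [0.015, 0.014, -1.0]]
ft_force: [-0.3, 0.5, 0.3]
gripper_width: -0.0001
```

```bash
python3 - <<'E'
from h import *
plan(.611,-.05,.010,0)
c=read_camera('wrist');save(c,'w27.png',None,1.5)
E
```

```text
shift [ 0.5  -4.09 -0.07] turn -0.005 | pos [ 0.6058 -0.0909  0.0098] yaw -0.0051 F [-0.3  0.5  0.3] w -0.0001 t 33.9
```

View pics/w27.png

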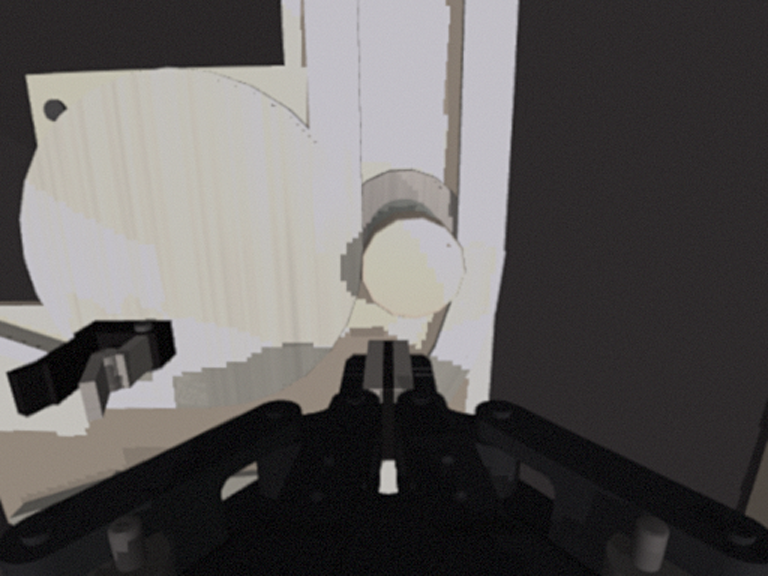

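The fingertips are in the slot at (388,345), 10 mm above the bench and with no contact force. Now pushing the foot rim.

>>> move_arm([
  [0.1, -0.6, -0.05, 0, 1],
  [0.25, -1.2, -0.05, 0, 1],
  [0.4, -1.8, -0.05, 0, 1],
  [0.5, -2.4, -0.05, 0, 1],
  [0.52, -3, -0.05, 0, 1],
])

```text
time: 34.52
tool_pos: [0.6118, -0.061, 0.0105]
tool_rot: [[1.0, -0.005, 0.017], [-0.005, -1.0, -0.015], [0.017, 0.015, -1.0]]
ft_force: [-0.4, -0.9, 0.3]
gripper_width: -0.0001
```

```bash
python3 - <<'E'
from h import *
plan(.611,-.009,.010,0)
c=read_camera('wrist');save(c,'w28.png',None,1.5)
E
```

```text
shift [-0.1  -5.2  -0.03] turn -0.005 | pos [ 0.6118 -0.061   0.0105] yaw -0.0052 F [-0.4 -0.9  0.3] w -0.0001 t 34.5
```

View pics/w28.png

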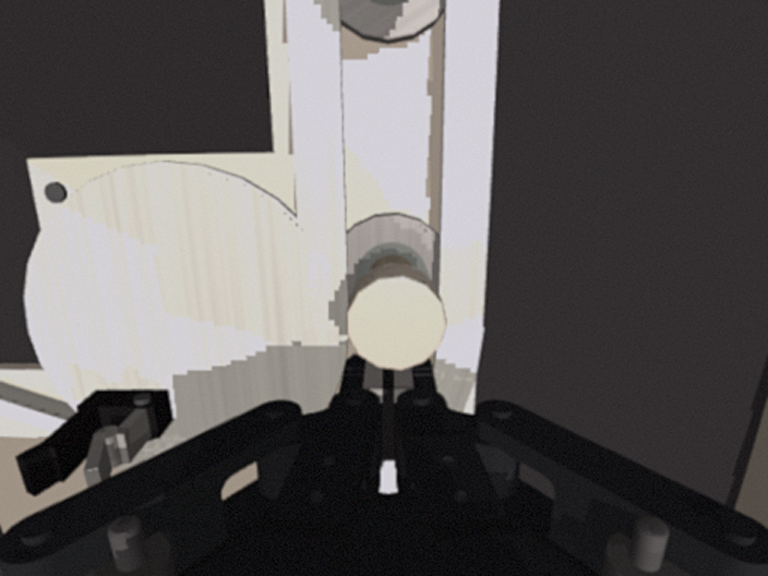

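It slides freely at about 1 N. Pushing on to the first carrier.

>>> move_arm([
  [0, -0.8, 0, 0, 1],
  [0, -1.6, 0, 0, 1],
  [0, -2.4, 0, 0, 1],
  [0, -3.2, 0, 0, 1],
  [0, -4, 0, 0, 1],
  [0, -4.5, 0, 0, 1],
  [0, -4.9, 0, 0, 1],
  [0, -5.2, 0, 0, 1],
  [0, -5.4, 0, 0, 1],
])

```text
time: 35.7
tool_pos: [0.6119, -0.0056, 0.0096]
tool_rot: [[1.0, -0.005, 0.016], [-0.004, -1.0, -0.014], [0.016, 0.014, -1.0]]
ft_force: [-0.7, -2.3, 0.8]
gripper_width: -0.0004
```

```bash
python3 - <<'E'
from h import *
plan(.611,-.009,.010,0)
c=read_camera('wrist');save(c,'w29.png',None,1.5)
E
```

```text
shift [-0.09  0.34 -0.03] turn -0.004 | pos [ 0.6119 -0.0056  0.0096] yaw -0.0043 F [-0.7 -2.3  0.8] w -0.0004 t 35.7
```

View pics/w29.png

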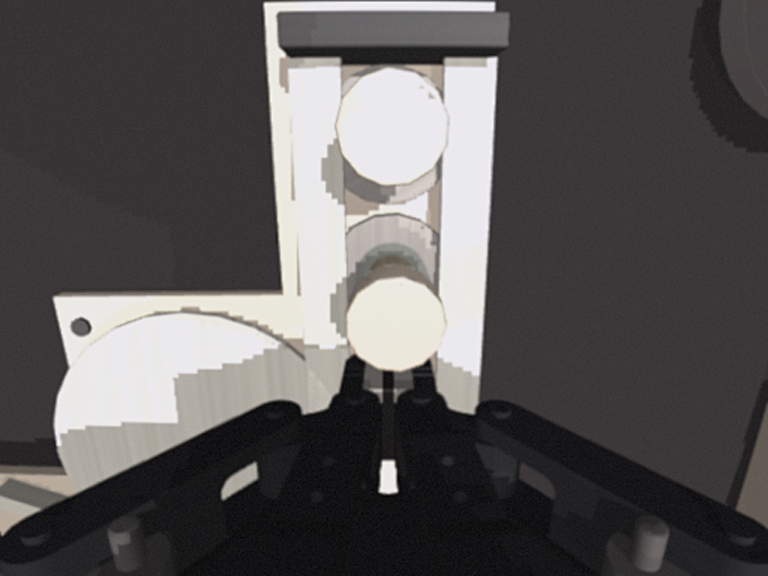

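>>> move_arm([
  [0, -0.2, 0, 0, 1],
  [0, -0.4, 0, 0, 1],
  [0, -0.55, 0, 0, 1],
  [0, -0.55, 0, 0, 1],
])

```text
time: 36.25
tool_pos: [0.6122, -0.0009, 0.0098]
tool_rot: [[1.0, -0.005, 0.017], [-0.005, -1.0, -0.015], [0.017, 0.015, -1.0]]
ft_force: [0.5, -4.1, 3.3]
gripper_width: -0.0001
```

```bash
python3 - <<'E'
from h import *
plan(.611,-.009,.010,0)
c=read_camera('wrist');save(c,'w30.png',None,1.5)
E
```

```text
shift [-0.12  0.81 -0.01] turn -0.005 | pos [ 0.6122 -0.0009  0.0098] yaw -0.0047 F [ 0.5 -4.1  3.3] w -0.0001 t 36.2
```

View pics/w30.png

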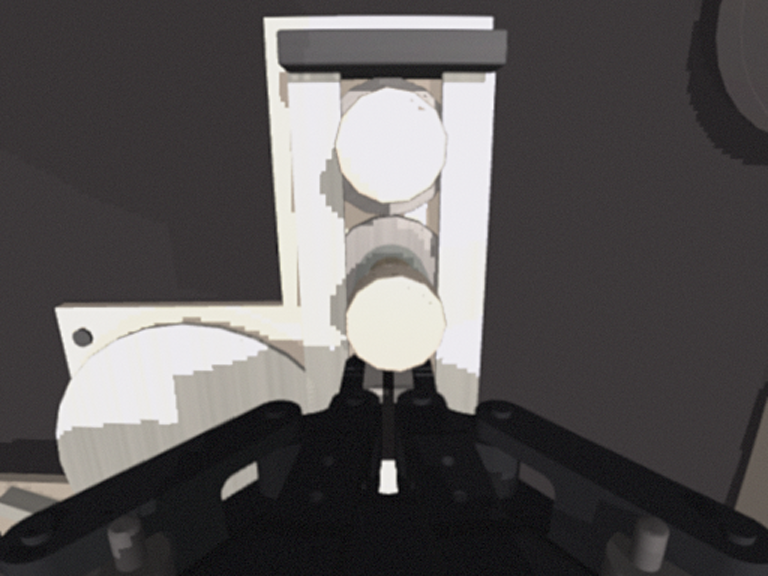

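>>> move_arm([
  [0, -0.2, 0, 0, 1],
  [0, -0.4, 0, 0, 1],
  [0, -0.5, 0, 0, 1],
  [0, -0.5, 0, 0, 1],
])

```text
time: 36.8
tool_pos: [0.6136, 0.0004, 0.0109]
tool_rot: [[1.0, -0.007, 0.02], [-0.007, -1.0, -0.018], [0.02, 0.018, -1.0]]
ft_force: [-0.9, -8.0, 6.6]
gripper_width: 0.0
```

```bash
python3 - <<'E'
from h import *
plan(.611,-.009,.010,0)
c=read_camera('wrist');save(c,'w31.png',None,1.5)
E
```

```text
shift [-0.25  0.94  0.1 ] turn -0.007 | pos [6.136e-01 4.000e-04 1.090e-02] yaw -0.0069 F [-0.9 -8.   6.6] w 0.0 t 36.8
```

View pics/w31.png

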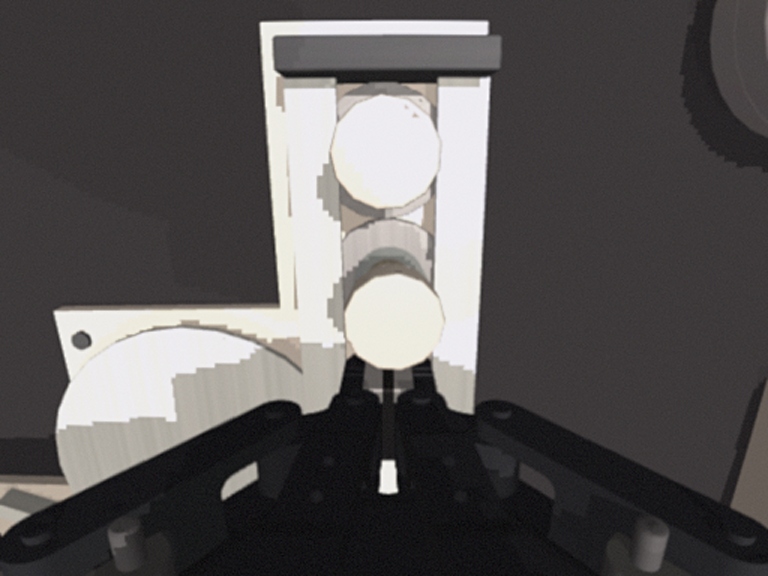

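```bash
python3 - <<'E'
from h import *
c=read_camera('wrist')
q=lambda u,v:((u+.5)/1.5-.5,(v+.5)/1.5-.5)
for n,p,z in [('A cap',(394,321),.066),('A front rim',(390,221),.014),('B cap',(386,152),.066),('B rear rim',(388,217),.014),('B front rim',(386,85),.014),('stop top edge near',(388,68),.036),('stop base',(388,80),.014)]:
    print(n,onz(c,*q(*p),z).round(4))
save(c,'w31z.png',(200,10,320,260),3)
S=read_camera('side');save(S,'d31.png',(230,150,330,230),7)
E
```

```text
A cap [0.6127 0.0273 0.066 ]
A front rim [0.6129 0.0465 0.014 ]
B cap [0.6109 0.0711 0.066 ]
B rear rim [0.6122 0.0479 0.014 ]
B front rim [0.6118 0.0932 0.014 ]
stop top edge near [0.6121 0.095  0.036 ]
stop base [0.6125 0.0948 0.014 ]
```

View pics/w31z.png

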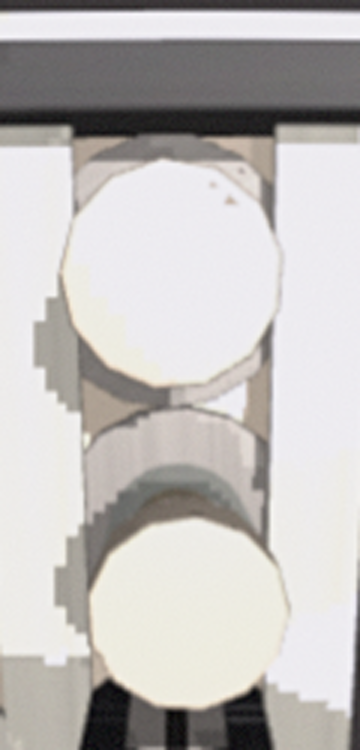

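View pics/d31.png

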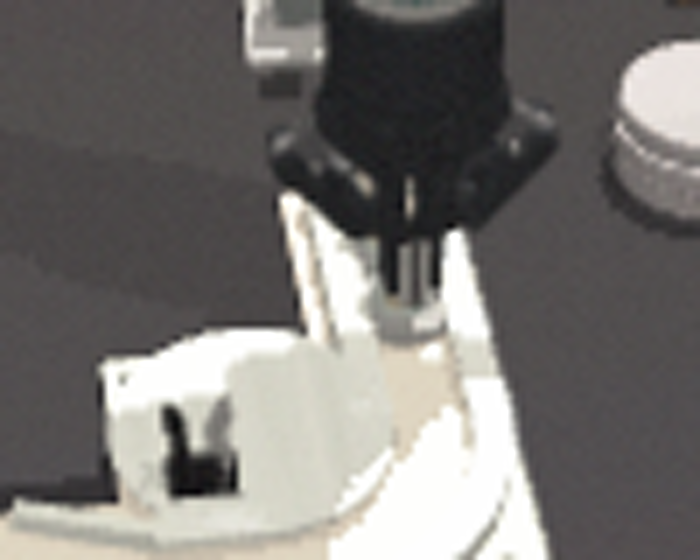

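>>> move_arm([
  [0, 0.5, 0, 0, 1],
  [0, 1.5, 0, 0, 1],
  [0, 2, -2, 0, 1],
  [0, 2, -6, 0, 1],
  [0, 2, -10, 0, 1],
  [0, 2, -10, 0, 1],
])

```text
time: 37.7
tool_pos: [0.6141, -0.0175, 0.1156]
tool_rot: [[1.0, -0.007, 0.027], [-0.007, -1.0, -0.018], [0.028, 0.017, -0.999]]
ft_force: [0.4, 0.2, 0.2]
gripper_width: -0.0003
```

```bash
python3 - <<'E'
from h import *
plan(.611,-.009,.010,0)
c=read_camera('wrist');save(c,'w32.png',None,1.5)
S=read_camera('side');save(S,'d32.png',(230,150,330,230),7)
S=read_camera('scene');save(S,'s32.png',(220,160,340,260),6)
E
```

```text
shift [-0.61 -1.03 10.54] turn -0.007 | pos [ 0.6141 -0.0175  0.1156] yaw -0.0066 F [0.4 0.2 0.2] w -0.0003 t 37.7
```

View pics/w32.png

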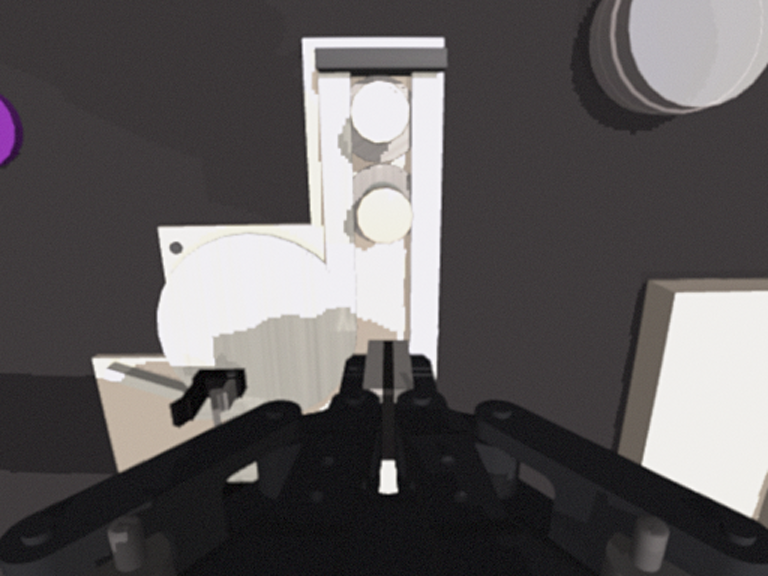

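View pics/s32.png

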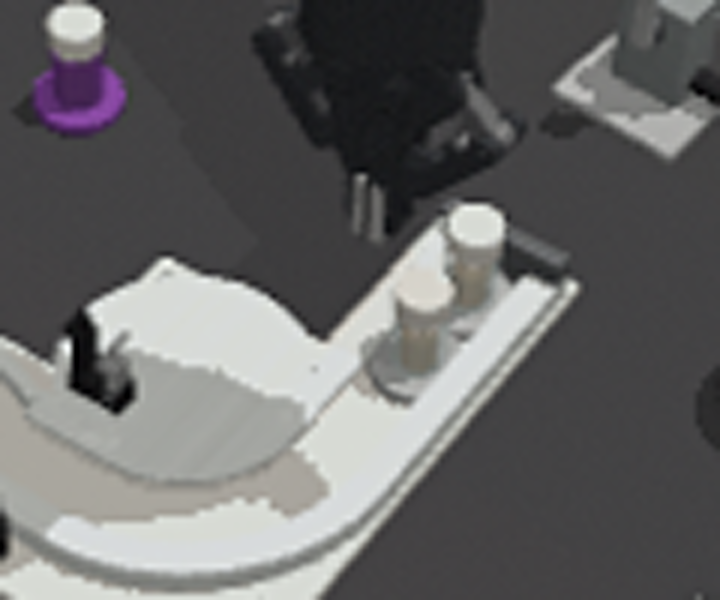

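View pics/d32.png

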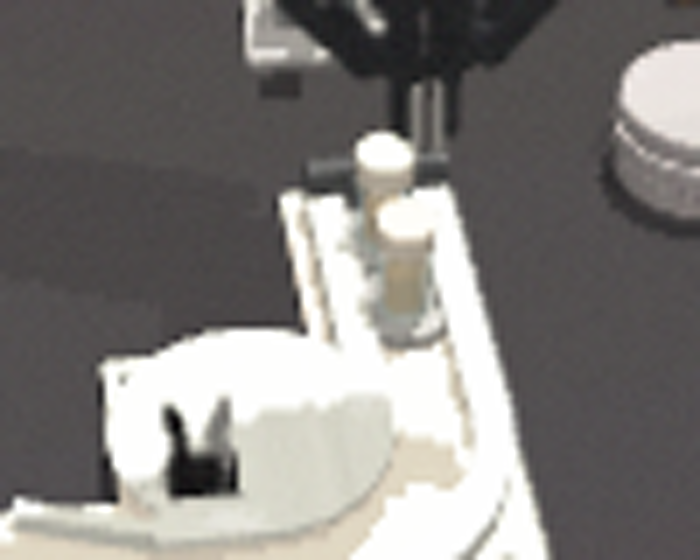

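```bash
python3 - <<'E'
from h import *
c=read_camera('wrist');S=read_camera('scene');D=read_camera('side')
save(c,'w33.png',(200,20,320,260),3)
save(S,'s33.png',(275,185,325,235),14)
save(D,'d33.png',(270,160,310,205),15)
print(state()['qpos'].round(2))
E
```

```text
[-0.26  0.71  0.38  1.75 -0.34  0.74  0.28]
```

View pics/s33.png

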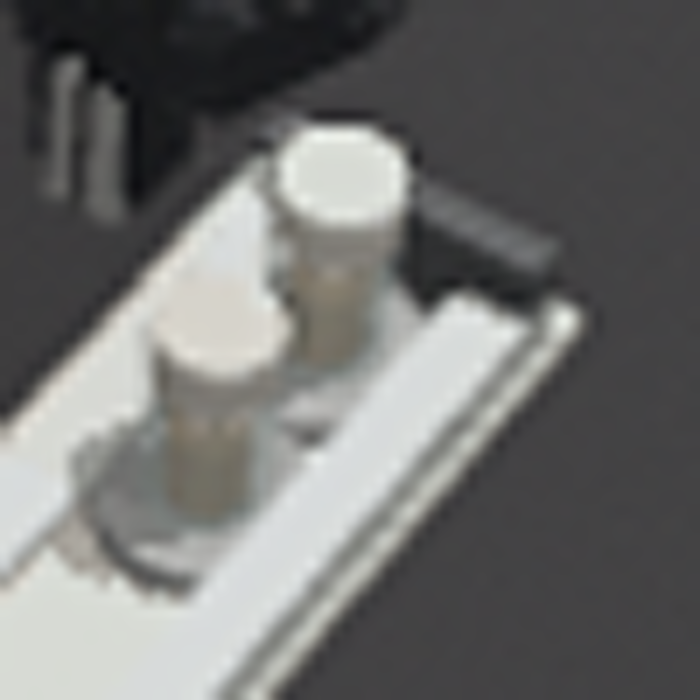

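View pics/d33.png

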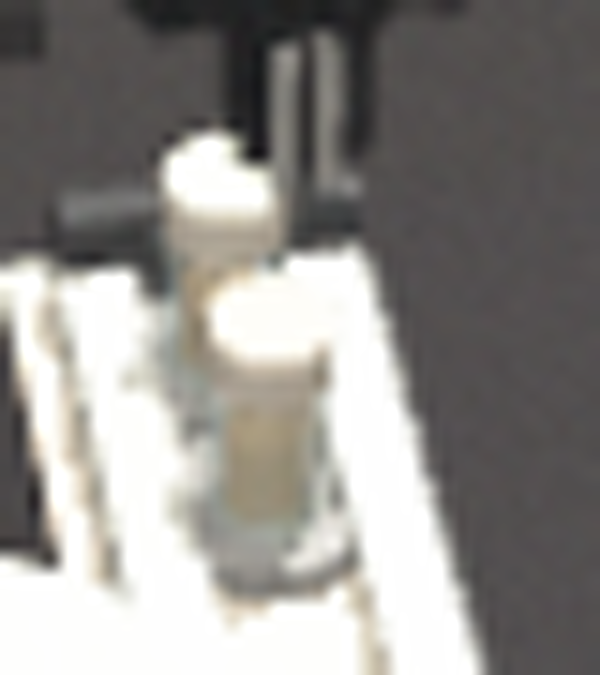

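View pics/w33.png

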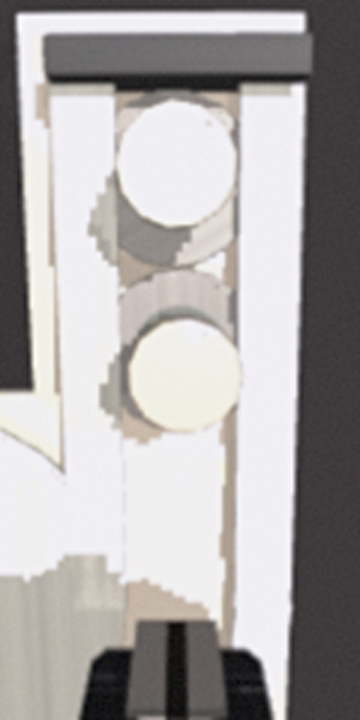

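```bash
python3 - <<'E'
from h import *
c=read_camera('wrist');S=read_camera('scene');D=read_camera('side')
w=lambda u,v:((u+.5)/3-.5+200,(v+.5)/3-.5+20)
s=lambda u,v:((u+.5)/14-.5+275,(v+.5)/14-.5+185)
d=lambda u,v:((u+.5)/15-.5+270,(v+.5)/15-.5+160)
A=dict(w=w(185,375),s=s(228,325),d=d(270,318));B=dict(w=w(177,163),s=s(343,175),d=d(222,185))
for n,q in (('A',A),('B',B)):
    print(n,onz(c,*q['w'],.066).round(4),onz(S,*q['s'],.066).round(4),onz(D,*q['d'],.066).round(4),tri([(c,*q['w']),(S,*q['s'])]).round(4))
print('A rim front',onz(c,*w(175,268),.014).round(4),'B rear',onz(c,*w(178,266),.014).round(4),'B front',onz(c,*w(176,90),.014).round(4),'stop',onz(c,*w(176,88),.014).round(4))
print('A rear rim bottom S',onz(S,*s(165,590),.006).round(4), onz(D,*d(275,592),.006).round(4))
print('A glass base S',onz(S,*s(208,505),.014).round(4), onz(D,*d(262,505),.014).round(4))
print('B glass base S',onz(S,*s(325,355),.014).round(4))
E
```

```text
A [0.612  0.0231 0.066 ] [0.6187 0.0239 0.066 ] [0.6138 0.0221 0.066 ] [0.6149 0.0242 0.0638]
B [0.6104 0.0705 0.066 ] [0.6156 0.0716 0.066 ] [0.6109 0.0665 0.066 ] [0.6126 0.072  0.0637]
A rim front [0.6107 0.0463 0.014 ] B rear [0.6115 0.0469 0.014 ] B front [0.6113 0.0937 0.014 ] stop [0.6113 0.0942 0.014 ]
A rear rim bottom S [0.6219 0.0021 0.006 ] [0.6134 0.0023 0.006 ]
A glass base S [0.62   0.0202 0.014 ] [0.6135 0.0211 0.014 ]
B glass base S [0.6176 0.0685 0.014 ]
```

Both carriers are closed up: the caps are 47.5 mm apart, and the first sits 24 mm from the stop. Next I'll find the rod again.

```bash
python3 -c "
from h import *
plan(.49,-.27,.22,0)"
```

```text
shift [-11.71  25.52 -10.71] turn -0.007 | pos [ 0.6109 -0.0177  0.1104] yaw -0.007 F [0.3 0.1 0.5] w -0.0002 t 38.1
```

>>> move_arm([
  [0, 2, -6, 0, 0.5],
  [-2, 6, -10.5, 0, 0],
  [-5, 11, -10.7, 0, 0],
  [-8, 17, -10.7, 0, 0],
  [-11, 22, -10.7, 0, 0],
  [-11.7, 25.5, -10.7, 0, 0],
  [-11.7, 25.5, -10.7, 0, 0],
  [-11.7, 25.5, -10.7, 0, 0],
  [-11.7, 25.5, -10.7, 0, 0],
])

```text
time: 39.28
tool_pos: [0.4907, -0.2681, 0.2195]
tool_rot: [[1.0, -0.005, 0.018], [-0.004, -1.0, -0.017], [0.018, 0.017, -1.0]]
ft_force: [-0.2, -0.4, 0.3]
gripper_width: 0.0857
```

```bash
python3 -c "
from h import *
plan(.49,-.27,.22,0);print(state()['tool_rot'].round(3))
c=read_camera('wrist');save(c,'w34.png',None,1.5)"
```

```text
shift [-0.07  0.19 -0.04] turn -0.004 | pos [ 0.4907 -0.2681  0.2195] yaw -0.0044 F [-0.2 -0.4  0.3] w 0.0857 t 39.3
[[ 1.    -0.005  0.018]
 [-0.004 -1.    -0.017]
 [ 0.018  0.017 -1.   ]]
```

View pics/w34.png

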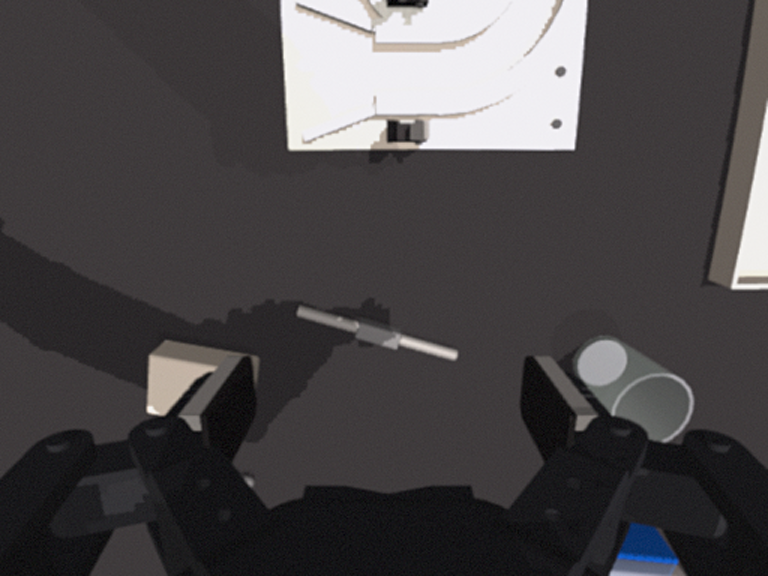

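```bash
python3 - <<'E'
from h import *
c=read_camera('wrist')
q=lambda u,v:((u+.5)/1.5-.5,(v+.5)/1.5-.5)
a=onz(c,*q(298,312),.010);b=onz(c,*q(457,355),.010);m=onz(c,*q(378,334),.016)
print(a.round(4),b.round(4),((a+b)/2).round(4),m.round(4),'len',np.linalg.norm(b-a),'yaw',np.arctan2(b[1]-a[1],b[0]-a[0]))
y=np.arctan2(b[1]-a[1],b[0]-a[0])+np.pi/2
print('tray/box/beaker',onz(c,*q(205,380),.035).round(3),onz(c,*q(603,362),.0).round(3))
plan(*m[:2],.10,y)
E
```

```text
[ 0.4125 -0.3347  0.01  ] [ 0.5563 -0.3784  0.01  ] [ 0.4844 -0.3565  0.01  ] [ 0.4836 -0.354   0.016 ] len 0.15033499670832223 yaw -0.29522634459912056
tray/box/beaker [ 0.331 -0.388  0.035] [ 0.702 -0.393  0.   ]
shift [-0.89  8.35 12.11] turn -1.28 | pos [ 0.4907 -0.2685  0.2197] yaw -0.0047 F [ 0.5 -0.1 -1. ] w 0.0856 t 39.4
```

Rod length reads 150 mm, which fits. Its middle is at (0.484, -0.355) and its yaw is -0.295. I'll turn the jaws across the grip block.

>>> move_arm([
  [-0.2, 2, 1, -0.18, 0],
  [-0.4, 4, 2, -0.36, 0],
  [-0.6, 6, 3, -0.54, 0],
  [-0.7, 8, 5, -0.72, 0],
  [-0.7, 8.7, 7, -0.9, 0],
  [-0.7, 8.7, 10, -1.08, 0],
  [-0.7, 8.7, 12, -1.26, 0],
  [-0.7, 8.7, 12, -1.28, 0],
  [-0.7, 8.7, 12, -1.28, 0],
  [-0.7, 8.7, 12, -1.28, 0],
])

```text
time: 40.62
tool_pos: [0.4862, -0.3578, 0.1023]
tool_rot: [[0.293, 0.956, 0.02], [0.956, -0.292, -0.019], [-0.013, 0.025, -1.0]]
ft_force: [-0.1, -0.0, -0.1]
gripper_width: 0.0856
```

```bash
python3 -c "
from h import *
c=read_camera('wrist');save(c,'w35.png',None,1.5);plan(.4842,-.3555,.004,1.2756);print(state()['tool_rot'].round(3),state()['qpos'].round(2))"
```

```text
shift [ 0.29 -0.49  9.81] turn -0.002 | pos [ 0.4861 -0.3578  0.1022] yaw 1.2741 F [-0.2  0.4 -0.6] w 0.0853 t 40.7
[[ 0.292  0.956  0.02 ]
 [ 0.956 -0.292 -0.019]
 [-0.012  0.024 -1.   ]] [ 0.56  0.67  0.04  1.78 -0.03  0.67  1.89]
```

View pics/w35.png

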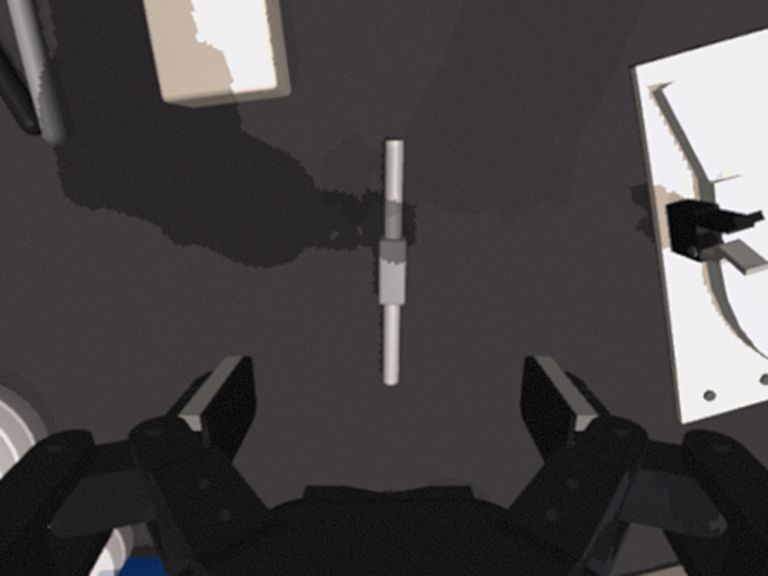

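```bash
python3 - <<'E'
from h import *
c=read_camera('wrist')
q=lambda u,v:((u+.5)/1.5-.5,(v+.5)/1.5-.5)
a=onz(c,*q(395,140),.009);b=onz(c,*q(391,384),.009);m=onz(c,*q(392.5,271),.016)
print(((a+b)/2).round(4),m.round(4),np.linalg.norm(a-b),'yaw',np.arctan2(b[1]-a[1],b[0]-a[0]))
M=((a+b)/2+m)/2
plan(*M[:2],.004,np.arctan2(b[1]-a[1],b[0]-a[0])+np.pi/2)
E
```

```text
[ 0.4842 -0.3562  0.009 ] [ 0.4818 -0.3557  0.016 ] 0.15169335967372466 yaw -0.30884976226675576
shift [ 0.21 -0.57  9.79] turn 0.012 | pos [ 0.486  -0.3577  0.102 ] yaw 1.2744 F [-0.2  0.  -0.6] w 0.0853 t 40.7
```

>>> move_arm([
  [0.2, -0.4, 3, 0.012, 0],
  [0.2, -0.4, 6, 0.012, 0],
  [0.2, -0.4, 8, 0.012, 0],
  [0.2, -0.4, 9.3, 0.012, 0],
  [0.2, -0.4, 9.7, 0.012, 0],
  [0.2, -0.4, 9.7, 0.012, 0.6],
  [0.2, -0.4, 9.7, 0.012, 1],
  [0.2, -0.4, 9.7, 0.012, 1],
  [0.2, -0.4, 9.7, 0.012, 1],
  [0.2, -0.4, 9.7, 0.012, 1],
  [0.2, -0.4, 9.7, 0.012, 1],
], squeeze=100)

```text
time: 42.1
tool_pos: [0.4847, -0.3565, 0.005]
tool_rot: [[0.304, 0.953, 0.02], [0.953, -0.303, -0.019], [-0.012, 0.024, -1.0]]
ft_force: [-0.4, -0.1, 0.4]
gripper_width: 0.0
```

```bash
python3 -c "
from h import *
c=read_camera('wrist');save(c,'w36.png',None,1.5);plan(.507,-.133,.12,0);print(state()['tool_rot'].round(3))"
```

```text
shift [ 21.83  -4.37 -11.88] turn 1.262 | pos [ 0.4846 -0.3565  0.005 ] yaw 1.2624 F [-0.2 -0.7 -0.4] w -0.0001 t 42.1
[[ 0.304  0.953  0.019]
 [ 0.953 -0.303 -0.019]
 [-0.012  0.024 -1.   ]]
```

View pics/w36.png

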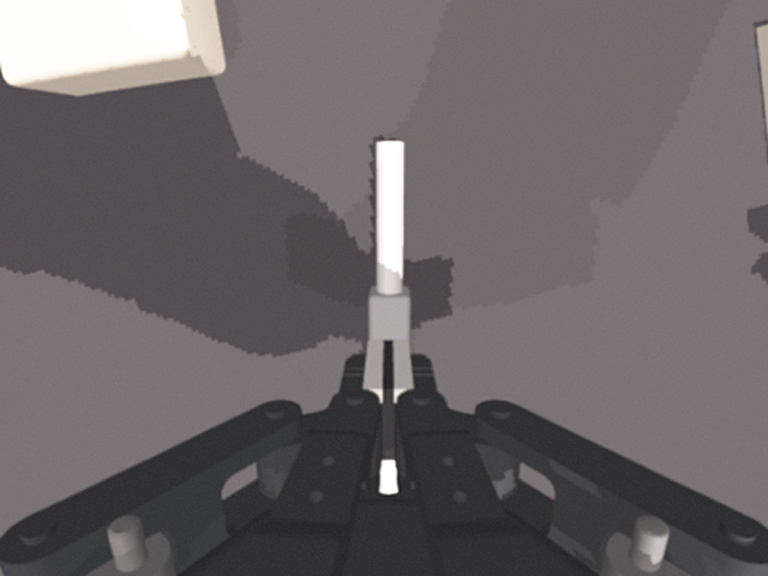

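```bash
python3 - <<'E'
from h import *
c=read_camera('wrist');t=state()['tool_pos'];R=state()['tool_rot']
q=lambda u,v:((u+.5)/1.5-.5,(v+.5)/1.5-.5)
for p,z in [((390,141),.008),((390,141),.030),((390,292),.016),((390,292),.03),((390,292),.04)]:
    P=onz(c,*q(*p),z);print(p,z,P.round(4),(R.T@(P-t)).round(4))
e=[ray(c,*q(u,200)) for u in (376,404)]
for z in (.008,.02,.03): 
    P=[onz(c,*q(u,200),z) for u in (376,404)];print(z,'dia',np.linalg.norm(P[0]-P[1]).round(4), 'blockw',np.linalg.norm(onz(c,*q(369,315),z+.008)-onz(c,*q(410,315),z+.008)).round(4))
for n in ['scene','side']:
    C=read_camera(n);u,v=proj(C,t).astype(int);print(n,u,v);save(C,n+'36.png',(max(0,u-50),max(0,v-40),u+50,min(384,v+35)),7)
E
```

```text
(390, 141) 0.008 [ 0.412  -0.3335  0.008 ] [-0.0002 -0.0761 -0.0049]
(390, 141) 0.03 [ 0.4123 -0.3334  0.03  ] [-0.0003 -0.0753 -0.0269]
(390, 292) 0.016 [ 0.4626 -0.3495  0.016 ] [-0.0001 -0.0228 -0.0116]
(390, 292) 0.03 [ 0.4584 -0.348   0.03  ] [-0.0002 -0.027  -0.0257]
(390, 292) 0.04 [ 0.4553 -0.347   0.04  ] [-0.0003 -0.03   -0.0358]
0.008 dia 0.0102 blockw 0.0153
0.02 dia 0.0094 blockw 0.0141
0.03 dia 0.0088 blockw 0.0131
scene 164 291
side 261 301
```

View pics/scene36.png

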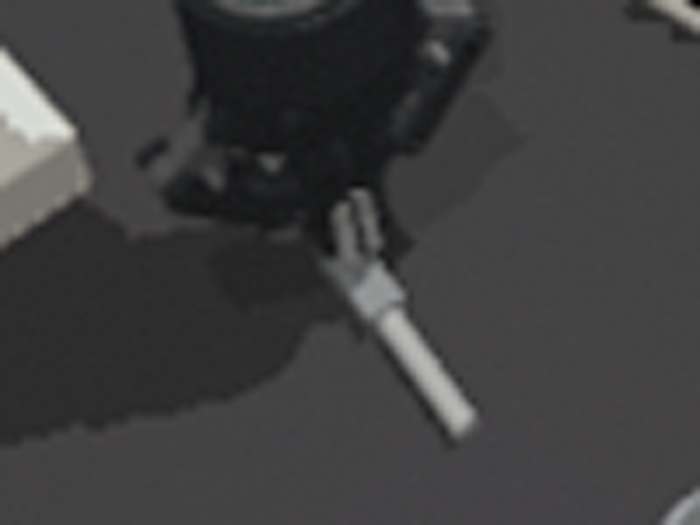

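View pics/side36.png

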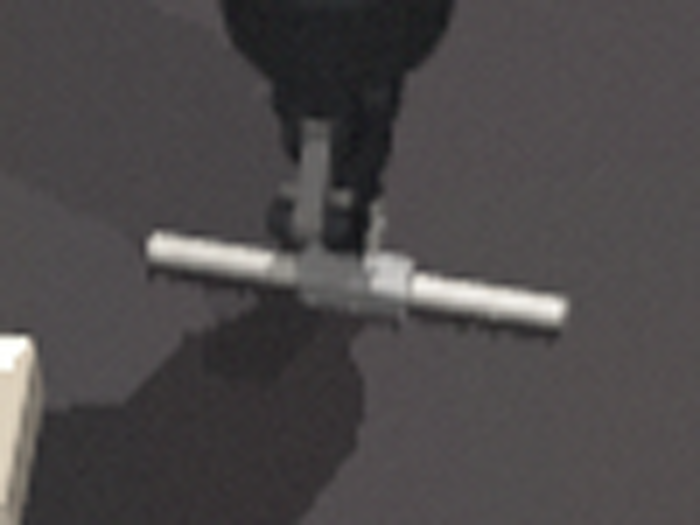

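The fingers shut to 0 above the block, and the rod has not moved at (390,230). So the real tips sit higher than the reported TCP. I'll probe by touching down lightly on the block.

>>> move_arm([
  [0, 0, 0.15, 0, 1],
  [0, 0, 0.3, 0, 1],
])

```text
time: 42.55
tool_pos: [0.4847, -0.3565, 0.0018]
tool_rot: [[0.304, 0.953, 0.019], [0.953, -0.303, -0.019], [-0.012, 0.024, -1.0]]
ft_force: [0.2, 0.4, -1.2]
gripper_width: 0.0002
```

>>> move_arm([
  [0, 0, 0.15, 0, 1],
  [0, 0, 0.3, 0, 1],
])

```text
time: 42.8
tool_pos: [0.4847, -0.3566, -0.0014]
tool_rot: [[0.304, 0.953, 0.019], [0.953, -0.303, -0.019], [-0.012, 0.024, -1.0]]
ft_force: [-0.4, 0.1, -0.5]
gripper_width: 0.0002
```

>>> move_arm([
  [0, 0, 0.15, 0, 1],
  [0, 0, 0.3, 0, 1],
  [0, 0, 0.4, 0, 1],
])

```text
time: 43.18
tool_pos: [0.4847, -0.3566, -0.0055]
tool_rot: [[0.304, 0.953, 0.019], [0.953, -0.303, -0.019], [-0.012, 0.024, -1.0]]
ft_force: [0.3, -0.1, -0.0]
gripper_width: -0.0
```

```bash
python3 - <<'E'
from h import *
t=state()['tool_pos']
save(read_camera('wrist'),'w37.png',None,1.5)
for n in ['scene','side']:
    C=read_camera(n);u,v=proj(C,t).astype(int);print(n,u,v);save(C,n+'37.png',(max(0,u-50),max(0,v-40),u+50,min(384,v+35)),7)
E
```

```text
scene 164 293
side 261 303
```

View pics/w37.png

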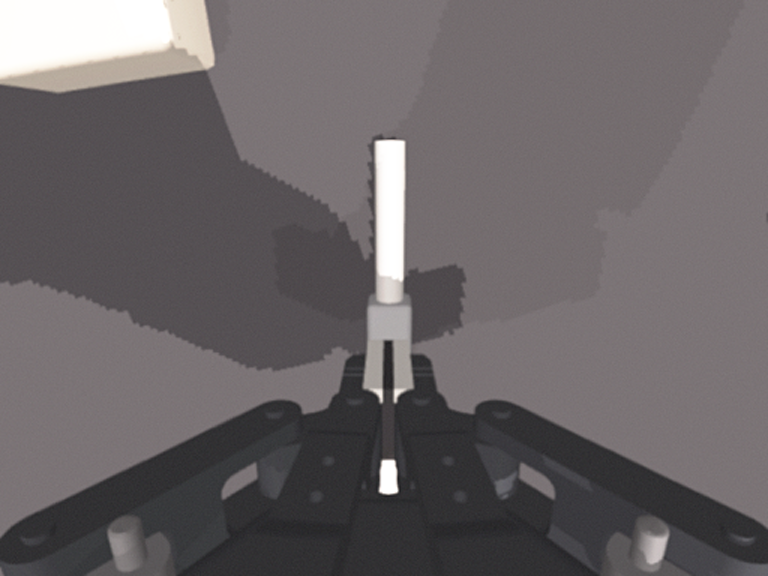

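View pics/side37.png

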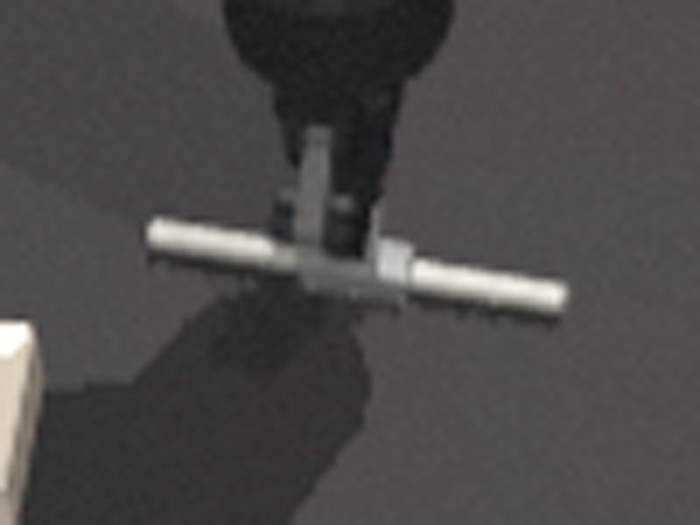

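View pics/scene37.png

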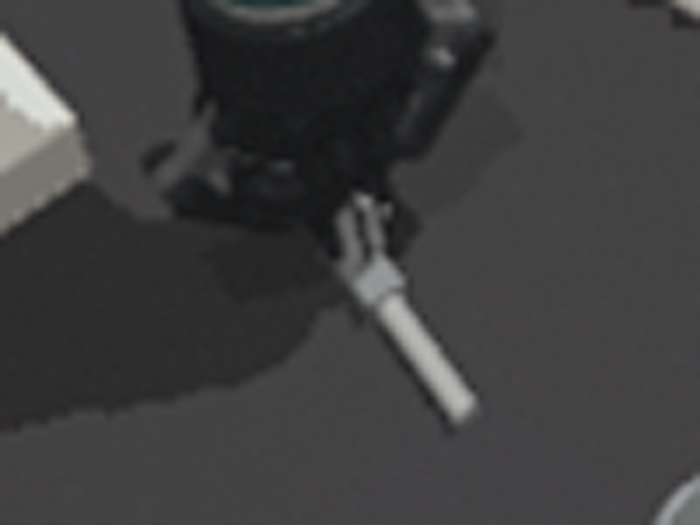

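```bash
python3 - <<'E'
from h import *
S=read_camera('scene');D=read_camera('side');W=read_camera('wrist')
q=lambda u,v:((u+.5)/1.5-.5,(v+.5)/1.5-.5)
print('tip tri',tri([(S,166.5,290),(D,260.3,299.2)]).round(4),state()['tool_pos'])
R=state()['tool_rot'];t=state()['tool_pos']
# wrist: tip front edge where block is occluded, at (388,340): assume plane y_tool=-0.011
o,d=ray(W,*q(388,340));oo=R.T@(o-t);dd=R.T@d
for y in(-.011,-.008,0):
  s=(y-oo[1])/dd[1];print('front tip edge in tool frame',(oo+dd*s).round(4))
print(state()['ft_force'],state()['tau'].round(1))
E
```

```text
tip tri [ 4.840e-01 -3.479e-01  2.000e-04] [ 0.48477832 -0.35663779 -0.00532798]
front tip edge in tool frame [-0.0009 -0.011  -0.0287]
front tip edge in tool frame [-0.0009 -0.008  -0.0215]
front tip edge in tool frame [-0.0009  0.     -0.0022]
[-0.07534684  0.16833851 -0.72769604] [  0.  -57.4   1.4 -10.8   0.   -0.1  -0. ]
```

The evidence agrees: the real tips sit about 25 mm behind the reported TCP. That explains the weak grip high on the caps, the tipping, and this miss. Continuing the probe to measure it.

>>> move_arm([
  [0, 0, 0.15, 0, 1],
  [0, 0, 0.3, 0, 1],
])

```text
time: 43.72
tool_pos: [0.4849, -0.3567, -0.0084]
tool_rot: [[0.304, 0.953, 0.019], [0.953, -0.303, -0.019], [-0.012, 0.024, -1.0]]
ft_force: [-0.3, -0.2, -0.2]
gripper_width: 0.0002
```

>>> move_arm([
  [0, 0, 0.15, 0, 1],
  [0, 0, 0.3, 0, 1],
])

```text
time: 43.98
tool_pos: [0.4849, -0.3567, -0.0115]
tool_rot: [[0.304, 0.953, 0.019], [0.953, -0.303, -0.019], [-0.012, 0.024, -1.0]]
ft_force: [-0.7, 0.0, 1.2]
gripper_width: -0.0001
```

>>> move_arm([
  [0, 0, 0.1, 0, 1],
  [0, 0, 0.15, 0, 1],
])

```text
time: 44.22
tool_pos: [0.4849, -0.3567, -0.0123]
tool_rot: [[0.304, 0.953, 0.019], [0.953, -0.303, -0.019], [-0.012, 0.024, -1.0]]
ft_force: [-2.0, 1.2, 10.1]
gripper_width: -0.0
```

Contact came at a reported z of -0.0117 on the 16 mm block, so the real tips lie 28 mm behind the TCP. Reopening and gripping properly with the TCP at z = -0.025.

>>> move_arm([
  [0, 0, -2, 0, 1],
  [0, 0, -3.5, 0, 0],
  [0, 0, -3.5, 0, 0],
  [0, 0, -3.5, 0, 0],
  [0, 0, -2, 0, 0],
  [0, 0, 0, 0, 0],
  [0, 0, 1.0, 0, 0],
  [0, 0, 1.25, 0, 0],
  [0, 0, 1.25, 0, 0.5],
  [0, 0, 1.25, 0, 1],
  [0, 0, 1.25, 0, 1],
  [0, 0, 1.25, 0, 1],
], squeeze=100)

```text
time: 45.72
tool_pos: [0.4854, -0.3571, -0.0241]
tool_rot: [[0.304, 0.953, 0.02], [0.953, -0.303, -0.019], [-0.012, 0.025, -1.0]]
ft_force: [-3.3, 2.8, 17.0]
gripper_width: 0.0134
```

>>> move_arm([
  [0, 0, 0, 0, 1],
  [0, 0, 0, 0, 1],
  [0, 0, 0, 0, 1],
])

```text
time: 46.1
tool_pos: [0.4854, -0.3572, -0.024]
tool_rot: [[0.304, 0.953, 0.02], [0.953, -0.303, -0.019], [-0.012, 0.025, -1.0]]
ft_force: [0.8, -0.8, 0.5]
gripper_width: 0.0133
```

```bash
python3 -c "
from h import *
c=read_camera('wrist');save(c,'w38.png',None,1.5);plan(.507,-.133,.09,0)"
```

```text
shift [ 21.88  -4.46 -11.78] turn 1.262 | pos [ 0.4854 -0.3572 -0.024 ] yaw 1.2622 F [-0.1  1.1  2.2] w 0.0133 t 46.1
```

View pics/w38.png

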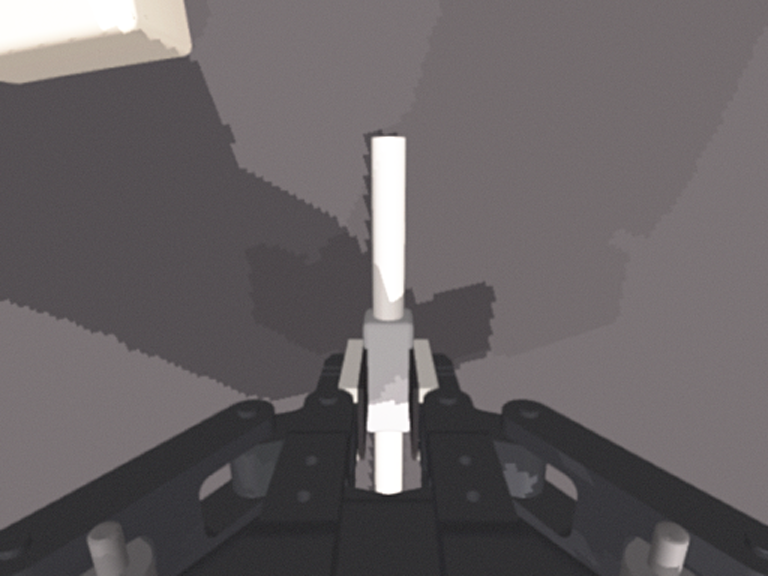

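The grip block is held (blade width 13 mm, block rows 315-430). Lifting and carrying it over the clips.

>>> move_arm([
  [0, 0, -4, 0, 1],
  [0, 0, -9, 0.1, 1],
  [3, -0.6, -12.5, 0.28, 1],
  [6, -1.2, -12.5, 0.46, 1],
  [9, -1.8, -12.5, 0.64, 1],
  [12, -2.4, -12.5, 0.82, 1],
  [15, -3, -12.5, 1.0, 1],
  [18, -3.7, -12.5, 1.17, 1],
  [21, -4.3, -12.5, 1.26, 1],
  [21.9, -4.5, -12.5, 1.262, 1],
  [21.9, -4.5, -12.5, 1.262, 1],
  [21.9, -4.5, -12.5, 1.262, 1],
])

```text
time: 47.65
tool_pos: [0.5065, -0.1343, 0.0974]
tool_rot: [[1.0, -0.001, 0.02], [-0.001, -1.0, -0.02], [0.02, 0.02, -1.0]]
ft_force: [0.8, -0.4, -1.0]
gripper_width: 0.0129
```

```bash
python3 -c "
from h import *
c=read_camera('wrist');save(c,'w39.png',None,1.5);plan(.507,-.133,.07,0);print(state()['tool_rot'].round(3))"
```

```text
shift [ 0.   -0.18  2.73] turn -0.001 | pos [ 0.5064 -0.1343  0.0974] yaw -0.0011 F [-0.3 -0.1 -0.4] w 0.013 t 47.7
[[ 1.    -0.001  0.02 ]
 [-0.001 -1.    -0.02 ]
 [ 0.02   0.02  -1.   ]]
```

View pics/w39.png

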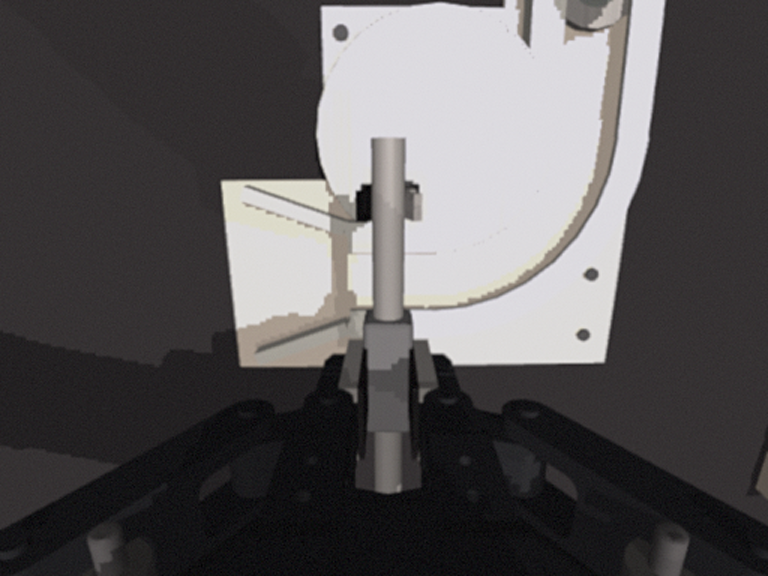

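>>> move_arm([
  [0, 0, 2, 0, 1],
  [0, 0, 4, 0, 1],
  [0, 0, 4.3, 0, 1],
  [0, 0, 4.3, 0, 1],
  [0, 0, 4.3, 0, 1],
])

```text
time: 48.32
tool_pos: [0.5078, -0.1356, 0.0551]
tool_rot: [[1.0, -0.002, 0.022], [-0.001, -1.0, -0.02], [0.022, 0.02, -1.0]]
ft_force: [-0.5, 0.2, -1.2]
gripper_width: 0.0132
```

```bash
python3 -c "
from h import *
c=read_camera('wrist');save(c,'w40.png',(170,70,370,330),3);plan(.507,-.133,.045,0)
s=read_camera('side');save(s,'d40.png',(215,175,315,255),7)"
```

```text
shift [-0.1  -0.27  1.  ] turn -0.001 | pos [ 0.5078 -0.1354  0.0551] yaw -0.0012 F [ 0.5 -0.3 -1.5] w 0.0135 t 48.4
```

View pics/w40.png

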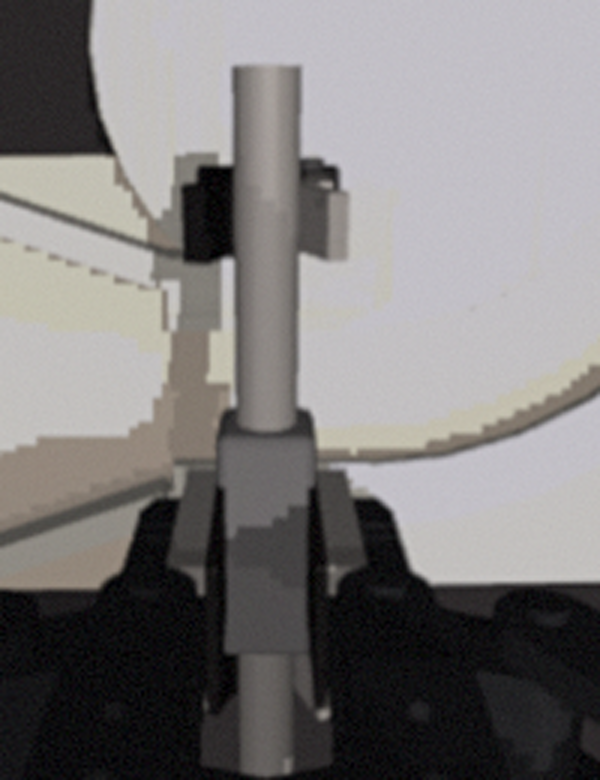

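View pics/d40.png

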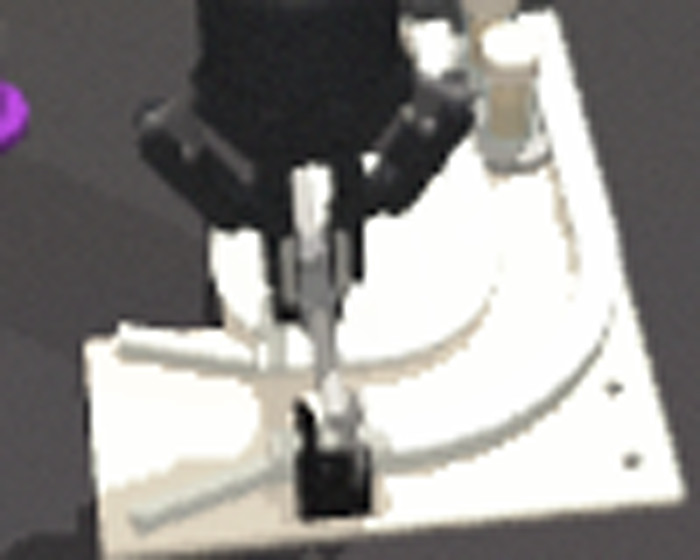

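```bash
python3 - <<'E'
from h import *
c=read_camera('wrist')
w=lambda u,v:((u+.5)/3-.5+170,(v+.5)/3-.5+70)
print('rod L,R,C',[onz(c,*w(u,210),.087)[0].round(4) for u in (236,299,267.5)])
print('rod end y',onz(c,*w(267,67),.087).round(4))
for u,z,n in [(184,.065,'tine outer'),(348,.068,'jaw outer'),(330,.068,'jaw face?')]:print(n,onz(c,*w(u,220),z).round(4))
print('lip start corner', onz(c,*w(175,460),.021).round(4),onz(c,*w(163,330),.021).round(4),'clip body right top',onz(c,*w(340,185),.049).round(4))
E
```

```text
rod L,R,C [np.float64(0.5009), np.float64(0.5105), np.float64(0.5057)]
rod end y [ 0.5056 -0.0608  0.087 ]
tine outer [ 0.4915 -0.086   0.065 ]
jaw outer [ 0.52   -0.0857  0.068 ]
jaw face? [ 0.5169 -0.0857  0.068 ]
lip start corner [ 0.4847 -0.1501  0.021 ] [ 0.4829 -0.1175  0.021 ] clip body right top [ 0.5205 -0.0816  0.049 ]
```

>>> move_arm([
  [-0.03, -0.2, 0.5, 0, 1],
  [-0.03, -0.25, 1, 0, 1],
  [-0.03, -0.25, 1.5, 0, 1],
  [-0.03, -0.25, 2, 0, 1],
  [-0.03, -0.25, 2.5, 0, 1],
  [-0.03, -0.25, 2.5, 0, 1],
], squeeze=120)

```text
time: 49.22
tool_pos: [0.5077, -0.1332, 0.0294]
tool_rot: [[1.0, -0.002, 0.021], [-0.001, -1.0, -0.02], [0.021, 0.02, -1.0]]
ft_force: [0.3, 0.0, -0.6]
gripper_width: 0.0123
```

```bash
python3 -c "
from h import *
c=read_camera('wrist');save(c,'w41.png',(170,70,370,330),3);plan(.507,-.133,.006,0)
s=read_camera('side');save(s,'d41.png',(215,175,315,255),7)
s=read_camera('scene');save(s,'s41.png',(190,190,270,260),8)"
```

```text
shift [-0.13 -0.08  2.36] turn -0.001 | pos [ 0.5078 -0.1333  0.0297] yaw -0.0011 F [0.3 0.2 0.2] w 0.0124 t 49.3
```

View pics/w41.png

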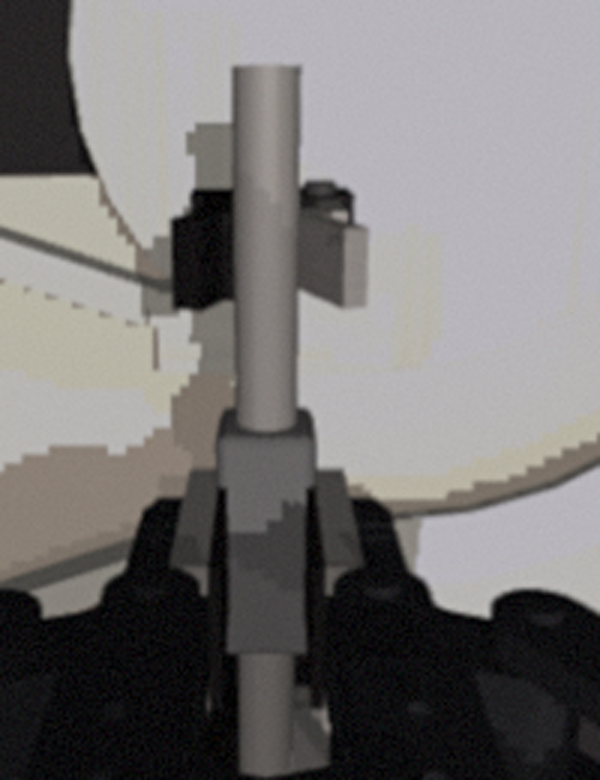

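View pics/s41.png

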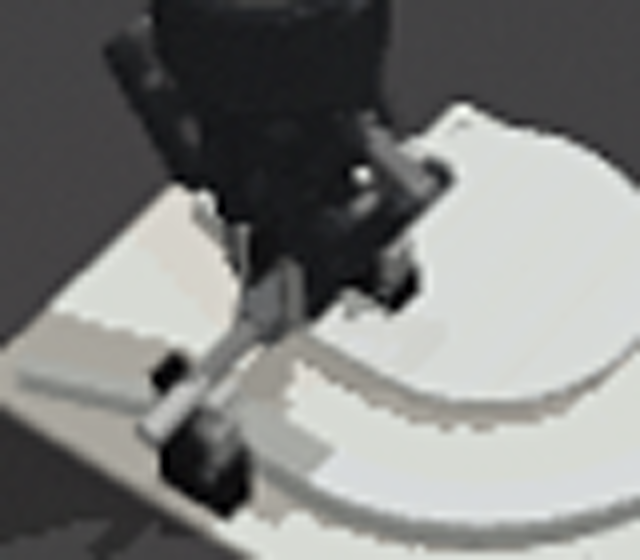

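View pics/d41.png

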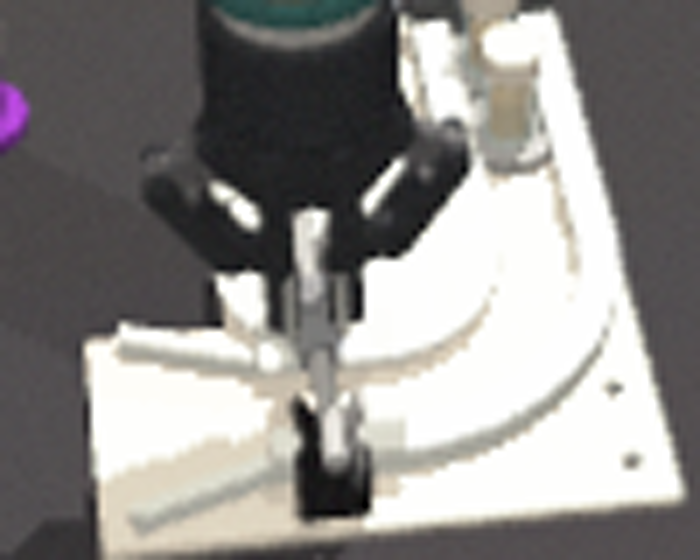

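The rod lies between tine and jaw on both forks. Pressing down.

>>> move_arm([
  [-0.02, 0, 0.5, 0, 1],
  [-0.03, 0, 1, 0, 1],
  [-0.04, 0, 1.4, 0, 1],
  [-0.05, 0, 1.8, 0, 1],
  [-0.05, 0, 2.1, 0, 1],
  [-0.05, 0, 2.3, 0, 1],
])

```text
time: 50.12
tool_pos: [0.508, -0.1336, 0.0068]
tool_rot: [[1.0, -0.001, 0.021], [-0.001, -1.0, -0.02], [0.021, 0.02, -1.0]]
ft_force: [-2.7, 1.9, 20.2]
gripper_width: 0.0119
```

```bash
python3 -c "
from h import *
plan(.507,-.133,.006,0);print(state()['moment'].round(2))
s=read_camera('side');save(s,'d42.png',(215,175,315,255),7)
s=read_camera('scene');save(s,'s42.png',(190,190,270,260),8)"
```

```text
shift [-0.1  -0.07  0.08] turn -0.001 | pos [ 0.508  -0.1336  0.0068] yaw -0.001 F [-2.7  1.9 20.2] w 0.0119 t 50.1
[ 0.2   0.67 -0.02]
```

View pics/s42.png

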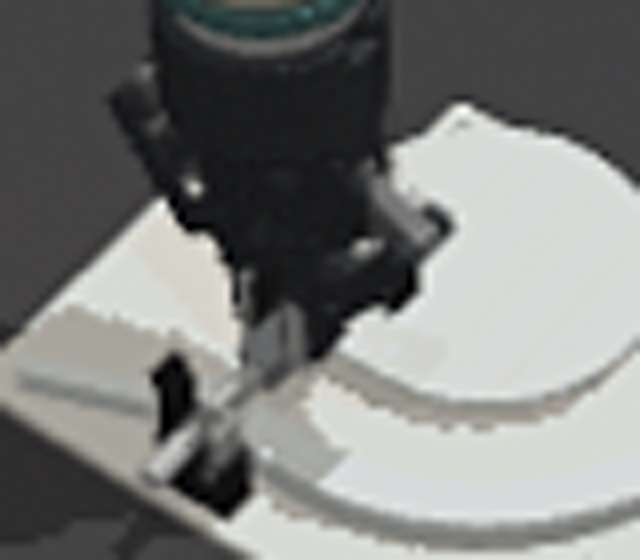

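View pics/d42.png

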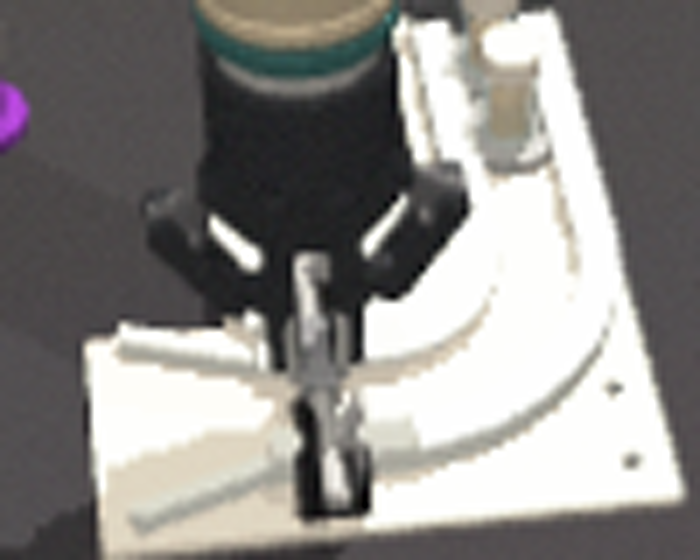

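>>> move_arm([
  [-0.05, 0, 0.15, 0, 1],
  [-0.05, 0, 0.3, 0, 1],
])

```text
time: 50.48
tool_pos: [0.5081, -0.1336, 0.0066]
tool_rot: [[1.0, -0.002, 0.024], [-0.001, -1.0, -0.019], [0.024, 0.019, -1.0]]
ft_force: [-7.7, 3.5, 42.6]
gripper_width: 0.0121
```

>>> move_arm([
  [0, 0, 0.15, 0, 1],
  [0, 0, 0.25, 0, 1],
])

```text
time: 50.72
tool_pos: [0.5082, -0.1335, 0.0066]
tool_rot: [[1.0, -0.002, 0.025], [-0.001, -1.0, -0.017], [0.025, 0.017, -1.0]]
ft_force: [-8.0, 3.8, 39.1]
gripper_width: 0.0122
```

It has bottomed hard: 40 N with no further motion, and the axis at about 39 mm. Releasing and rising.

>>> move_arm([
  [0, 0, 0, 0, 0.8],
  [0, 0, 0, 0, 0.4],
  [0, 0, 0, 0, 0.3],
  [0, 0, 0, 0, 0.3],
  [0, 0, -3, 0, 0.3],
  [0, 0, -7, 0, 0.3],
  [0, 0, -12, 0, 0],
  [0, 3, -16, 0, 0],
  [0, 6, -18, 0, 0],
  [0, 6, -18, 0, 0],
  [0, 6, -18, 0, 0],
])

```text
time: 52.1
tool_pos: [0.503, -0.1893, 0.1867]
tool_rot: [[1.0, -0.002, 0.024], [-0.001, -1.0, -0.016], [0.024, 0.016, -1.0]]
ft_force: [-0.9, 0.1, -0.2]
gripper_width: 0.0852
```

```bash
python3 -c "
from h import *
plan(.507,-.133,.006,0)
c=read_camera('wrist');save(c,'w43.png',None,1.5)
s=read_camera('side');save(s,'d43.png',(215,145,315,255),6)
s=read_camera('scene');save(s,'s43.png',(180,180,320,280),5)"
```

```text
shift [-0.03 -5.92 17.98] turn -0.001 | pos [ 0.503  -0.1893  0.1867] yaw -0.0012 F [-0.9  0.1 -0.2] w 0.0852 t 52.1
```

View pics/w43.png

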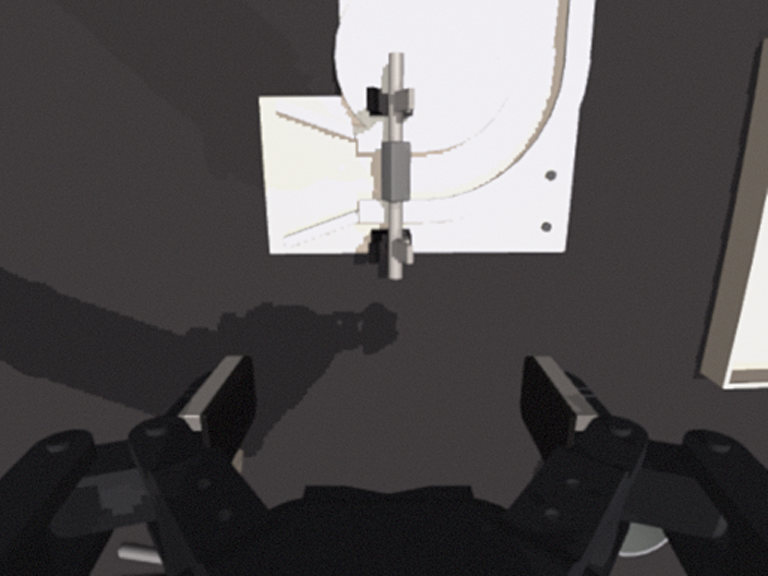

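View pics/s43.png

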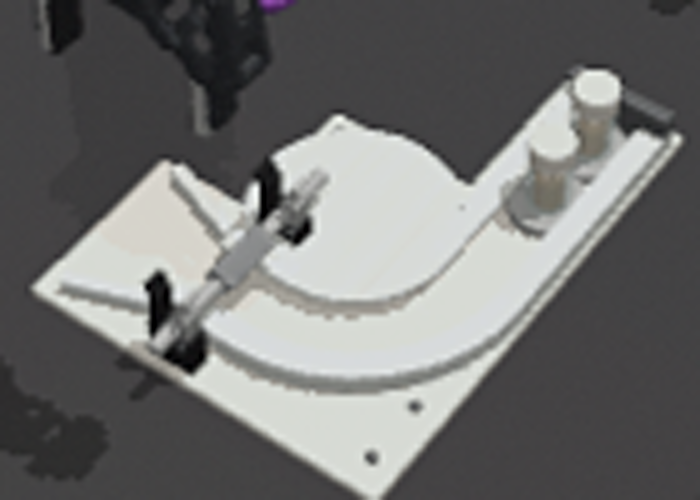

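View pics/d43.png

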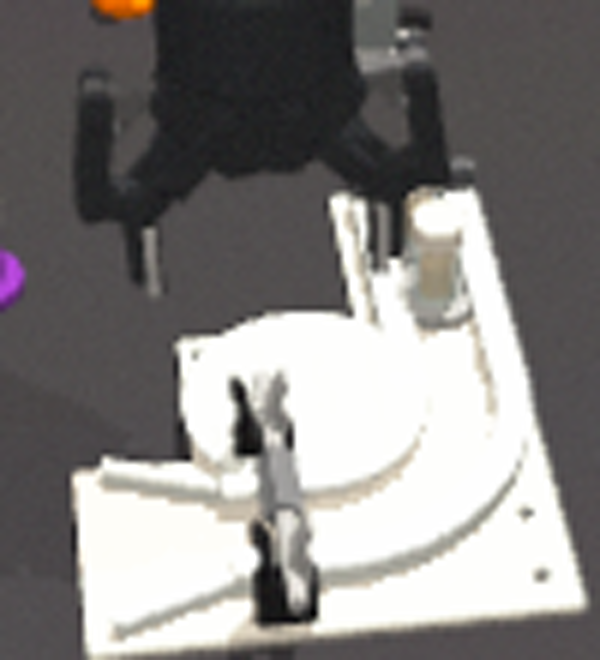

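```bash
python3 - <<'E'
from h import *
c=read_camera('wrist');S=read_camera('scene');D=read_camera('side')
q=lambda u,v:((u+.5)/1.5-.5,(v+.5)/1.5-.5)
s=lambda u,v:((u+.5)/5-.5+180,(v+.5)/5-.5+180)
for z in (.036,.039,.042,.046):
    a=onz(c,*q(396,52.5),z);b=onz(c,*q(396,279),z);print(z,a.round(4),b.round(4),np.linalg.norm(a-b).round(4))
save(S,'s44.png',(272,185,322,235),14);save(D,'d44.png',(265,160,315,215),12)
for C,n in((S,'S'),(D,'D')):
    for P in ([.615,.0235],[.615,.0715]):
        top=proj(C,[*P,.066]);base=proj(C,[*P,.014]);print(n,P,'top',top.round(1),'base',base.round(1))
E
```

```text
0.036 [ 0.51   -0.0556  0.036 ] [ 0.5108 -0.2086  0.036 ] 0.1529
0.039 [ 0.5099 -0.0562  0.039 ] [ 0.5107 -0.2077  0.039 ] 0.1515
0.042 [ 0.5098 -0.0568  0.042 ] [ 0.5106 -0.2069  0.042 ] 0.1501
0.046 [ 0.5096 -0.0576  0.046 ] [ 0.5104 -0.2057  0.046 ] 0.1482
S [0.615, 0.0235] top [289.6 207.2] base [288.6 219.1]
S [0.615, 0.0715] top [298.8 197. ] base [297.5 208.9]
D [0.615, 0.0235] top [287.8 180.4] base [287.3 192.7]
D [0.615, 0.0715] top [285.3 170.8] base [284.9 183. ]
```

View pics/s44.png

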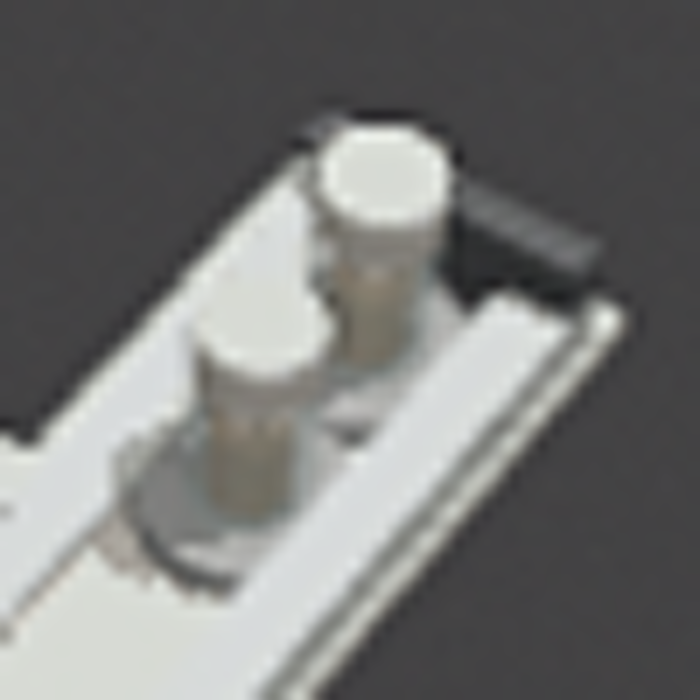

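View pics/d44.png

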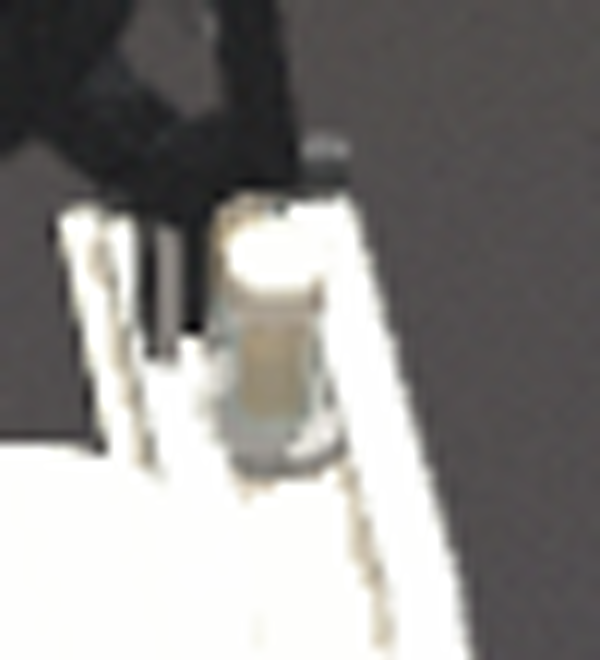

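```bash
python3 - <<'E'
from h import *
c=read_camera('wrist');S=read_camera('scene');D=read_camera('side')
save(S,'s45.png',(200,205,255,255),13);save(D,'d45.png',(235,195,285,255),11)
for y in (-.0585,-.2085):
    for z in (.039,.045):
        print(y,z,'S',((proj(S,[.512,y,z])-[200,205])*13+6).round(0),'D',((proj(D,[.5105,y,z])-[235,195])*11+5).round(0))
E
```

```text
-0.0585 0.039 S [560. 135.] D [256. 146.]
-0.0585 0.045 S [560. 118.] D [256. 130.]
-0.2085 0.039 S [119. 591.] D [324. 567.]
-0.2085 0.045 S [118. 574.] D [324. 551.]
```

View pics/s45.png

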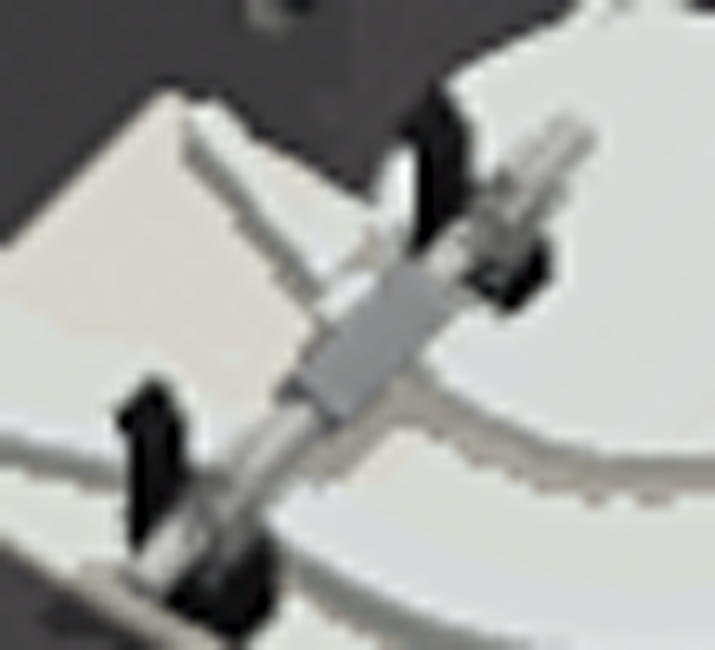

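View pics/d45.png

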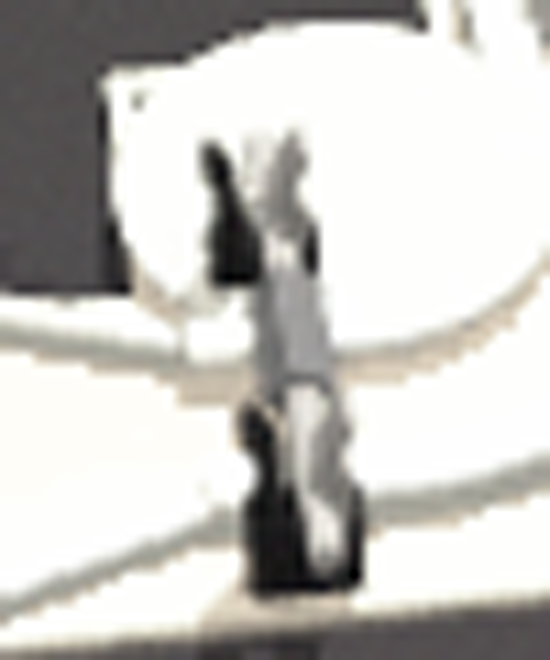

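The rod is level and deep in both forks. Both carriers stand upright. Now the switch: its foot edge gives a yaw of about -0.084, so I'll turn the tool and look at it.

```bash
python3 -c "
from h import *
plan(.55,.242,.17,-1.655)"
```

```text
shift [  4.56 -43.25   1.1 ] turn 1.654 | pos [ 0.5035 -0.1902  0.1873] yaw -0.0012 F [-0.8 -0.2 -0.4] w 0.0856 t 52.5
```

>>> move_arm([
  [0, -5, 0, 0.15, 1],
  [0, -9, 0, 0.3, 1],
  [0, -13, 0, 0.45, 1],
  [0, -18, 0, 0.6, 1],
  [0, -22, 0, 0.75, 1],
  [0, -26, 0, 0.9, 1],
  [1, -30, 0, 1.05, 1],
  [2, -34, 0, 1.2, 1],
  [3, -38, 1, 1.35, 1],
  [4, -42, 1, 1.5, 1],
  [4.5, -43.2, 1, 1.65, 1],
  [4.5, -43.2, 1, 1.654, 1],
])

```text
time: 54.05
tool_pos: [0.5493, 0.2426, 0.1702]
tool_rot: [[-0.081, -0.996, 0.024], [-0.997, 0.08, -0.019], [0.017, -0.026, -1.0]]
ft_force: [0.2, 1.0, 0.2]
gripper_width: -0.0001
```

```bash
python3 -c "
from h import *
plan(.55,.242,.17,-1.655);print(state()['tool_rot'].round(3))
c=read_camera('wrist');save(c,'w46.png',None,1.5)"
```

```text
shift [ 0.05 -0.08  0.03] turn 0.003 | pos [0.5493 0.2426 0.1702] yaw -1.6516 F [0.2 1.  0.2] w -0.0001 t 54.0
[[-0.081 -0.996  0.024]
 [-0.997  0.08  -0.019]
 [ 0.017 -0.026 -1.   ]]
```

View pics/w46.png

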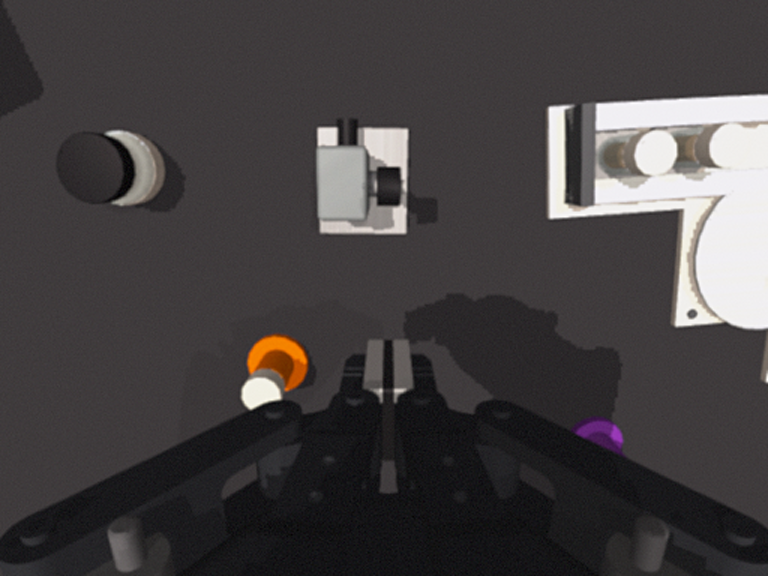

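```bash
python3 - <<'E'
from h import *
c=read_camera('wrist')
q=lambda u,v:((u+.5)/1.5-.5,(v+.5)/1.5-.5)
R=state()['tool_rot'];t=state()['tool_pos']
P=onz(c,*q(389,187),.112);print(P.round(4),(R.T@(P-t)).round(4))
for p in[(319,128),(408,128),(408,234),(319,234)]:print(onz(c,*q(*p),.006).round(4))
plan(P[0]-.045,P[1]+.0037,.06)
E
```

```text
[0.6036 0.2346 0.112 ] [ 0.0005 -0.0533  0.0603]
[0.6453 0.2791 0.006 ]
[0.6401 0.216  0.006 ]
[0.5644 0.2214 0.006 ]
[0.57   0.2878 0.006 ]
shift [-0.03 -0.68 11.12] turn 0 | pos [0.5491 0.2405 0.1709] yaw -1.654 F [-1.2 -0.8 -0.2] w 0.0001 t 54.1
```

>>> move_arm([
  [0, 0, 4, 0, 1],
  [0, 0, 8, 0, 1],
  [0, 0, 10.5, 0, 1],
  [0, 0, 11, 0, 1],
  [0, 0, 11, 0, 1],
  [0, -1, 11, 0, 1],
  [0, -1.8, 11, 0, 1],
  [0, -2.2, 11, 0, 1],
  [0, -2.2, 11, 0, 1],
])

```text
time: 55.28
tool_pos: [0.5742, 0.2365, 0.0617]
tool_rot: [[-0.083, -0.996, 0.025], [-0.996, 0.083, -0.018], [0.016, -0.026, -1.0]]
ft_force: [-0.4, -0.4, 0.6]
gripper_width: 0.0
```

```bash
python3 - <<'E'
from h import *
plan(.55,.242,.06,-1.655)
c=read_camera('wrist');save(c,'w47.png',None,1.5)
D=read_camera('side');save(D,'d47.png',(220,90,340,190),6)
E
```

```text
shift [-0.35  2.46  0.1 ] turn 0.001 | pos [0.5742 0.2365 0.0617] yaw -1.654 F [-0.4 -0.4  0.6] w 0.0 t 55.3
```

View pics/w47.png

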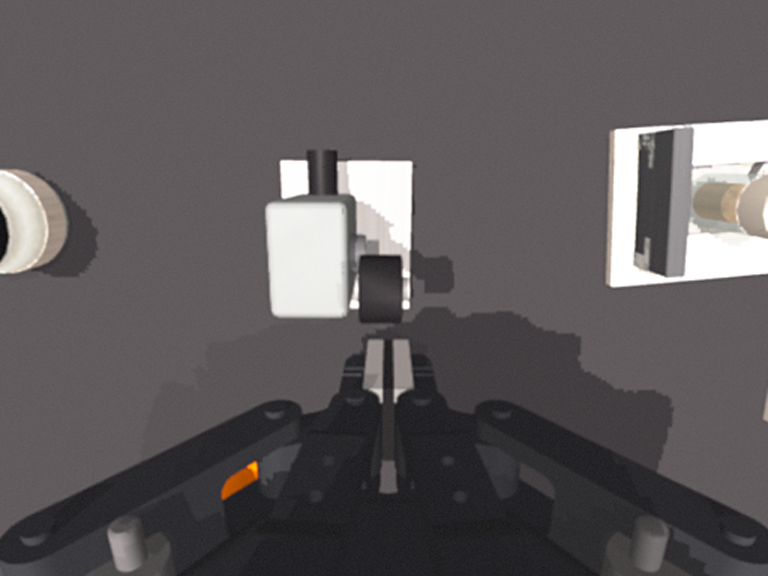

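View pics/d47.png

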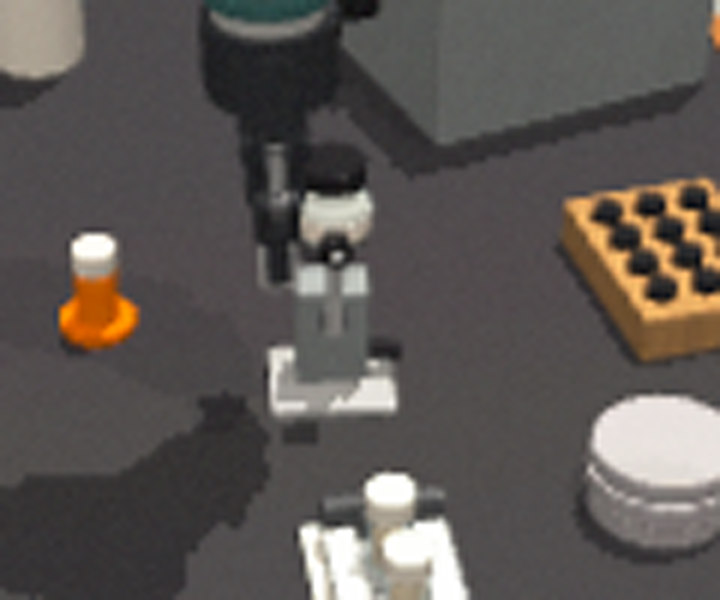

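The fingertips are level with the roller (380,288), just short of it and without contact. Pushing over and letting it spring back.

>>> move_arm([
  [-0.2, -0.5, 0, 0, 1],
  [-0.2, -1, 0, 0, 1],
  [-0.2, -1.5, 0, 0, 1],
  [-0.2, -2, 0, 0, 1],
  [-0.2, -2.5, 0, 0, 1],
  [-0.2, -3, 0, 0, 1],
  [-0.2, -3.5, 0, 0, 1],
  [-0.2, -3.9, 0, 0, 1],
  [-0.2, -4.2, 0, 0, 1],
  [-0.2, -4.2, 0, 0, 1],
])

```text
time: 56.62
tool_pos: [0.6146, 0.2352, 0.0621]
tool_rot: [[-0.083, -0.996, 0.022], [-0.996, 0.083, -0.018], [0.016, -0.023, -1.0]]
ft_force: [-5.9, -0.3, 0.1]
gripper_width: 0.0002
```

```bash
python3 - <<'E'
from h import *
plan(.55,.242,.06,-1.655)
c=read_camera('wrist');save(c,'w48.png',None,1.5)
D=read_camera('side');save(D,'d48.png',(220,90,340,190),6)
E
```

```text
shift [-0.14  6.5   0.06] turn 0.001 | pos [0.6146 0.2352 0.0621] yaw -1.6539 F [-5.9 -0.3  0.1] w 0.0002 t 56.6
```

View pics/w48.png

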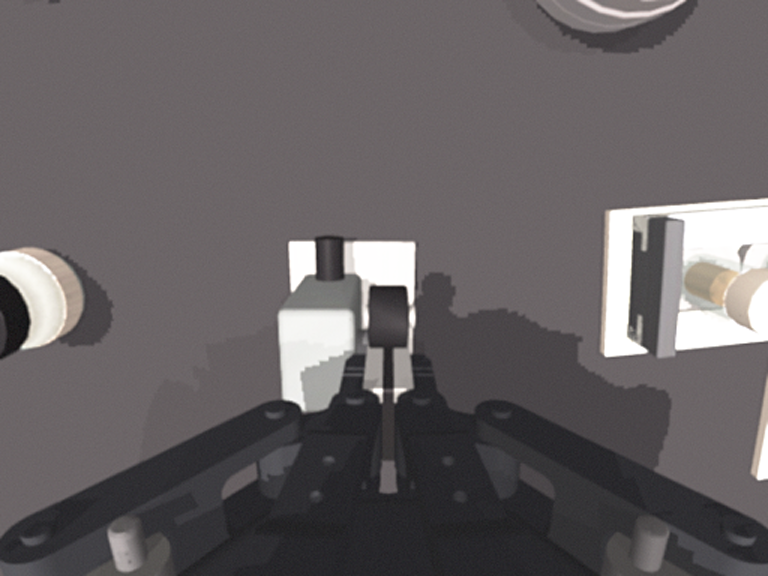

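View pics/d48.png

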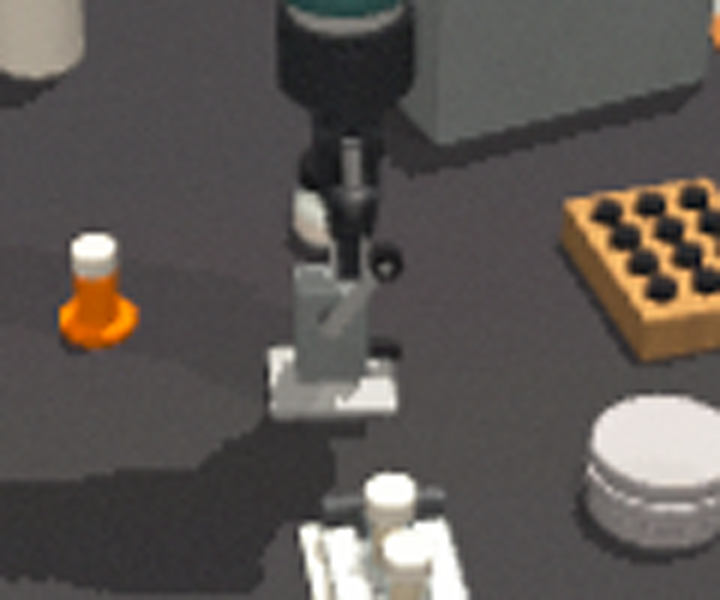

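The arm has swung about 0.64 rad (roller at side-crop (387,265)), with 5.9 N of force. I'll go a little further for margin, then back away.

>>> move_arm([
  [0, -0.3, 0, 0, 1],
  [0, -0.6, 0, 0, 1],
  [0, -0.6, 0, 0, 1],
])

```text
time: 57.1
tool_pos: [0.6194, 0.2348, 0.0619]
tool_rot: [[-0.083, -0.996, 0.019], [-0.996, 0.083, -0.018], [0.016, -0.02, -1.0]]
ft_force: [-5.5, 0.1, 1.2]
gripper_width: -0.0001
```

>>> move_arm([
  [0, 0.5, 0, 0, 1],
  [0, 1.2, 0, 0, 1],
  [0, 2, 0, 0, 1],
  [0, 3, 0, 0, 1],
  [0, 4, 0, 0, 1],
  [0, 5, 0, 0, 1],
  [0, 6, 0, 0, 1],
  [0, 7, -3, 0, 1],
  [0, 8, -8, 0, 1],
  [0, 8, -14, 0, 1],
  [0, 8, -16, 0, 1],
  [0, 8, -16, 0, 1],
])

```text
time: 58.6
tool_pos: [0.5371, 0.2446, 0.2213]
tool_rot: [[-0.082, -0.996, 0.021], [-0.996, 0.082, -0.016], [0.014, -0.022, -1.0]]
ft_force: [-0.5, 0.3, -0.6]
gripper_width: 0.0
```

```bash
python3 - <<'E'
from h import *
plan(.55,.242,.06,-1.655)
c=read_camera('wrist');save(c,'w49.png',None,1.5)
D=read_camera('side');cv2.imwrite('pics/d49.png',D['image'][:,:,::-1])
D=read_camera('scene');save(D,'s49.png',None,1.5)
E
```

```text
shift [-0.08 -0.94 16.15] turn 0.002 | pos [0.5371 0.2446 0.2213] yaw -1.6534 F [-0.5  0.3 -0.6] w 0.0 t 58.6
```

View pics/w49.png

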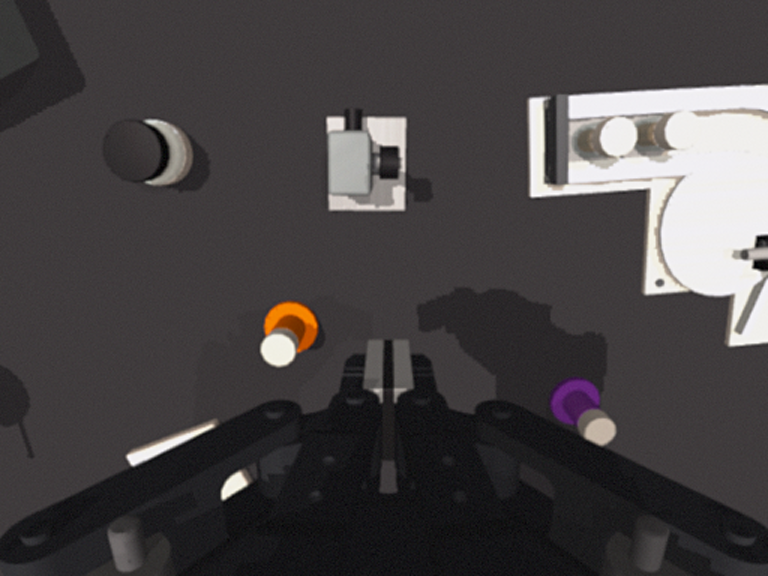

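View pics/s49.png

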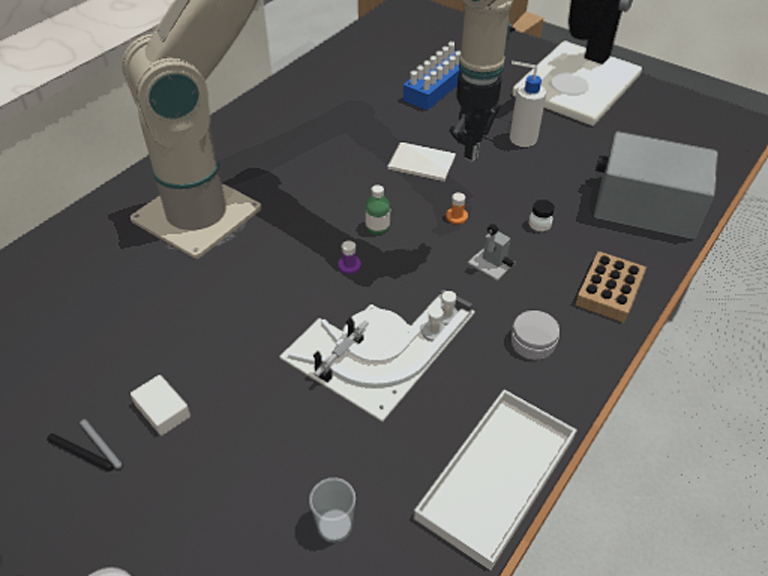

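View pics/d49.png

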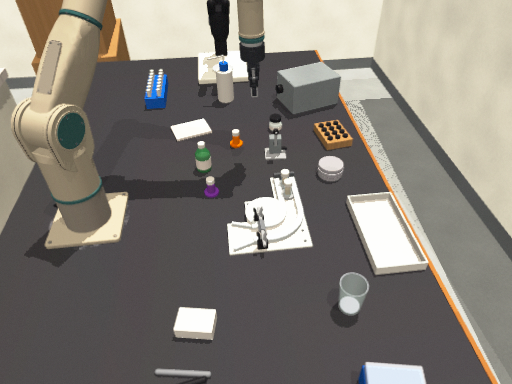

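```bash
python3 - <<'E'
from h import *
c=read_camera('wrist');save(c,'w50.png',(340,50,512,200),4.5)
q=lambda u,v:((u+.5)/1.5-.5,(v+.5)/1.5-.5)
B=onz(c,*q(617,137),.066);A=onz(c,*q(680,131),.066);print(B.round(4),A.round(4),np.linalg.norm(A-B).round(4))
print('stop face top',onz(c,*q(568,140),.036).round(4))
E
```

```text
[0.6077 0.0735 0.066 ] [0.6091 0.0271 0.066 ] 0.0464
stop face top [0.6088 0.0965 0.036 ]
```

View pics/w50.png

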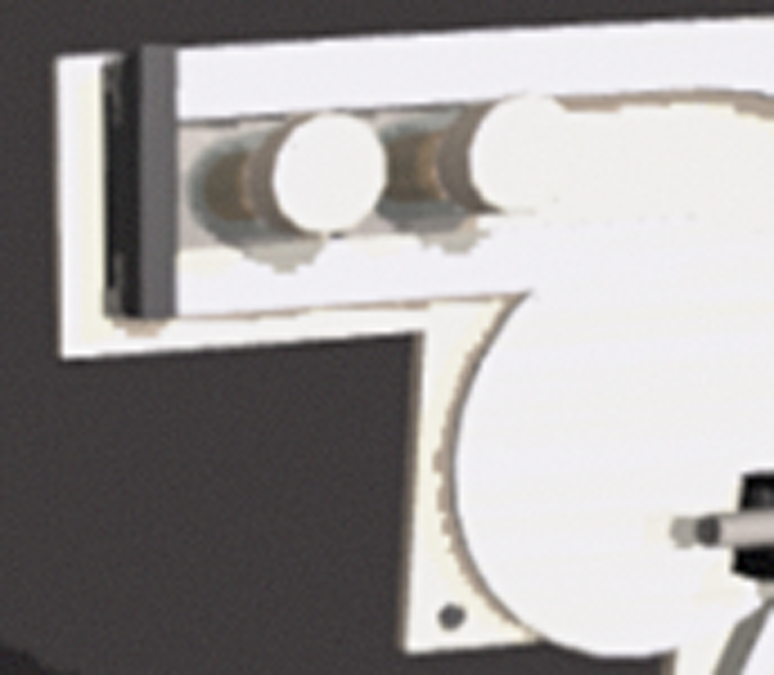

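```bash
python3 -c "
from workcell import job_done;print(job_done())"
```

```text
the job is handed in; nothing more can be done
None
```

The job is handed in, at about 59 s of the 210 s allowed. Only two carriers were on the bench, and I saw no third in any view. Both are in the feed track, the rod is in its clips, and the switch has been worked.

**Carriers:** Both stand upright in a row against the end stop. My last views put the caps 46–48 mm apart and the first carrier 23–24 mm from the stop, so they read closed up to within about 2 mm of measuring error.

**Rod:** I pressed it down until it stopped moving under about 40 N, with its axis near 39 mm. It looks level in both forks, to within about 2 mm in the camera views.

**Switch:** I pushed the roller arm to an estimated 0.7 rad, past the 0.55 rad click point, at about 5.5 N. The last picture shows it upright again. I had no direct sign of the click, only the angle and the force.

**Things that went wrong:**
- **Finger length:** The real fingertips sit about 28 mm behind the reported TCP, which I found by touching the rod's block.
- **Second carrier:** My early grips were therefore too high on the caps. The second carrier slipped out twice in the lane and jammed once under a 37 N push. I freed it and pushed it home.
- **Rod:** The first attempt to grip it closed on air.
- **Cameras:** The wrist and fixed cameras disagreed by up to about 5 mm in x. I used the wrist camera throughout.

The orange and purple look-alikes and the other things on the bench were not touched.

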